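# Unload the glue press and close the glue pot

### The job

The glue has set: wind the press's handwheel all the way open, draw the wooden spatulas out and lay every one of them flat on the wire drying rack, none on top of another and none hanging over its edge. Also close the glue: swing the pot's captive cap down onto the neck and screw it tight, leaving the pot standing and the glasses and brush where they are.

Things in the scene. Friction and masses are not known exactly. Their poses are not given: they have to be found in the camera images.
- press: bench glue press, fixed. Origin: table height, on the spindle axis; x to its back. Grey base 30 mm high from x -130 to 80, y +-150; 22 mm columns at y +-133; crossbeam 46 deep, 186 to 222 high; handwheel above; steel platen below, x +-45, y +-114, 18 thick, carried by the spindle: underside 38 up, on the blades, when shut, 58 when open. Handles stick out to -x
- wheel (a joint): handwheel angle, rad: 0 press shut (start), grows counter-clockwise from above, stop at 6.35, about one turn: fully open. The wheel rises with the spindle, 20 mm a turn (four-start thread); friction 0.15 N m, stays where it is left
- stem (a joint): rise of spindle and wheel above shut, m: 0 shut, 0.020 fully open
- wheel_center (a point): centre of the handwheel in the plane of its rim, on the spindle axis, 260 mm above the table when shut, 280 when open; turns with the wheel, z up. Dark steel: rim 100 mm in diameter (centre line) of 12 mm round bar, hub 28 mm across from 12 below to 20 above this point, three round spokes 10 mm thick at 0, 120 and 240 degrees from this point's x
- rack: wire drying rack of bright steel, loose, 0.7 kg: 290 mm (x) by 225 mm (y), four corner legs, top of the wires 30 mm above the table; seven wires 4 mm thick run along y, 36 mm apart, inside a 6 mm bar frame. Origin: on the table under its centre; x along its long side.
- pot: white plastic glue pot, loose, upright, about 0.9 kg: 84 mm across, 77 mm to the shoulder, neck 44 mm across and 98 mm high. Origin: centre of its underside; the hinge pin of the cap's strap lies 40 mm to its +x side, 84 mm up, along the pot's y, in an ear 22 mm wide and 8 mm long.
- cap_arm (a joint): swing of the captive cap about its hinge pin on the pot, rad: 0 cap down on the neck, pi/2 cap standing upright over the hinge, stop at 2.1 (leaning outwards to pot +x). Stiff (0.04 N m): stays where it is left.
- cap_top (a point): centre of the cap's outer top face; z out of that face. The cap is grey ribbed plastic, 54 mm across and 20 mm high; its axis lies 40 mm from the pin. With the cap down but not screwed its top is 109 mm above the table, 104 mm when screwed home.
- cap (a joint): turn of the cap, rad: 0 unscrewed as at the start, grows clockwise seen from above the cap (tightening), stop at 2.6 (home); the cap goes down 5 mm over that turn. Friction 0.04 N m. It is to be turned only while it sits on the neck.
- tumbler: glass tumbler, bystander, 72 mm across, 100 mm tall, origin under its centre
- bottle: clear glass bottle with a swing stopper, bystander, 74 mm across, 225 mm tall, origin under its centre
- brush: small brush lying on the counter, bystander, 170 mm long along its x, origin under its centre
- spatula1: flat wooden spatula, 55 g, 225 mm long along x (2 or 3 of the 4 are there): handle 20 wide, 12 thick, x -112 to 48 mm; blade 46 wide, 8 thick, x 48 to 112. Origin: on the flat underside, middle of the length; balances at x = 11. At the start the blade lies between base and platen, underside 30 mm above the table, handle towards press -x; places are 56 mm apart
- spatula1_tip (a point): middle of that spatula's blade edge, 112 mm from its origin, 4 mm above the underside
- spatula1_end (a point): middle of that spatula's handle end, 112 mm from its origin, 6 mm above the underside
- spatula2: flat wooden spatula, 55 g, 225 mm long along x (2 or 3 of the 4 are there): handle 20 wide, 12 thick, x -112 to 48 mm; blade 46 wide, 8 thick, x 48 to 112. Origin: on the flat underside, middle of the length; balances at x = 11. At the start the blade lies between base and platen, underside 30 mm above the table, handle towards press -x; places are 56 mm apart
- spatula2_tip (a point): middle of that spatula's blade edge, 112 mm from its origin, 4 mm above the underside
- spatula2_end (a point): middle of that spatula's handle end, 112 mm from its origin, 6 mm above the underside
- spatula3: flat wooden spatula, 55 g, 225 mm long along x (2 or 3 of the 4 are there): handle 20 wide, 12 thick, x -112 to 48 mm; blade 46 wide, 8 thick, x 48 to 112. Origin: on the flat underside, middle of the length; balances at x = 11. At the start the blade lies between base and platen, underside 30 mm above the table, handle towards press -x; places are 56 mm apart
- spatula3_tip (a point): middle of that spatula's blade edge, 112 mm from its origin, 4 mm above the underside
- spatula3_end (a point): middle of that spatula's handle end, 112 mm from its origin, 6 mm above the underside
- spatula4: flat wooden spatula, 55 g, 225 mm long along x (2 or 3 of the 4 are there): handle 20 wide, 12 thick, x -112 to 48 mm; blade 46 wide, 8 thick, x 48 to 112. Origin: on the flat underside, middle of the length; balances at x = 11. At the start the blade lies between base and platen, underside 30 mm above the table, handle towards press -x; places are 56 mm apart
- spatula4_tip (a point): middle of that spatula's blade edge, 112 mm from its origin, 4 mm above the underside
- spatula4_end (a point): middle of that spatula's handle end, 112 mm from its origin, 6 mm above the underside
Things that resemble listed ones, but are neither listed nor needed, are in the scene too. Leave any turquoise look-alike of the spatula4 alone.

How it is judged:
By the outcome, as a careful person would: the job done as asked, in the order asked, and still so for the second after the job is handed in, with the robot touching nothing.
Of spatula1, spatula2, spatula3, spatula4 only 2 to 3 are there at a start; the rules pass over those that are not, and their reading is None.
At some moment in a run one of spatula1, spatula2, spatula3, spatula4, pot may be knocked a few centimetres aside while the robot is not near it.
Once in a run the grip may slacken for a moment while it holds something.
It also fails if it takes over 210 s, if anything falls off the work surface, if the arm or the gripper's body presses on something with over 40 N, if the wrist force passes 120 N, or if a joint passes its speed limit or range.

### The arm

A 7-joint arm with a two-finger parallel gripper is mounted at the origin on the work surface. World frame = base frame: x ahead of the robot, y to its left, z up, the work surface at z = 0. Lengths are in m, angles in rad, forces in N, time in s.
With the tool pointing down it reaches from about 0.425 to 0.875 m from the base axis. Payload 4.7 kg.
Tool frame: the origin (TCP) lies at the very end of the fingers, on their centre line; the grasp point (between the pads) lies grip_point_offset behind it (grip_point_offset is the distance from the TCP to the grasp point, in m); x points along the fingers, z is the direction in which the jaws open and shut, and the axes are right-handed (so a half turn about x gives the same grasp; the last joint's range is limited). The gripper opens to 85 mm and grips with 20 to 120 N. Pads are 22 mm wide; open, the fingers measure 114 mm over their backs; the gripper's body (76 mm by 85 mm) begins 54 mm behind the grasp point. The pads swing forward as they close: fully open they stand 13 mm farther back than shut.
Start: joints at [1.329, 0.321, -0.07, 1.45, 0.023, 1.371, -0.057], TCP at [0.164, -0.629, 0.231] pointing down, gripper open.
Joint ranges: [-2.86, 2.86], [-0.3, 2.09], [-1.38, 1.24], [0.06, 2.45], [-1.56, 4.7], [0.09, 2.05], [-2.69, 2.69]. Speed limits (rad/s): [2.57, 2.57, 3.14, 3.14, 3.14, 3.14, 3.14].

### API

Orientations are given as a rotation vector (axis times angle).
In Python, from cell import get_obs, snapshot, calibration, hand_in, grip_point_offset gives the robot as it stands.
- The arm moves only by the tool arm_command, never from a script. Its argument "series" is a list of rows, each an object of numbers: "tx", "ty", "tz": the shift along the tool's x, y, z in cm; "rx", "ry", "rz": the turn, a rotation vector about the tool's x, y, z in degrees; "jaw": the opening, from 0 (shut) to 1 (fully open). A call has 1 to 5 rows; each row shifts and turns the pose as measured when the row begins, along the tool's axes as they then stand; what a row does not reach is not made up. A row lasts 1/12 s, in which the tool goes at most 41.7 mm and 7.16 degrees, less where a joint would pass 70% of its speed; a pose out of reach is approached as far as the arm can. A call is refused whole if a number of a shift passes 4.17 or a number of a turn 7.16, either way. A call with a gripper value outside its range is refused whole. The fingers move at their own pace and stop on an object; the grip force is fixed at half the most. Time passes only in rows, so rows that do not move let the fingers close. It gives the time, the measured TCP pose, the force and the opening at its end, in the units of the state.
- get_obs(): the state, without advancing time (a new reading comes with each control period).
- snapshot(name): name is "scene" or "side" or "wrist"; returns (picture, depth): 480x640x3 uint8, blue, green, red; 480x640 float32, m along the optical axis (not along the pixel's ray), 0 where there is no reading.
- calibration(name): a dict with "mtx" (3x3 intrinsics, pixels), "D" ([k1, k2, p1, p2, k3] as OpenCV has them; the pictures are not rectified), "R" (3x3) and "t" (3): a world point X has camera coordinates R X + t. Camera axes: x right, y down, z forward; pixel columns grow to the right and rows downward; lengths in m; the calibration is good to about 2 mm. A picture is of the moment at which its call begins: read the wrist's pose just before it. calibration takes no time and is no camera call; for the wrist camera it gives the pose at the moment of the call.
- hand_in(): hands the job in, once; it reports no verdict.
The state is a dict: "time_s": time; "q": joint angles; "joint_velocities": joint speeds; "joint_torque": joint torques, N m; "tool_pos": TCP position; "tool_rot": TCP orientation; "wrist_force": force on the tool from outside, world axes, zero at the start; "torque": the same for the moment, N m; "width": opening from 0.0 (shut) to 1.0 (fully open).
Only numpy, scipy, OpenCV 4.12 (cv2) and the standard library are available. Lean on these libraries where they do the work, as an engineer would, in place of code of your own. Each camera call takes 0.05 s, during which the arm holds its last target.

## Working session

There is one attempt and no reset: what is moved stays moved. The work goes in short steps, Python scripts to look and compute and a tool call to move; the robot and the scene stay as the last step left them, time stands still between calls to the robot, and variables do not carry over. Pictures are saved under pics/ and viewed, and the job is handed in when it is done.

Besides the shell and the picture viewer there is one more tool, called after ">>>" in YAML: its name, and indented under it one key for each argument. arm_command: Moves the arm, as the interface text tells. Its arguments: {"type":"object","properties":{"series":{"type":"array"}},"required":["series"]}

```bash
ls; mkdir -p pics
cat > h.py <<'E'
import numpy as np, cv2
from cell import get_obs, snapshot, calibration, hand_in, grip_point_offset
from scipy.spatial.transform import Rotation as Ro
def snap(n,f):
    c=calibration(n); p,d=snapshot(n); cv2.imwrite('pics/'+f+'.png',p); np.savez('pics/'+f+'.npz',p=p,d=d,**{k:np.array(c[k]) for k in('mtx','D','R','t')}); return p,d,c
def load(f):
    z=np.load('pics/'+f+'.npz'); return z['p'],z['d'],{k:z[k] for k in('mtx','D','R','t')}
def ray(c,uv):
    uv=np.array(uv,float).reshape(-1,1,2)
    n=cv2.undistortPoints(uv,np.array(c['mtx']),np.array(c['D'])).reshape(-1,2)
    R=np.array(c['R']);t=np.array(c['t']).reshape(3)
    d=np.c_[n,np.ones(len(n))]@R; o=-R.T@t
    return o,d
def onz(c,uv,z):
    o,d=ray(c,uv); return o+d*((z-o[2])/d[:,2])[:,None]
def dep(c,uv,d):
    o,r=ray(c,uv); return o+r*np.array([d[int(v),int(u)] for u,v in uv])[:,None]
def cloud(c,d):
    v,u=np.mgrid[0:480,0:640]; uv=np.c_[u.ravel(),v.ravel()]
    o,r=ray(c,uv); P=o+r*d.ravel()[:,None]; P[d.ravel()==0]=np.nan; return P.reshape(480,640,3)
def tri(c1,uv1,c2,uv2):
    o1,d1=ray(c1,[uv1]);o2,d2=ray(c2,[uv2]);d1=d1[0];d2=d2[0]
    A=np.c_[d1,-d2]; s=np.linalg.lstsq(A,o2-o1,rcond=None)[0]
    a=o1+s[0]*d1;b=o2+s[1]*d2; return (a+b)/2,np.linalg.norm(a-b)
def proj(c,X):
    X=np.array(X,float).reshape(-1,3)
    return cv2.projectPoints(X,cv2.Rodrigues(np.array(c['R']))[0],np.array(c['t']).astype(float),np.array(c['mtx']),np.array(c['D']))[0].reshape(-1,2)
def st():
    o=get_obs(); print('t',round(o['time_s'],2),'pos',np.round(o['tool_pos'],4),'rot',np.round(o['tool_rot'],3),'F',np.round(o['wrist_force'],1),'w',round(o['width'],3)); R=Ro.from_rotvec(o['tool_rot']).as_matrix(); print('axes x,y,z cols\n',np.round(R,3)); return o,R
E
python3 - <<'E'
from h import *
o,R=st(); print(np.round(o['q'],3),grip_point_offset)
for n in('scene','side','wrist'):
    snap(n,n+'0'); c=calibration(n); print(n,np.round(-np.array(c['R']).T@np.array(c['t']),3),np.round(c['mtx'],0).tolist())
E
```

```text
pics
t 0.0 pos [ 0.1643 -0.6284  0.2302] rot [ 1.02   1.321 -1.018] F [-0.7 -0.2  0.4] w 0.998
axes x,y,z cols
 [[-0.001  0.967  0.253]
 [ 0.002  0.253 -0.967]
 [-1.    -0.    -0.002]]
[ 1.329  0.322 -0.07   1.452  0.023  1.371 -0.057] 0.0187
scene [ 1.028 -0.591  1.092] [[529.0, 0.0, 314.0], [0.0, 529.0, 238.0], [0.0, 0.0, 1.0]]
side [-0.333  0.918  0.871] [[591.0, 0.0, 328.0], [0.0, 591.0, 236.0], [0.0, 0.0, 1.0]]
wrist [ 0.238 -0.609  0.373] [[371.0, 0.0, 314.0], [0.0, 371.0, 237.0], [0.0, 0.0, 1.0]]
```

View pics/scene0.png

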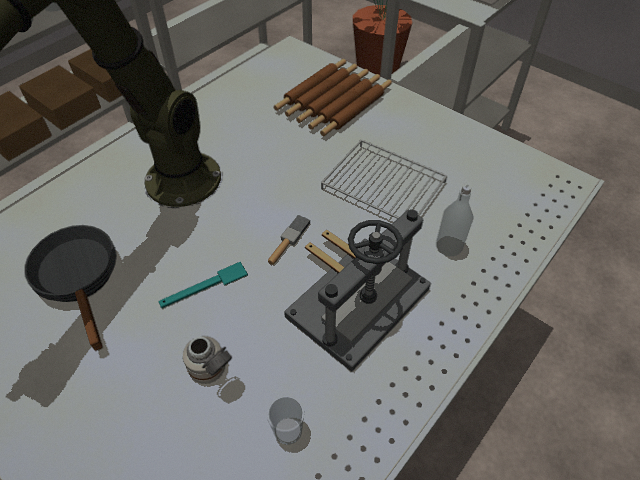

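View pics/side0.png

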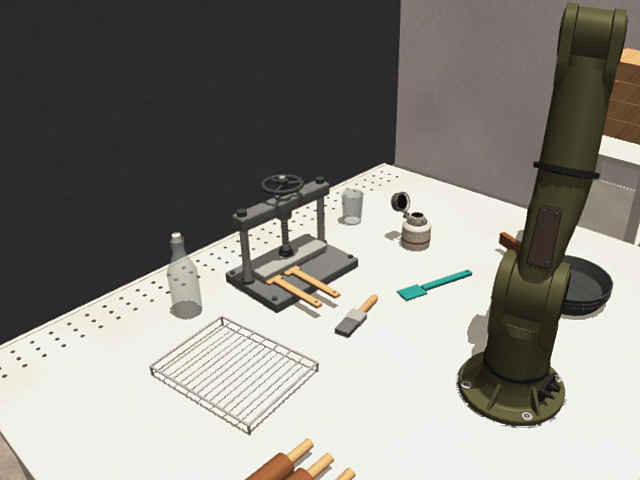

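View pics/wrist0.png

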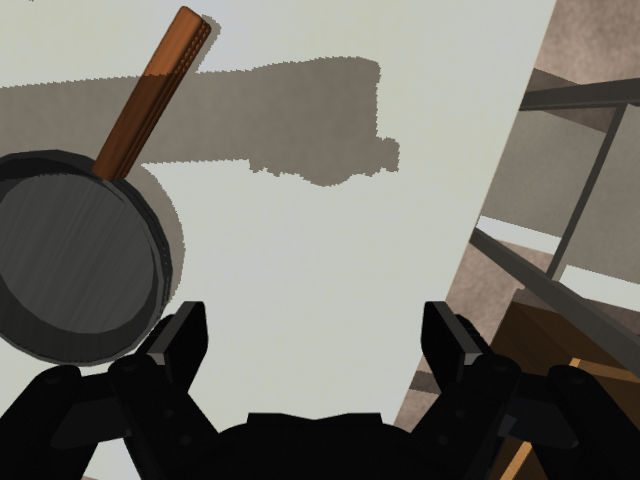

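Run:
```python
from h import *
p,d,c=load('scene0'); 
q=np.clip(p.astype(float)*1.6,0,255).astype(np.uint8)
cv2.imwrite('pics/c1.png',cv2.resize(q[170:380,250:460],None,fx=2.85,fy=2.85,interpolation=cv2.INTER_CUBIC))
p2,d2,c2=load('side0')
cv2.imwrite('pics/c2.png',cv2.resize(p2[160:340,200:400],None,fx=3,fy=3,interpolation=cv2.INTER_CUBIC))
a=cv2.resize(q[310:420,160:260],None,fx=4,fy=4,interpolation=cv2.INTER_CUBIC);b=cv2.resize(p2[170:280,370:470],None,fx=4,fy=4,interpolation=cv2.INTER_CUBIC)
cv2.imwrite('pics/c3.png',np.hstack([a,b]))
```

```text
(no output)
```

View pics/c1.png

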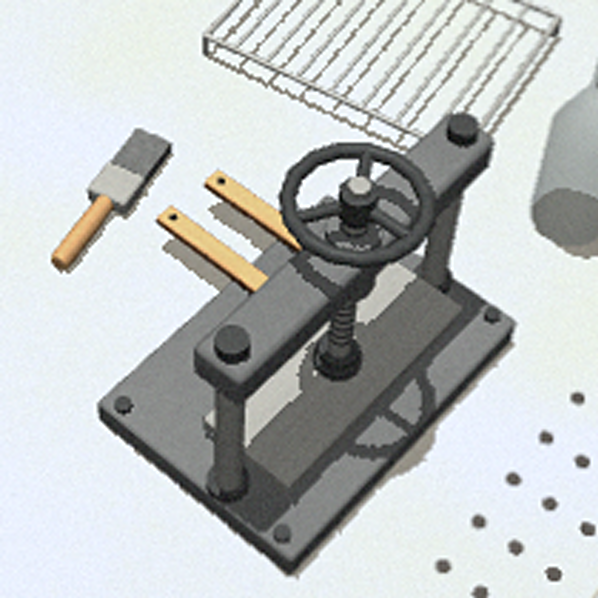

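View pics/c2.png

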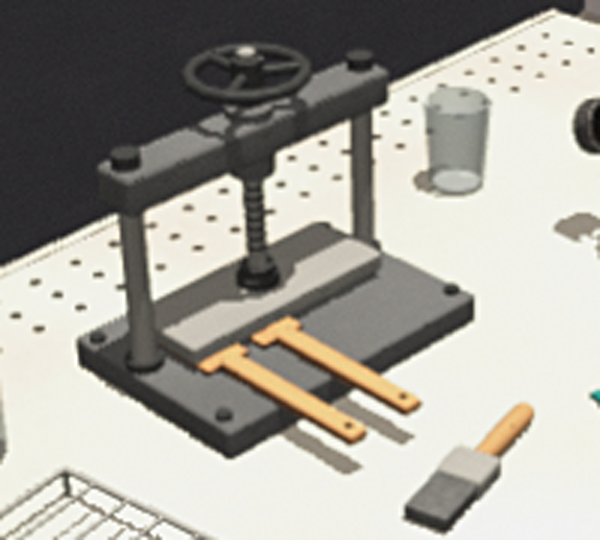

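View pics/c3.png

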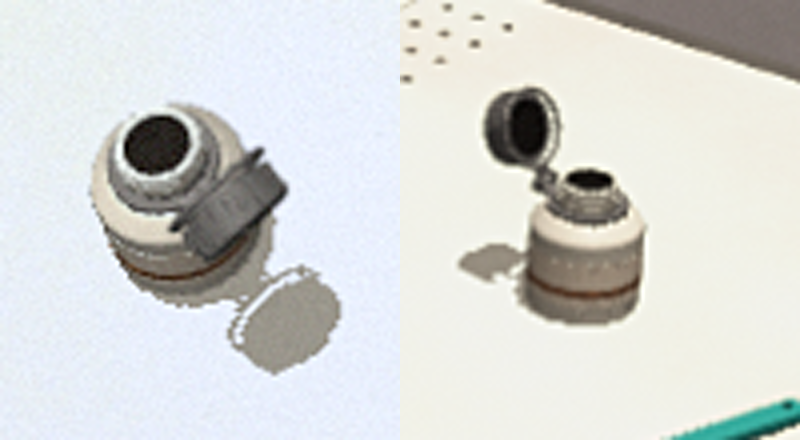

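Run:
```python
from h import *
s=lambda k:250+k/2.85
p,d,c=load('scene0');p2,d2,c2=load('side0')
P=cloud(c,d);P2=cloud(c2,d2)
# table check
for uv in((150,330),(560,300),(300,300)): pass
print('table',np.round(P[430,180],3),np.round(P2[400,330],3),np.round(P2[330,60],3))
def mask_pts(P,m): 
    q=P[m]; return q[~np.isnan(q).any(1)]
# workspace extents: press points
for nm,PP in(('scene',P),('side',P2)):
    reg=np.isfinite(PP).all(2)
    q=PP[reg]
    def b(lo,hi,zlo,zhi):
        m=(q[:,0]>lo[0])&(q[:,0]<hi[0])&(q[:,1]>lo[1])&(q[:,1]<hi[1])&(q[:,2]>zlo)&(q[:,2]<zhi); return q[m]
    rim=b((.3,-.4),(.9,.4),.25,.29)
    print(nm,'wheel',len(rim),np.round(rim.min(0),3),np.round(rim.max(0),3), np.round(np.median(rim,0),3))
def pts(tag,c,d,uvs):
    print(tag,np.round(dep(c,uvs,d),3).tolist())
f=lambda L:[(250+x/2.85,170+y/2.85) for x,y in L]
g=lambda L:[(200+x/3,160+y/3) for x,y in L]
pts('scene handle ends',c,d,f([(212,183),(165,215),(285,235),(250,270)]))
pts('side ends',c2,d2,g([(355,435),(410,403),(240,365),(290,335)]))
pts('scene colcap',c,d,f([(232,340),(462,125)]))
pts('side colcap',c2,d2,g([(125,158),(360,60)]))
pts('scene basecorners bolts',c,d,f([(123,404),(282,532),(490,315)]))
pts('scene bottle,tumbler',c,d,[(465,188),(453,245),(286,405)])
```

```text
table [ 0.565 -0.492 -0.   ] [0.26  0.277 0.002] [ 0.904  0.551 -0.002]
scene wheel 1197 [ 0.627 -0.063  0.25 ] [0.738 0.047 0.285] [ 0.684 -0.013  0.265]
side wheel 608 [ 0.621 -0.06   0.251] [0.732 0.049 0.281] [ 0.669 -0.004  0.263]
scene handle ends [[0.478, 0.079, 0.043], [0.47, 0.024, 0.044], [0.564, 0.077, 0.041], [0.565, 0.027, 0.041]]
side ends [[0.471, 0.086, 0.036], [0.465, 0.026, 0.038], [0.609, 0.081, 0.04], [0.612, 0.018, 0.038]]
scene colcap [[0.678, -0.141, 0.236], [0.686, 0.125, 0.233]]
side colcap [[0.678, 0.13, 0.232], [0.664, -0.132, 0.234]]
scene basecorners bolts [[0.568, -0.141, 0.034], [0.737, -0.147, 0.034], [0.748, 0.124, 0.037]]
scene bottle,tumbler [[0.731, 0.281, 0.222], [0.752, 0.257, 0.05], [0.716, -0.325, 0.067]]
```

Run:
```python
from h import *
p,d,c=load('scene0');p2,d2,c2=load('side0')
q=np.clip(p.astype(float)*1.6,0,255).astype(np.uint8)
a=cv2.resize(q[130:225,310:455],None,fx=4,fy=4,interpolation=cv2.INTER_CUBIC)
b=cv2.resize(p2[310:435,145:325],None,fx=3.5,fy=3.5,interpolation=cv2.INTER_CUBIC)
cv2.imwrite('pics/c4.png',a);cv2.imwrite('pics/c5.png',b)
```

```text
(no output)
```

View pics/c4.png

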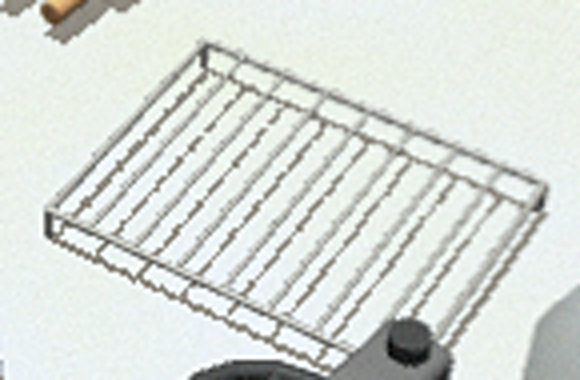

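View pics/c5.png

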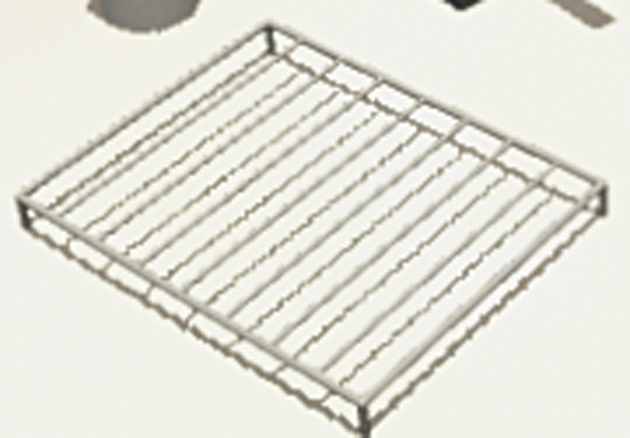

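Run:
```python
from h import *
p,d,c=load('scene0');p2,d2,c2=load('side0')
A=[(310+x/4,130+y/4) for x,y in [(205,44),(48,212),(545,189)]]
B=[(145+x/3.5,310+y/3.5) for x,y in [(268,27),(605,189),(365,407),(22,199)]]
PA=onz(c,A,.03);PB=onz(c2,B,.03);print('A',np.round(PA,4).tolist());print('B',np.round(PB,4).tolist())
for i,j in((0,2),(1,1),(2,3)): 
    X,e=tri(c,A[i],c2,B[j]);print(i,j,np.round(X,4),round(e,4))
ctr=PB.mean(0); print(ctr)
for i in range(4): print(np.linalg.norm(PB[i]-PB[(i+1)%4]),np.degrees(np.arctan2(*(PB[(i+1)%4]-PB[i])[[1,0]])))
print(np.linalg.norm(PA[0]-PA[1]),np.linalg.norm(PA[0]-PA[2]),np.degrees(np.arctan2(*(PA[2]-PA[0])[[1,0]])))
# spatulas: wood mask
for n,(pp,dd,cc) in {'scene':(p,d,c),'side':(p2,d2,c2)}.items():
    hsv=cv2.cvtColor(pp,cv2.COLOR_BGR2HSV); m=cv2.inRange(hsv,(12,90,70),(28,255,255))
    k,l,s,ce=cv2.connectedComponentsWithStats(m)
    for i in range(1,k):
        if s[i,4]>80: print(n,s[i],ce[i])
# wheel hub top / rim fits
P=cloud(c,d);P2=cloud(c2,d2)
for n,PP in(('scene',P),('side',P2)):
    q=PP[np.isfinite(PP).all(2)]
    r=np.hypot(q[:,0]-.679,q[:,1]+.006); m=(r<.075)&(q[:,2]>.25)&(q[:,2]<.30)
    w=q[m]; print(n,'top',np.percentile(w[:,2],[50,95,99.5]))
    # circle fit
    w=w[np.hypot(w[:,0]-.679,w[:,1]+.006)>.038]
    A_=np.c_[2*w[:,:2],np.ones(len(w))];s_=np.linalg.lstsq(A_,(w[:,:2]**2).sum(1),rcond=None)[0];print('c',s_[:2],np.sqrt(s_[2]+s_[0]**2+s_[1]**2))
    h=q[(np.hypot(q[:,0]-.679,q[:,1]+.006)<.025)&(q[:,2]>.274)&(q[:,2]<.3)];print('hub',len(h),h.mean(0),h.min(0),h.max(0))
```

```text
A [[0.3203, 0.4433, 0.03], [0.3453, 0.2274, 0.03], [0.6017, 0.4756, 0.03]]
B [[0.612, 0.2702, 0.03], [0.3316, 0.2364, 0.03], [0.3071, 0.4506, 0.03], [0.5875, 0.4833, 0.03]]
0 2 [0.3143 0.4481 0.0231] 0.0046
1 1 [0.339  0.2317 0.0226] 0.0041
2 3 [0.5977 0.4806 0.0228] 0.0044
[0.45953466 0.36012452 0.03      ]
0.2824529479356488 -173.12156325026953
0.21562317385163385 96.51970215971716
0.28235677169792983 6.653015843080532
0.21451171541722097 -83.45588387890757
0.21733333517191303 0.2833331174223592 6.563664464776888
scene [287  59  59  39 408] [314.82352941  77.83088235]
scene [297  64  60  40 419] [325.59188544  83.30548926]
scene [309  69  59  41 448] [336.90178571  89.07366071]
scene [320  74  60  42 465] [348.93978495  94.59139785]
scene [332  80  60  42 483] [360.45755694 100.7494824 ]
scene [321 121  16  13  86] [329.1627907  126.90697674]
scene [322 230  34  28 215] [337.85116279 241.73488372]
scene [268 239  21  24 177] [278.55367232 250.40677966]
scene [305 243  39  29 281] [324.44483986 256.97864769]
scene [ 85 320  13  24 155] [ 90.66451613 332.29032258]
side [564   3  15  
[... 431 characters left out ...]
side [359 295  19  17 150] [368.72666667 303.05333333]
side [ 462  382  102   41 1527] [515.3156516  404.76882777]
side [249 439  64  41 706] [283.66572238 460.81303116]
side [288 453  46  27 424] [314.44575472 468.2995283 ]
side [336 468  19  12 141] [346.45390071 474.5248227 ]
scene top [0.26534478 0.27584565 0.28275832]
c [ 0.6825262  -0.00947863] 0.049186448278426866
hub 95 [ 0.68254648 -0.01003923  0.27799311] [ 0.66902485 -0.02329571  0.27412819] [0.69543859 0.00499706 0.28478888]
side top [0.26304665 0.27387863 0.28019725]
c [ 0.67643026 -0.00588498] 0.0492857849087353
hub 30 [ 0.67504869 -0.00690724  0.27799015] [ 0.6631676  -0.01617019  0.27405506] [0.68563017 0.00172339 0.28146526]
```

>>> arm_command:
  series:
    - {"tx": -2,"ty": 2.5,"tz": -1.8}
    - {"tx": -2,"ty": 2.5,"tz": -1.8}
    - {"tx": -2,"ty": 2.5,"tz": -1.8}
    - {"tx": -2,"ty": 2.5,"tz": -1.8}
    - {"tx": -2,"ty": 2.5,"tz": -1.8}

```text
invalid input
```

>>> arm_command:
  series:
    - {"ty": 3.2,"tz": -2.4}
    - {"ty": 3.2,"tz": -2.4}
    - {"ty": 3.2,"tz": -2.4}
    - {"ty": 3.2,"tz": -2.4}
    - {"ty": 3.2,"tz": -2.4}

```text
invalid input
```

Run:
```python
from h import *
o,R=st(); print(np.round(o['q'],2)); snap('wrist','w1')
```

```text
t 0.15 pos [ 0.1643 -0.6285  0.2305] rot [ 1.02   1.321 -1.018] F [1.  0.4 0.4] w 1.001
axes x,y,z cols
 [[-0.     0.967  0.253]
 [ 0.001  0.253 -0.967]
 [-1.    -0.    -0.001]]
[ 1.33  0.32 -0.07  1.45  0.02  1.37 -0.06]
```

View pics/w1.png

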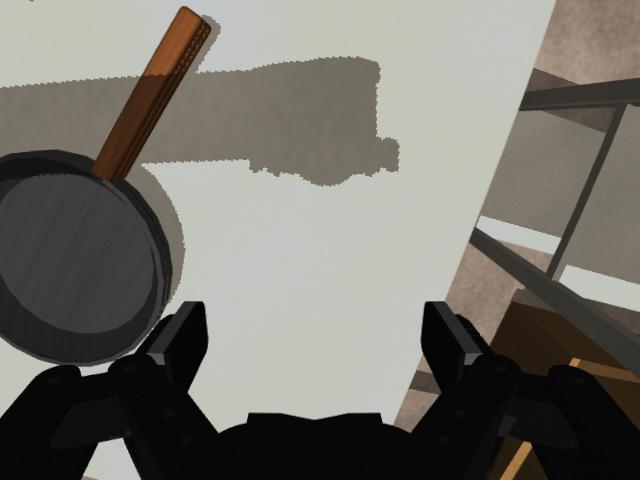

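>>> arm_command:
  series:
    - {"tx": -2,"ty": 2.5,"tz": -1.8,"rx": 0,"ry": 0,"rz": 0,"jaw": 1}
    - {"tx": -2,"ty": 2.5,"tz": -1.8,"rx": 0,"ry": 0,"rz": 0,"jaw": 1}
    - {"tx": -2,"ty": 2.5,"tz": -1.8,"rx": 0,"ry": 0,"rz": 0,"jaw": 1}
    - {"tx": -2,"ty": 2.5,"tz": -1.8,"rx": 0,"ry": 0,"rz": 0,"jaw": 1}
    - {"tx": -2,"ty": 2.5,"tz": -1.8,"rx": 0,"ry": 0,"rz": 0,"jaw": 1}

```text
time_s: 0.62
tool_pos: [0.2562, -0.5091, 0.3244]
tool_rot: [1.038, 1.331, -1.03]
wrist_force: [0.3, -0.6, 0.7]
width: 1.0
```

>>> arm_command:
  series:
    - {"tx": -0.3,"ty": 3.2,"tz": -2.4,"rx": 0,"ry": 0,"rz": 0,"jaw": 1}
    - {"tx": -0.3,"ty": 3.2,"tz": -2.4,"rx": 0,"ry": 0,"rz": 0,"jaw": 1}
    - {"tx": -0.3,"ty": 3.2,"tz": -2.4,"rx": 0,"ry": 0,"rz": 0,"jaw": 1}
    - {"tx": -0.3,"ty": 3.2,"tz": -2.4,"rx": 0,"ry": 0,"rz": 0,"jaw": 1}
    - {"tx": 0,"ty": 3.2,"tz": -2.4,"rx": 0,"ry": 0,"rz": 0,"jaw": 1}

```text
time_s: 1.03
tool_pos: [0.3872, -0.3511, 0.3432]
tool_rot: [1.037, 1.318, -1.038]
wrist_force: [0.9, -0.7, 0.5]
width: 1.0
```

Run:
```python
from h import *
o,R=st(); print(np.round(o['q'],2)); snap('wrist','w1')
```

```text
t 1.03 pos [ 0.3872 -0.3511  0.3432] rot [ 1.037  1.318 -1.038] F [ 0.9 -0.7  0.5] w 1.0
axes x,y,z cols
 [[-0.006  0.973  0.23 ]
 [ 0.004  0.23  -0.973]
 [-1.    -0.005 -0.005]]
[ 0.99  0.04 -0.31  1.56  0.01  1.55 -0.66]
```

View pics/w1.png

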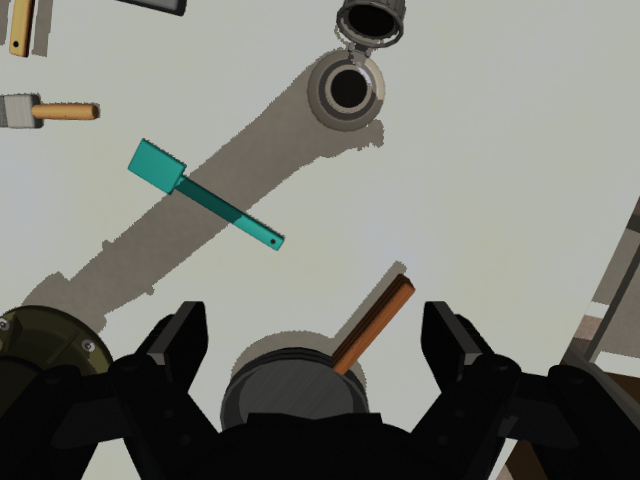

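>>> arm_command:
  series:
    - {"tx": 0,"ty": 3.0,"tz": -2.6,"rx": 0,"ry": 0,"rz": 0,"jaw": 1}
    - {"tx": 0,"ty": 3.0,"tz": -2.6,"rx": 0,"ry": 0,"rz": 0,"jaw": 1}
    - {"tx": 0,"ty": 3.0,"tz": -2.6,"rx": 0,"ry": 0,"rz": 0,"jaw": 1}
    - {"tx": 0,"ty": 3.0,"tz": -2.6,"rx": 0,"ry": 0,"rz": 0,"jaw": 1}
    - {"tx": 0,"ty": 3.0,"tz": -2.6,"rx": 0,"ry": 0,"rz": 0,"jaw": 1}

```text
time_s: 1.5
tool_pos: [0.5018, -0.188, 0.3435]
tool_rot: [1.034, 1.318, -1.033]
wrist_force: [1.4, -0.7, -0.4]
width: 1.003
```

>>> arm_command:
  series:
    - {"tx": 0,"ty": 1.0,"tz": -4,"rx": 0,"ry": 0,"rz": 0,"jaw": 0.6}
    - {"tx": 0,"ty": 1.0,"tz": -4,"rx": 0,"ry": 0,"rz": 0,"jaw": 0.6}
    - {"tx": 0,"ty": 1.0,"tz": -4,"rx": 0,"ry": 0,"rz": 0,"jaw": 0.6}
    - {"tx": 0,"ty": 0,"tz": 0,"rx": 0,"ry": 0,"rz": 0,"jaw": 0.6}
    - {"tx": 0,"ty": 0,"tz": 0,"rx": 0,"ry": 0,"rz": 0,"jaw": 0.6}

```text
time_s: 1.92
tool_pos: [0.5054, -0.0506, 0.3426]
tool_rot: [1.025, 1.328, -1.016]
wrist_force: [0.2, -0.7, -0.1]
width: 0.604
```

Run:
```python
from h import *
o,R=st(); print(np.round(o['q'],2)); snap('wrist','w2')
```

```text
t 1.92 pos [ 0.5054 -0.0506  0.3426] rot [ 1.025  1.328 -1.016] F [ 0.2 -0.7 -0.1] w 0.604
axes x,y,z cols
 [[-0.004  0.968  0.252]
 [ 0.01   0.252 -0.968]
 [-1.    -0.001 -0.01 ]]
[ 0.66  0.01 -0.61  1.59 -0.    1.55 -1.26]
```

View pics/w2.png

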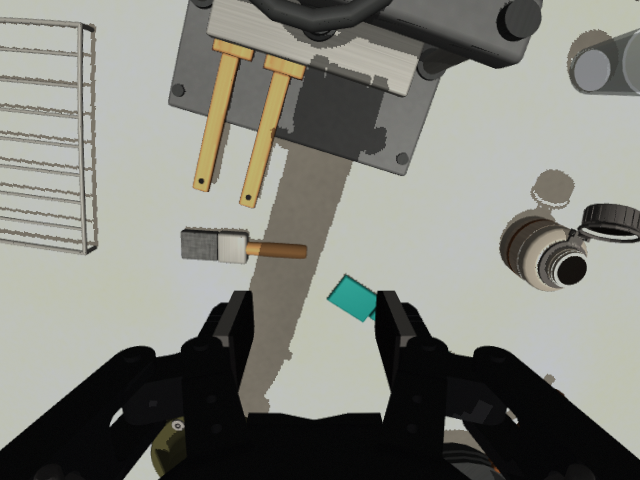

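>>> arm_command:
  series:
    - {"tx": -0.5,"ty": 3,"tz": 0,"rx": 0,"ry": 0,"rz": 0,"jaw": 0.6}
    - {"tx": -0.5,"ty": 3,"tz": 0,"rx": 0,"ry": 0,"rz": 0,"jaw": 0.6}
    - {"tx": -0.5,"ty": 3,"tz": 0,"rx": 0,"ry": 0,"rz": 0,"jaw": 0.6}
    - {"tx": 0,"ty": 0,"tz": 0,"rx": 0,"ry": 0,"rz": 0,"jaw": 0.6}
    - {"tx": 0,"ty": 0,"tz": 0,"rx": 0,"ry": 0,"rz": 0,"jaw": 0.6}

```text
time_s: 2.38
tool_pos: [0.5944, -0.0352, 0.3548]
tool_rot: [1.031, 1.327, -1.029]
wrist_force: [0.2, -0.1, -0.4]
width: 0.597
```

Run:
```python
from h import *
o,R=st(); print(np.round(o['q'],2)); snap('wrist','w3')
p,d,c=load('w2')
P=cloud(c,d)
uv=[(203,184),(250,201),(230,60),(282,76)]
print('handle ends,blade',np.round(onz(c,uv,.042),4).tolist());print(np.round([P[v-4,u] for u,v in uv],4).tolist())
print('rack corner?',np.round(P[27,80],4),np.round(onz(c,[(88,250),(82,25)],.03),4).tolist())
p,d,c=load('w3');P=cloud(c,d);q=P[np.isfinite(P).all(2)]
for lo,hi in((.248,.272),(.274,.29)):
    m=(q[:,2]>lo)&(q[:,2]<hi)&(np.hypot(q[:,0]-.68,q[:,1]+.007)<.08);w=q[m];print(len(w),w.mean(0).round(4),w.min(0).round(4),w.max(0).round(4))
```

```text
t 2.38 pos [ 0.5944 -0.0352  0.3548] rot [ 1.031  1.327 -1.029] F [ 0.2 -0.1 -0.4] w 0.597
axes x,y,z cols
 [[-0.009  0.971  0.241]
 [ 0.008  0.241 -0.971]
 [-1.    -0.007 -0.01 ]]
[ 0.55  0.24 -0.65  1.36  0.13  1.6  -1.41]
handle ends,blade [[0.4779, 0.085, 0.042], [0.4718, 0.0252, 0.042], [0.6227, 0.0806, 0.042], [0.6202, 0.0203, 0.042]]
[[0.4829, 0.0855, 0.0431], [0.477, 0.026, 0.0437], [0.6268, 0.0812, 0.0427], [0.6248, 0.0218, 0.0374]]
rack corner? [0.621  0.2652 0.0283] [[0.3484, 0.2268, 0.03], [0.6235, 0.2619, 0.03]]
13188 [ 0.6844 -0.0058  0.2647] [ 0.6271 -0.0614  0.2514] [0.7369 0.049  0.272 ]
1213 [ 0.682  -0.0061  0.2776] [ 0.6688 -0.0188  0.274 ] [0.6955 0.0068 0.2824]
```

View pics/w3.png

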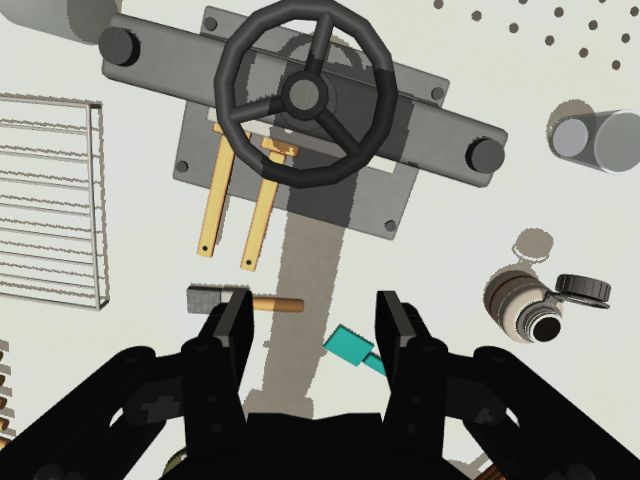

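>>> arm_command:
  series:
    - {"tx": 0,"ty": 3,"tz": -0.2,"rx": 0,"ry": 0,"rz": 0,"jaw": 0.7}
    - {"tx": 0,"ty": 3,"tz": -0.2,"rx": 0,"ry": 0,"rz": 0,"jaw": 0.7}
    - {"tx": 0,"ty": 3,"tz": -0.2,"rx": 0,"ry": 0,"rz": 0,"jaw": 0.7}
    - {"tx": 0,"ty": 0,"tz": 0,"rx": 7,"ry": 0,"rz": 0,"jaw": 0.7}
    - {"tx": 0,"ty": 0,"tz": 0,"rx": 7,"ry": 0,"rz": 0,"jaw": 0.7}

```text
time_s: 2.85
tool_pos: [0.6788, -0.0181, 0.35]
tool_rot: [1.217, 1.212, -1.237]
wrist_force: [-0.8, 0.3, 0.0]
width: 0.702
```

Run:
```python
from h import *
o,R=st(); print(np.round(o['q'],2)); print('need tool cm',R.T@(np.array([.682,-.006,.33])-o['tool_pos'])*100)
```

```text
t 2.85 pos [ 0.6788 -0.0181  0.35  ] rot [ 1.217  1.212 -1.237] F [-0.8  0.3  0. ] w 0.702
axes x,y,z cols
 [[-0.017  1.    -0.021]
 [ 0.    -0.021 -1.   ]
 [-1.    -0.017 -0.   ]]
[ 0.38  0.44 -0.6   1.12  0.24  1.66 -1.75]
need tool cm [ 1.99867242  0.32546683 -1.21582496]
```

>>> arm_command:
  series:
    - {"tx": 0,"ty": 0.3,"tz": -1.2,"rx": 0,"ry": 0,"rz": 0,"jaw": 0.7}
    - {"tx": 0,"ty": 0,"tz": 0,"rx": 7,"ry": 0,"rz": 0,"jaw": 0.7}
    - {"tx": 0,"ty": 0,"tz": 0,"rx": 7,"ry": 0,"rz": 0,"jaw": 0.7}
    - {"tx": 0,"ty": 0,"tz": 0,"rx": 7,"ry": 0,"rz": 0,"jaw": 0.7}
    - {"tx": 0,"ty": 0,"tz": 0,"rx": 7,"ry": 0,"rz": 0,"jaw": 0.7}

```text
time_s: 3.27
tool_pos: [0.6793, -0.0089, 0.3497]
tool_rot: [1.564, 0.927, -1.598]
wrist_force: [0.4, -1.0, -0.9]
width: 0.701
```

```bash
cat >> h.py <<'E'
def need(pos,yawy=None):
    """tool-axis cm shift to pos; tilt correction deg (rotvec in tool) to make x down with tool y at world angle yawy deg"""
    o,R=st(); print('q',np.round(o['q'],2)); print('need cm',np.round(R.T@(np.array(pos)-o['tool_pos'])*100,2))
    y=R[:,1]; a=np.radians(yawy) if yawy is not None else np.arctan2(y[1],y[0])
    T=np.c_[[0,0,-1],[np.cos(a),np.sin(a),0],np.cross([0,0,-1],[np.cos(a),np.sin(a),0])]
    print('turn deg',np.round(np.degrees(Ro.from_matrix(R.T@T).as_rotvec()),2),'yaw y',round(np.degrees(np.arctan2(y[1],y[0])),1))
E
python3 -c "
from h import *
need([.682,-.006,.268])"
```

```text
t 3.27 pos [ 0.6793 -0.0089  0.3497] rot [ 1.564  0.927 -1.598] F [ 0.4 -1.  -0.9] w 0.701
axes x,y,z cols
 [[-0.02   0.869 -0.494]
 [-0.002 -0.494 -0.869]
 [-1.    -0.016  0.012]]
q [ 0.32  0.43 -0.53  1.12  0.21  1.66 -2.24]
need cm [ 8.17  0.23 -0.48]
turn deg [0.01 0.68 0.94] yaw y -29.6
```

>>> arm_command:
  series:
    - {"tx": 1,"ty": 0.2,"tz": -0.4,"rx": 7,"ry": 0.7,"rz": 0.9,"jaw": 0.7}
    - {"tx": 1,"ty": 0,"tz": 0,"rx": 7,"ry": 0,"rz": 0,"jaw": 0.7}
    - {"tx": 0,"ty": 0,"tz": 0,"rx": 0,"ry": 0,"rz": 0,"jaw": 0.7}

```text
time_s: 3.52
tool_pos: [0.6811, -0.0069, 0.3317]
tool_rot: [1.748, 0.74, -1.744]
wrist_force: [0.5, -0.3, -0.7]
width: 0.7
```

```bash
python3 -c "
from h import *
need([.682,-.006,.268])
snap('wrist','w4')"
```

```text
t 3.52 pos [ 0.6811 -0.0069  0.3317] rot [ 1.748  0.74  -1.744] F [ 0.5 -0.3 -0.7] w 0.7
axes x,y,z cols
 [[ 0.003  0.721 -0.693]
 [-0.002 -0.693 -0.721]
 [-1.     0.004 -0.   ]]
q [ 0.31  0.4  -0.49  1.18  0.19  1.6  -2.48]
need cm [ 6.37 -0.02 -0.13]
turn deg [ 0.   -0.02 -0.22] yaw y -43.9
```

View pics/w4.png

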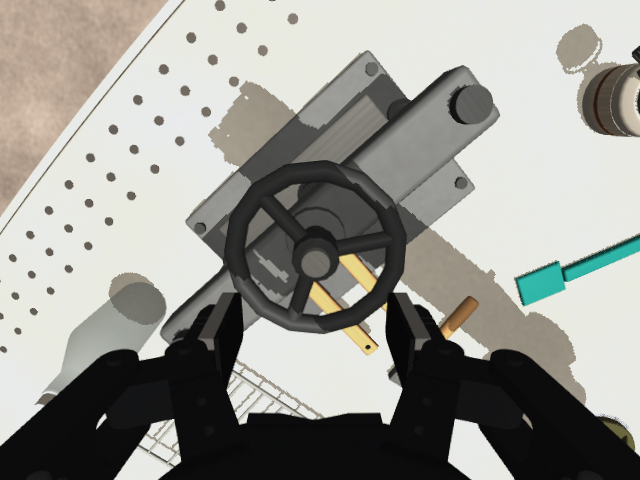

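>>> arm_command:
  series:
    - {"tx": 2.2,"ty": 0,"tz": -0.1,"rx": 0,"ry": 0,"rz": 0,"jaw": 0.65}
    - {"tx": 2.2,"ty": 0,"tz": 0,"rx": 0,"ry": 0,"rz": 0,"jaw": 0.65}
    - {"tx": 1.9,"ty": 0,"tz": 0,"rx": 0,"ry": 0,"rz": 0,"jaw": 0.65}
    - {"tx": 0,"ty": 0,"tz": 0,"rx": 0,"ry": 0,"rz": 0,"jaw": 0.65}
    - {"tx": 0,"ty": 0,"tz": 0,"rx": 0,"ry": 0,"rz": 0,"jaw": 0.65}

```text
time_s: 3.98
tool_pos: [0.6823, -0.0066, 0.2752]
tool_rot: [1.734, 0.756, -1.715]
wrist_force: [0.2, 0.3, 1.4]
width: 0.65
```

>>> arm_command:
  series:
    - {"tx": 0,"ty": 0,"tz": 0,"rx": 0,"ry": 0,"rz": 0,"jaw": 0.1}
    - {"tx": 0,"ty": 0,"tz": 0,"rx": 0,"ry": 0,"rz": 0,"jaw": 0.1}
    - {"tx": 0,"ty": 0,"tz": 0,"rx": 0,"ry": 0,"rz": 0,"jaw": 0.1}
    - {"tx": 0,"ty": 0,"tz": 0,"rx": 0,"ry": 0,"rz": 0,"jaw": 0.1}

```text
time_s: 4.32
tool_pos: [0.6837, -0.0068, 0.2807]
tool_rot: [1.735, 0.757, -1.706]
wrist_force: [-0.0, 0.0, 0.5]
width: 0.108
```

```bash
python3 -c "
from h import *
need([.682,-.006,.268])
snap('wrist','w5')"
```

```text
t 4.32 pos [ 0.6837 -0.0068  0.2807] rot [ 1.735  0.757 -1.706] F [-0.   0.   0.5] w 0.108
axes x,y,z cols
 [[ 0.019  0.744 -0.668]
 [-0.004 -0.668 -0.744]
 [-1.     0.017 -0.01 ]]
q [ 0.32  0.4  -0.5   1.28  0.2   1.48 -2.46]
need cm [ 1.27 -0.2   0.07]
turn deg [ 0.   -0.55 -0.97] yaw y -41.9
```

View pics/w5.png

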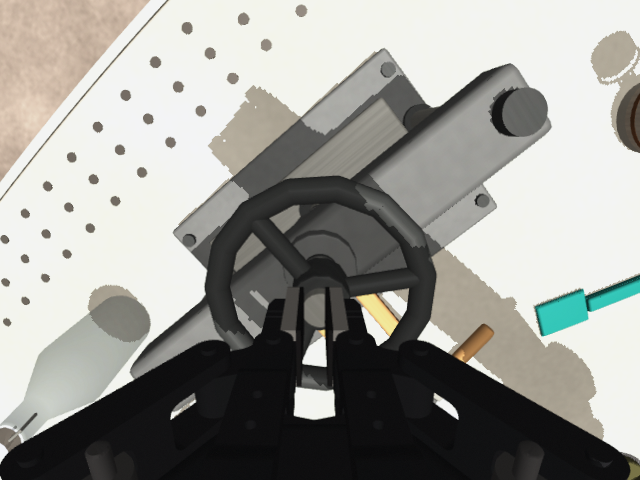

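>>> arm_command:
  series:
    - {"tx": -0.5,"ty": -0.2,"tz": 0.1,"rx": 0,"ry": -0.5,"rz": -0.9,"jaw": 0.65}
    - {"tx": 0,"ty": 0,"tz": 0,"rx": 0,"ry": 0,"rz": 0,"jaw": 0.65}
    - {"tx": 0,"ty": 0,"tz": 0,"rx": 0,"ry": 0,"rz": 0,"jaw": 0.65}

```text
time_s: 4.62
tool_pos: [0.6821, -0.0059, 0.2874]
tool_rot: [1.726, 0.768, -1.72]
wrist_force: [0.6, 0.3, 0.3]
width: 0.517
```

```bash
python3 -c "
from h import *
need([.682,-.006,.266])"
```

```text
t 4.62 pos [ 0.6821 -0.0059  0.2874] rot [ 1.726  0.768 -1.72 ] F [0.6 0.3 0.3] w 0.517
axes x,y,z cols
 [[ 0.004  0.745 -0.667]
 [-0.    -0.667 -0.745]
 [-1.     0.003 -0.002]]
q [ 0.32  0.41 -0.5   1.26  0.19  1.51 -2.45]
need cm [ 2.14 -0.    0.02]
turn deg [ 0.   -0.14 -0.16] yaw y -41.9
```

>>> arm_command:
  series:
    - {"tx": 1.1,"ty": 0,"tz": 0,"rx": 0,"ry": 0,"rz": 0,"jaw": 0.6}
    - {"tx": 1.1,"ty": 0,"tz": 0,"rx": 0,"ry": 0,"rz": 0,"jaw": 0.6}
    - {"tx": 0,"ty": 0,"tz": 0,"rx": 0,"ry": 0,"rz": 0,"jaw": 0.6}

```text
time_s: 4.87
tool_pos: [0.6825, -0.0056, 0.2638]
tool_rot: [1.727, 0.768, -1.718]
wrist_force: [0.6, -0.1, -0.2]
width: 0.602
```

```bash
python3 -c "
from h import *
need([.682,-.006,.266])"
```

```text
t 4.87 pos [ 0.6825 -0.0056  0.2638] rot [ 1.727  0.768 -1.718] F [ 0.6 -0.1 -0.2] w 0.602
axes x,y,z cols
 [[ 0.006  0.745 -0.667]
 [-0.    -0.667 -0.745]
 [-1.     0.005 -0.004]]
q [ 0.32  0.42 -0.5   1.3   0.2   1.46 -2.46]
need cm [-0.22 -0.01  0.06]
turn deg [ 0.   -0.21 -0.26] yaw y -41.8
```

>>> arm_command:
  series:
    - {"tx": -0.1,"ty": 0,"tz": 0,"rx": 0,"ry": 0,"rz": 0,"jaw": 0.0}
    - {"tx": 0,"ty": 0,"tz": 0,"rx": 0,"ry": 0,"rz": 0,"jaw": 0.0}
    - {"tx": 0,"ty": 0,"tz": 0,"rx": 0,"ry": 0,"rz": 0,"jaw": 0.0}
    - {"tx": 0,"ty": 0,"tz": 0,"rx": 0,"ry": 0,"rz": 0,"jaw": 0.0}

```text
time_s: 5.2
tool_pos: [0.681, -0.0077, 0.2649]
tool_rot: [1.724, 0.765, -1.722]
wrist_force: [0.3, 0.2, -0.7]
width: 0.288
```

```bash
python3 -c "
from h import *
need([.682,-.006,.266])"
```

```text
t 5.2 pos [ 0.681  -0.0077  0.2649] rot [ 1.724  0.765 -1.722] F [ 0.3  0.2 -0.7] w 0.288
axes x,y,z cols
 [[ 0.003  0.744 -0.668]
 [-0.004 -0.668 -0.744]
 [-1.     0.005  0.001]]
q [ 0.32  0.42 -0.49  1.3   0.2   1.47 -2.46]
need cm [-0.11 -0.04 -0.2 ]
turn deg [-0.    0.06 -0.27] yaw y -41.9
```

>>> arm_command:
  series:
    - {"tx": 0,"ty": 0,"tz": 0,"rx": -7,"ry": 0,"rz": 0,"jaw": 0}
    - {"tx": -0.04,"ty": 0,"tz": 0,"rx": -7,"ry": 0,"rz": 0,"jaw": 0}
    - {"tx": -0.04,"ty": 0,"tz": 0,"rx": -7,"ry": 0,"rz": 0,"jaw": 0}
    - {"tx": -0.04,"ty": 0,"tz": 0,"rx": -7,"ry": 0,"rz": 0,"jaw": 0}
    - {"tx": -0.04,"ty": 0,"tz": 0,"rx": -7,"ry": 0,"rz": 0,"jaw": 0}

```text
time_s: 5.62
tool_pos: [0.6811, -0.0073, 0.2668]
tool_rot: [1.286, 1.152, -1.285]
wrist_force: [0.2, 0.6, 0.9]
width: 0.29
```

```bash
python3 -c "
from h import *
need([.682,-.006,.266])
snap('wrist','w6')"
```

```text
t 5.62 pos [ 0.6811 -0.0073  0.2668] rot [ 1.286  1.152 -1.285] F [0.2 0.6 0.9] w 0.29
axes x,y,z cols
 [[ 0.004  0.994 -0.105]
 [-0.004 -0.105 -0.994]
 [-1.     0.004  0.003]]
q [ 0.39  0.43 -0.59  1.3   0.24  1.48 -1.86]
need cm [ 0.08  0.07 -0.14]
turn deg [-0.    0.2  -0.23] yaw y -6.0
```

View pics/w6.png

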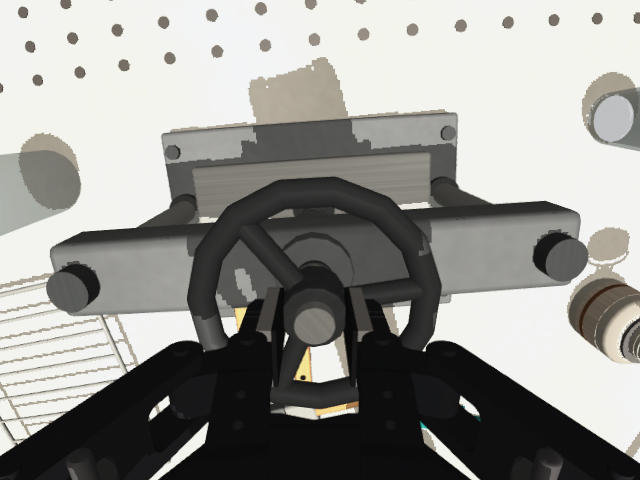

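>>> arm_command:
  series:
    - {"tx": -0.04,"ty": 0,"tz": 0,"rx": -7,"ry": 0,"rz": 0,"jaw": 0}
    - {"tx": -0.04,"ty": 0,"tz": 0,"rx": -7,"ry": 0,"rz": 0,"jaw": 0}
    - {"tx": -0.04,"ty": 0,"tz": 0,"rx": -7,"ry": 0,"rz": 0,"jaw": 0}
    - {"tx": -0.04,"ty": 0,"tz": 0,"rx": -7,"ry": 0,"rz": 0,"jaw": 0}
    - {"tx": -0.04,"ty": 0,"tz": 0,"rx": -7,"ry": 0,"rz": 0,"jaw": 0}

```text
time_s: 6.08
tool_pos: [0.681, -0.0069, 0.2687]
tool_rot: [0.823, 1.405, -0.824]
wrist_force: [-0.7, 0.8, 1.2]
width: 0.288
```

>>> arm_command:
  series:
    - {"tx": -0.04,"ty": 0,"tz": 0,"rx": -7,"ry": 0,"rz": 0,"jaw": 0}
    - {"tx": -0.04,"ty": 0,"tz": 0,"rx": -7,"ry": 0,"rz": 0,"jaw": 0}
    - {"tx": -0.04,"ty": 0,"tz": 0,"rx": -7,"ry": 0,"rz": 0,"jaw": 0}
    - {"tx": -0.04,"ty": 0,"tz": 0,"rx": -7,"ry": 0,"rz": 0,"jaw": 0}
    - {"tx": -0.04,"ty": 0,"tz": 0,"rx": -7,"ry": 0,"rz": 0,"jaw": 0}

```text
time_s: 6.5
tool_pos: [0.6807, -0.0067, 0.2707]
tool_rot: [0.339, 1.541, -0.341]
wrist_force: [-0.9, 0.3, -0.3]
width: 0.294
```

```bash
python3 -c "
from h import *
need([.682,-.006,.273])"
```

```text
t 6.5 pos [ 0.6807 -0.0067  0.2707] rot [ 0.339  1.541 -0.341] F [-0.9  0.3 -0.3] w 0.294
axes x,y,z cols
 [[ 0.003  0.42   0.908]
 [-0.002  0.908 -0.42 ]
 [-1.    -0.001  0.003]]
q [ 0.52  0.48 -0.8   1.28  0.34  1.51 -0.68]
need cm [-0.23  0.11  0.09]
turn deg [0.   0.19 0.05] yaw y 65.2
```

>>> arm_command:
  series:
    - {"tx": -0.04,"ty": 0,"tz": 0,"rx": -7,"ry": 0,"rz": 0,"jaw": 0}
    - {"tx": -0.04,"ty": 0,"tz": 0,"rx": -7,"ry": 0,"rz": 0,"jaw": 0}
    - {"tx": -0.04,"ty": 0,"tz": 0,"rx": -7,"ry": 0,"rz": 0,"jaw": 0}
    - {"tx": -0.04,"ty": 0,"tz": 0,"rx": -7,"ry": 0,"rz": 0,"jaw": 0}
    - {"tx": -0.04,"ty": 0,"tz": 0,"rx": -7,"ry": 0,"rz": 0,"jaw": 0}

```text
time_s: 6.92
tool_pos: [0.6804, -0.0066, 0.2728]
tool_rot: [-0.152, 1.564, 0.149]
wrist_force: [-1.4, -0.3, 0.7]
width: 0.287
```

>>> arm_command:
  series:
    - {"tx": -0.04,"ty": 0,"tz": 0,"rx": -7,"ry": 0,"rz": 0,"jaw": 0}
    - {"tx": -0.04,"ty": 0,"tz": 0,"rx": -7,"ry": 0,"rz": 0,"jaw": 0}
    - {"tx": -0.04,"ty": 0,"tz": 0,"rx": -7,"ry": 0,"rz": 0,"jaw": 0}
    - {"tx": -0.04,"ty": 0,"tz": 0,"rx": -7,"ry": 0,"rz": 0,"jaw": 0}
    - {"tx": -0.04,"ty": 0,"tz": 0,"rx": -7,"ry": 0,"rz": 0,"jaw": 0}

```text
time_s: 7.33
tool_pos: [0.68, -0.0068, 0.2748]
tool_rot: [-0.638, 1.475, 0.636]
wrist_force: [-1.2, 0.3, 0.6]
width: 0.286
```

>>> arm_command:
  series:
    - {"tx": -0.04,"ty": 0,"tz": 0,"rx": -7,"ry": 0,"rz": 0,"jaw": 0}
    - {"tx": -0.04,"ty": 0,"tz": 0,"rx": -7,"ry": 0,"rz": 0,"jaw": 0}
    - {"tx": -0.04,"ty": 0,"tz": 0,"rx": -7,"ry": 0,"rz": 0,"jaw": 0}
    - {"tx": -0.04,"ty": 0,"tz": 0,"rx": -7,"ry": 0,"rz": 0,"jaw": 0}
    - {"tx": -0.04,"ty": 0,"tz": 0,"rx": -7,"ry": 0,"rz": 0,"jaw": 0}

```text
time_s: 7.75
tool_pos: [0.6798, -0.0072, 0.2767]
tool_rot: [-1.111, 1.269, 1.112]
wrist_force: [-0.2, 0.0, 1.6]
width: 0.293
```

```bash
python3 -c "
from h import *
need([.682,-.006,.277])"
```

```text
t 7.75 pos [ 0.6798 -0.0072  0.2767] rot [-1.111  1.269  1.112] F [-0.2  0.   1.6] w 0.293
axes x,y,z cols
 [[-0.001 -0.991  0.131]
 [ 0.     0.131  0.991]
 [-1.     0.001  0.   ]]
q [ 0.69  0.61 -1.15  1.27  0.55  1.59  1.07]
need cm [-0.03 -0.2   0.14]
turn deg [-0.    0.01 -0.04] yaw y 172.5
```

>>> arm_command:
  series:
    - {"tx": -0.04,"ty": 0,"tz": 0,"rx": -7,"ry": 0,"rz": 0,"jaw": 0}
    - {"tx": -0.04,"ty": 0,"tz": 0,"rx": -7,"ry": 0,"rz": 0,"jaw": 0}
    - {"tx": -0.04,"ty": 0,"tz": 0,"rx": -7,"ry": 0,"rz": 0,"jaw": 0}
    - {"tx": -0.04,"ty": 0,"tz": 0,"rx": -7,"ry": 0,"rz": 0,"jaw": 0}
    - {"tx": -0.04,"ty": 0,"tz": 0,"rx": -7,"ry": 0,"rz": 0,"jaw": 0}

```text
time_s: 8.17
tool_pos: [0.6799, -0.0075, 0.2787]
tool_rot: [-1.56, 0.934, 1.564]
wrist_force: [-0.4, 0.7, 2.0]
width: 0.294
```

```bash
python3 -c "
from h import *
need([.682,-.006,.279])"
```

```text
t 8.17 pos [ 0.6799 -0.0075  0.2787] rot [-1.56   0.934  1.564] F [-0.4  0.7  2. ] w 0.294
axes x,y,z cols
 [[-0.002 -0.881 -0.473]
 [ 0.001 -0.473  0.881]
 [-1.     0.001  0.002]]
q [ 0.73  0.68 -1.27  1.26  0.64  1.63  1.65]
need cm [-0.03 -0.26  0.03]
turn deg [-0.    0.12 -0.05] yaw y -151.8
```

>>> arm_command:
  series:
    - {"tx": 0,"ty": 0,"tz": 0,"rx": 0,"ry": 0,"rz": 0,"jaw": 0.6}
    - {"tx": 0,"ty": 0,"tz": 0,"rx": 0,"ry": 0,"rz": 0,"jaw": 0.6}
    - {"tx": -0.4,"ty": 0,"tz": 0,"rx": 0,"ry": 0,"rz": 0,"jaw": 0.6}
    - {"tx": 0,"ty": 0,"tz": 0,"rx": 7,"ry": 0,"rz": 0,"jaw": 0.6}
    - {"tx": 0,"ty": 0,"tz": 0,"rx": 7,"ry": 0,"rz": 0,"jaw": 0.6}

```text
time_s: 8.58
tool_pos: [0.6801, -0.0083, 0.2816]
tool_rot: [-1.371, 1.092, 1.38]
wrist_force: [-0.6, 0.2, -0.3]
width: 0.6
```

>>> arm_command:
  series:
    - {"tx": 0,"ty": 0,"tz": 0,"rx": 7,"ry": 0,"rz": 0,"jaw": 0.6}
    - {"tx": 0,"ty": 0,"tz": 0,"rx": 7,"ry": 0,"rz": 0,"jaw": 0.6}
    - {"tx": 0,"ty": 0,"tz": 0,"rx": 7,"ry": 0,"rz": 0,"jaw": 0.6}
    - {"tx": 0,"ty": 0,"tz": 0,"rx": 7,"ry": 0,"rz": 0,"jaw": 0.6}
    - {"tx": 0,"ty": 0,"tz": 0,"rx": 7,"ry": 0,"rz": 0,"jaw": 0.6}

```text
time_s: 9.0
tool_pos: [0.6801, -0.0081, 0.283]
tool_rot: [-0.91, 1.372, 0.915]
wrist_force: [0.4, -0.4, 0.8]
width: 0.598
```

>>> arm_command:
  series:
    - {"tx": 0,"ty": 0,"tz": 0,"rx": 7,"ry": 0,"rz": 0,"jaw": 0.6}
    - {"tx": 0,"ty": 0,"tz": 0,"rx": 7,"ry": 0,"rz": 0,"jaw": 0.6}
    - {"tx": 0,"ty": 0,"tz": 0,"rx": 7,"ry": 0,"rz": 0,"jaw": 0.6}
    - {"tx": 0,"ty": 0,"tz": 0,"rx": 7,"ry": 0,"rz": 0,"jaw": 0.6}
    - {"tx": 0,"ty": 0,"tz": 0,"rx": 7,"ry": 0,"rz": 0,"jaw": 0.6}

```text
time_s: 9.42
tool_pos: [0.68, -0.0077, 0.2849]
tool_rot: [-0.43, 1.528, 0.431]
wrist_force: [-0.4, 0.7, 0.1]
width: 0.599
```

>>> arm_command:
  series:
    - {"tx": 0,"ty": 0,"tz": 0,"rx": 7,"ry": 0,"rz": 0,"jaw": 0.6}
    - {"tx": 0,"ty": 0,"tz": 0,"rx": 7,"ry": 0,"rz": 0,"jaw": 0.6}
    - {"tx": 0,"ty": 0,"tz": 0,"rx": 7,"ry": 0,"rz": 0,"jaw": 0.6}
    - {"tx": 0,"ty": 0,"tz": 0,"rx": 7,"ry": 0,"rz": 0,"jaw": 0.6}
    - {"tx": 0,"ty": 0,"tz": 0,"rx": 7,"ry": 0,"rz": 0,"jaw": 0.6}

```text
time_s: 9.83
tool_pos: [0.6799, -0.007, 0.2871]
tool_rot: [0.059, 1.568, -0.06]
wrist_force: [0.5, -0.3, 0.5]
width: 0.6
```

```bash
python3 -c "
from h import *
need([.682,-.0065,.2785])
snap('wrist','w7')"
```

```text
t 9.83 pos [ 0.6799 -0.007   0.2871] rot [ 0.059  1.568 -0.06 ] F [ 0.5 -0.3  0.5] w 0.6
axes x,y,z cols
 [[ 0.002  0.076  0.997]
 [-0.     0.997 -0.076]
 [-1.    -0.     0.002]]
q [ 0.55  0.49 -0.87  1.26  0.37  1.55 -0.34]
need cm [0.86 0.07 0.21]
turn deg [0.   0.09 0.02] yaw y 85.6
```

View pics/w7.png

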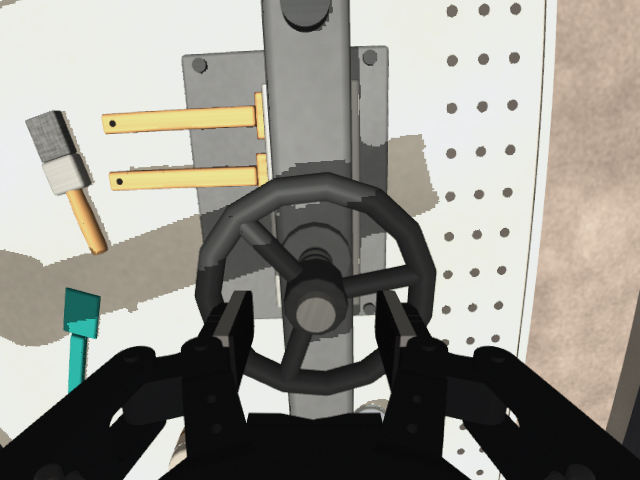

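>>> arm_command:
  series:
    - {"tx": 0.8,"ty": 0.05,"tz": 0.2,"rx": 0,"ry": 0,"rz": 0,"jaw": 0.6}
    - {"tx": 0,"ty": 0,"tz": 0,"rx": 0,"ry": 0,"rz": 0,"jaw": 0.5}
    - {"tx": 0,"ty": 0,"tz": 0,"rx": 0,"ry": 0,"rz": 0,"jaw": 0}
    - {"tx": 0,"ty": 0,"tz": 0,"rx": 0,"ry": 0,"rz": 0,"jaw": 0}
    - {"tx": 0,"ty": 0,"tz": 0,"rx": 0,"ry": 0,"rz": 0,"jaw": 0}

```text
time_s: 10.3
tool_pos: [0.6805, -0.0059, 0.2798]
tool_rot: [0.058, 1.571, -0.061]
wrist_force: [2.7, 0.4, -0.6]
width: 0.29
```

>>> arm_command:
  series:
    - {"tx": 0,"ty": 0,"tz": 0,"rx": 0,"ry": 0,"rz": 0,"jaw": 0}
    - {"tx": -0.04,"ty": 0,"tz": 0,"rx": -7,"ry": 0,"rz": 0,"jaw": 0}
    - {"tx": -0.04,"ty": 0,"tz": 0,"rx": -7,"ry": 0,"rz": 0,"jaw": 0}
    - {"tx": -0.04,"ty": 0,"tz": 0,"rx": -7,"ry": 0,"rz": 0,"jaw": 0}
    - {"tx": -0.04,"ty": 0,"tz": 0,"rx": -7,"ry": 0,"rz": 0,"jaw": 0}

```text
time_s: 10.72
tool_pos: [0.6799, -0.0061, 0.2813]
tool_rot: [-0.335, 1.547, 0.333]
wrist_force: [-1.9, -0.1, 1.9]
width: 0.29
```

>>> arm_command:
  series:
    - {"tx": -0.04,"ty": 0,"tz": 0,"rx": -7,"ry": 0,"rz": 0,"jaw": 0}
    - {"tx": -0.04,"ty": 0,"tz": 0,"rx": -7,"ry": 0,"rz": 0,"jaw": 0}
    - {"tx": -0.04,"ty": 0,"tz": 0,"rx": -7,"ry": 0,"rz": 0,"jaw": 0}
    - {"tx": -0.04,"ty": 0,"tz": 0,"rx": -7,"ry": 0,"rz": 0,"jaw": 0}
    - {"tx": -0.04,"ty": 0,"tz": 0,"rx": -7,"ry": 0,"rz": 0,"jaw": 0}

```text
time_s: 11.13
tool_pos: [0.6793, -0.0066, 0.2833]
tool_rot: [-0.818, 1.415, 0.82]
wrist_force: [-0.3, 0.1, 0.4]
width: 0.29
```

>>> arm_command:
  series:
    - {"tx": -0.04,"ty": 0,"tz": 0,"rx": -7,"ry": 0,"rz": 0,"jaw": 0}
    - {"tx": -0.04,"ty": 0,"tz": 0,"rx": -7,"ry": 0,"rz": 0,"jaw": 0}
    - {"tx": -0.04,"ty": 0,"tz": 0,"rx": -7,"ry": 0,"rz": 0,"jaw": 0}
    - {"tx": -0.04,"ty": 0,"tz": 0,"rx": -7,"ry": 0,"rz": 0,"jaw": 0}

```text
time_s: 11.47
tool_pos: [0.6791, -0.0073, 0.2849]
tool_rot: [-1.192, 1.222, 1.198]
wrist_force: [-0.9, -0.1, 0.7]
width: 0.285
```

```bash
python3 -c "
from h import *
need([.682,-.0065,.285])
print(get_obs()['torque'])
snap('wrist','w8')"
```

```text
t 11.47 pos [ 0.6791 -0.0073  0.2849] rot [-1.192  1.222  1.198] F [-0.9 -0.1  0.7] w 0.285
axes x,y,z cols
 [[-0.005 -1.     0.02 ]
 [-0.     0.02   1.   ]
 [-1.     0.005 -0.   ]]
q [ 0.69  0.62 -1.17  1.25  0.56  1.62  1.18]
need cm [-0.01 -0.29  0.08]
turn deg [ 0.   -0.01 -0.28] yaw y 178.9
[-0.11485355  0.11004901 -0.23885004]
```

View pics/w8.png

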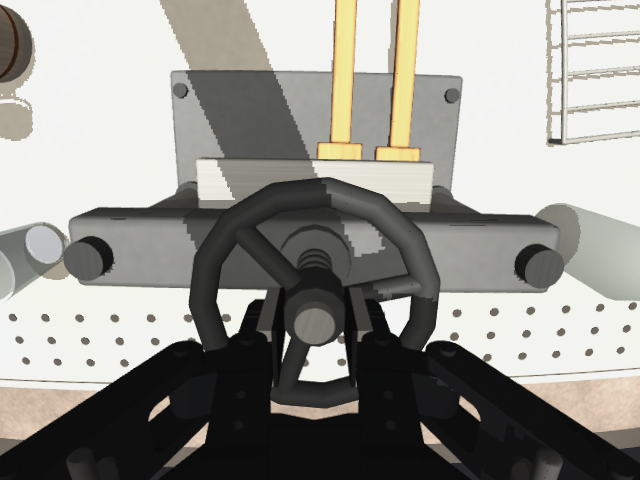

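>>> arm_command:
  series:
    - {"tx": -0.04,"ty": 0,"tz": 0,"rx": -7,"ry": 0,"rz": 0,"jaw": 0}
    - {"tx": -0.04,"ty": 0,"tz": 0,"rx": -7,"ry": 0,"rz": 0,"jaw": 0}
    - {"tx": -0.04,"ty": 0,"tz": 0,"rx": -7,"ry": 0,"rz": 0,"jaw": 0}
    - {"tx": 0,"ty": 0,"tz": 0,"rx": -4,"ry": 0,"rz": 0,"jaw": 0}
    - {"tx": 0,"ty": 0,"tz": 0,"rx": -4,"ry": 0,"rz": 0,"jaw": 0}

```text
time_s: 11.93
tool_pos: [0.6813, -0.0069, 0.286]
tool_rot: [-1.559, 0.931, 1.563]
wrist_force: [-5.0, -0.3, 4.5]
width: 0.292
```

```bash
python3 -c "
from h import *
need([.682,-.0065,.285])
print(get_obs()['torque'])
snap('wrist','w9')"
```

```text
t 11.93 pos [ 0.6813 -0.0069  0.286 ] rot [-1.559  0.931  1.563] F [-5.  -0.3  4.5] w 0.292
axes x,y,z cols
 [[-0.    -0.881 -0.472]
 [ 0.004 -0.472  0.881]
 [-1.    -0.002  0.003]]
q [ 0.72  0.67 -1.26  1.25  0.63  1.64  1.65]
need cm [ 0.1  -0.08 -0.  ]
turn deg [0.   0.19 0.1 ] yaw y -151.8
[-0.21340016  0.78096559 -0.24679552]
```

View pics/w9.png

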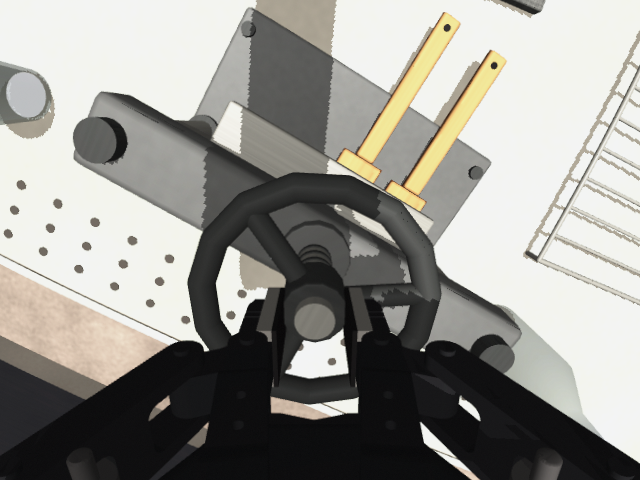

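>>> arm_command:
  series:
    - {"tx": 0,"ty": 0,"tz": 0,"rx": 0,"ry": 0,"rz": 0,"jaw": 0.6}
    - {"tx": 0,"ty": 0,"tz": 0,"rx": 0,"ry": 0,"rz": 0,"jaw": 0.6}
    - {"tx": -2,"ty": 0,"tz": 0,"rx": 0,"ry": 0,"rz": 0,"jaw": 0.6}
    - {"tx": -3,"ty": 0,"tz": 0,"rx": 7,"ry": 0,"rz": 0,"jaw": 0.6}
    - {"tx": -1,"ty": 0,"tz": 0,"rx": 7,"ry": 0,"rz": 0,"jaw": 0.6}

```text
time_s: 12.4
tool_pos: [0.6805, -0.0091, 0.3426]
tool_rot: [-1.37, 1.092, 1.385]
wrist_force: [-0.3, -0.2, 1.0]
width: 0.601
```

>>> arm_command:
  series:
    - {"tx": 0,"ty": 0,"tz": 0,"rx": 7,"ry": 0,"rz": 0,"jaw": 0.6}
    - {"tx": 0,"ty": 0,"tz": 0,"rx": 7,"ry": 0,"rz": 0,"jaw": 0.6}
    - {"tx": 0,"ty": 3,"tz": 0,"rx": 0,"ry": 0,"rz": 0,"jaw": 0.6}
    - {"tx": 0,"ty": 3,"tz": 0,"rx": 0,"ry": 0,"rz": 0,"jaw": 0.6}
    - {"tx": 0,"ty": 0,"tz": 0,"rx": 0,"ry": 0,"rz": 0,"jaw": 0.6}

```text
time_s: 12.82
tool_pos: [0.6207, -0.005, 0.345]
tool_rot: [-1.18, 1.221, 1.191]
wrist_force: [-0.5, 0.6, -0.3]
width: 0.597
```

```bash
python3 -c "
from h import *
need([.53,.055,.2],178.3)
snap('wrist','w10');snap('side','s1');snap('scene','sc1')
for f in('w10','s1','sc1'):
    p,d,c=load(f);P=cloud(c,d);q=P[np.isfinite(P).all(2)]
    h=q[(np.hypot(q[:,0]-.682,q[:,1]+.006)<.012)&(q[:,2]>.26)&(q[:,2]<.32)];print(f,len(h),h.mean(0) if len(h) else 0, np.percentile(h[:,2],[50,90]) if len(h) else 0)
    h=q[(abs(np.hypot(q[:,0]-.682,q[:,1]+.006)-.05)<.012)&(q[:,2]>.25)&(q[:,2]<.32)];print(' rim',np.percentile(h[:,2],[10,50,90]) if len(h) else 0)
"
```

```text
t 12.82 pos [ 0.6207 -0.005   0.345 ] rot [-1.18   1.221  1.191] F [-0.5  0.6 -0.3] w 0.597
axes x,y,z cols
 [[-0.003 -1.     0.031]
 [ 0.006  0.031  0.999]
 [-1.     0.003  0.006]]
q [ 0.82  0.49 -1.25  1.31  0.45  1.66  1.19]
need cm [14.57  9.21  5.62]
turn deg [-0.1   0.37 -0.17] yaw y 178.2
w10 1042 [ 0.679621   -0.00591122  0.29702957] [0.2971259  0.30071474]
 rim [0.28143942 0.28505007 0.28647322]
s1 57 [ 0.67915608 -0.00275643  0.29041486] [0.29245587 0.29889063]
 rim [0.27730027 0.282995   0.28589737]
sc1 107 [ 0.68361108 -0.00880148  0.2940129 ] [0.29628843 0.30160062]
 rim [0.28144526 0.28533663 0.28774108]
```

View pics/w10.png

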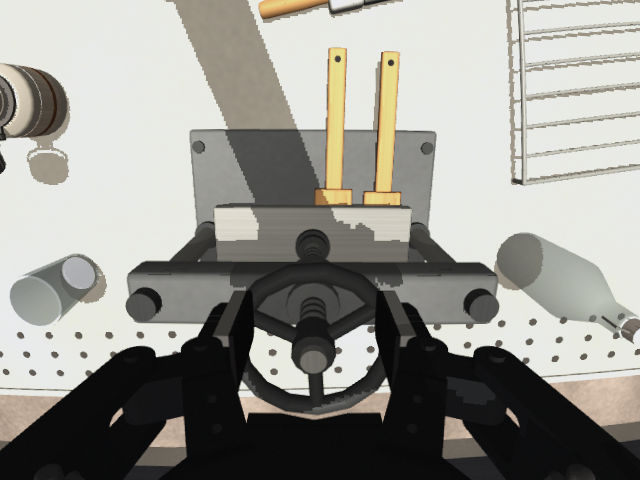

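View pics/s1.png

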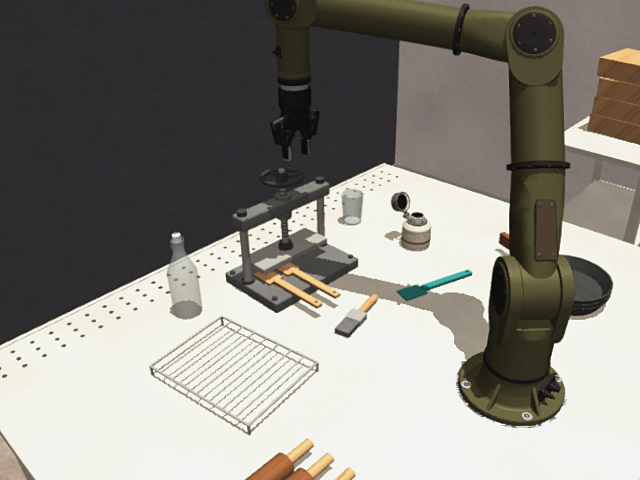

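```bash
cat >> h.py <<'E'
def woods(f,z=.042,amin=300,show=True):
    p,d,c=load(f)
    hsv=cv2.cvtColor(p,cv2.COLOR_BGR2HSV); m=cv2.inRange(hsv,(15,70,70),(28,255,255))
    m=cv2.morphologyEx(m,cv2.MORPH_OPEN,np.ones((3,3)))
    k,l,s,ce=cv2.connectedComponentsWithStats(m); P=cloud(c,d)
    for i in range(1,k):
        if s[i,4]<amin: continue
        cn=cv2.findContours((l==i).astype(np.uint8),cv2.RETR_EXTERNAL,cv2.CHAIN_APPROX_NONE)[0][0]
        W=onz(c,cn.reshape(-1,2),z)[:,:2]
        (cx,cy),(w,h),a=cv2.minAreaRect((W*1000).astype(np.float32))
        b=cv2.boxPoints(((cx,cy),(w,h),a)); e=b[1]-b[0] if np.linalg.norm(b[1]-b[0])>np.linalg.norm(b[2]-b[1]) else b[2]-b[1]
        ang=np.degrees(np.arctan2(e[1],e[0])); ang=(ang+90)%180-90
        zz=P[l==i][:,2]
        u=e/np.linalg.norm(e); pr=(W*1000-[cx,cy])@u; pe=(W*1000-[cx,cy])@[-u[1],u[0]]
        print('px',ce[i].round(0),'ctr mm',round(cx,1),round(cy,1),'size',round(w,1),round(h,1),'yaw',round(ang,2),'depth z',np.nanpercentile(zz,[5,50,95]).round(4))
        for t in np.arange(pr.min()+5,pr.max(),30):
            k2=abs(pr-t)<5
            if k2.any():
                lo,hi=pe[k2].min(),pe[k2].max(); q=np.array([cx,cy])+u*t+np.array([-u[1],u[0]])*(lo+hi)/2; print('   at',q.round(1),'width',round(hi-lo,1))
E
python3 -c "
from h import *
woods('w10')
p,d,c=load('w10')
a=[(338,49),(390,53)]; print(onz(c,a,.042))
p2,d2,c2=load('w3'); b=[(250,269),(205,254)]
for i in range(2): print(tri(c,a[i],c2,b[i]))
"
```

```text
px [286.   6.] ctr mm 423.5 -18.0 size 74.9 18.3 yaw 88.04 depth z [0.0119 0.0178 0.0206]
   at [422.4 -50.4] width 18.3
   at [421.  -20.3] width 13.2
   at [417.9   9.8] width 5.1
px [335. 133.] ctr mm 553.6 21.1 size 44.0 177.5 yaw -0.24 depth z [0.0373 0.0416 0.0433]
   at [469.9  28.4] width 17.9
   at [499.9  27.3] width 19.3
   at [529.9  26.2] width 18.5
   at [559.9  24.5] width 18.8
   at [589.9  22.8] width 19.1
   at [619.9  21.1] width 41.2
px [386. 135.] ctr mm 557.3 80.4 size 175.9 44.2 yaw 0.31 depth z [0.0375 0.0417 0.0434]
   at [474.3  87.6] width 18.0
   at [504.3  86.8] width 18.3
   at [534.3  85. ] width 18.6
   at [564.3  84.3] width 18.9
   at [594.3  83. ] width 18.1
   at [624.4  75.1] width 32.9
[[0.46616045 0.0295955  0.042     ]
 [0.47151077 0.08753611 0.042     ]]
(array([0.46531348, 0.02738737, 0.03828072]), np.float64(0.004955196136930261))
(array([0.47049889, 0.08818363, 0.03631115]), np.float64(0.000989406808359167))
```

>>> arm_command:
  series:
    - {"tx": 0,"ty": 2.3,"tz": 2.9,"rx": 0,"ry": 0.4,"rz": -0.2,"jaw": 0.48}
    - {"tx": 0,"ty": 2.3,"tz": 2.9,"rx": 0,"ry": 0,"rz": 0,"jaw": 0.48}
    - {"tx": 0,"ty": 2.3,"tz": 2.9,"rx": 0,"ry": 0,"rz": 0,"jaw": 0.48}
    - {"tx": 3.5,"ty": 0,"tz": 0,"rx": 0,"ry": 0,"rz": 0,"jaw": 0.48}
    - {"tx": 3.5,"ty": 0,"tz": 0,"rx": 0,"ry": 0,"rz": 0,"jaw": 0.48}

```text
time_s: 13.38
tool_pos: [0.5676, 0.0859, 0.2807]
tool_rot: [-1.177, 1.207, 1.166]
wrist_force: [0.6, -0.7, -1.3]
width: 0.476
```

>>> arm_command:
  series:
    - {"tx": 3.5,"ty": 0,"tz": 0,"rx": 0,"ry": 0,"rz": 0,"jaw": 0.48}
    - {"tx": 3.5,"ty": 0,"tz": 0,"rx": 0,"ry": 0,"rz": 0,"jaw": 0.48}
    - {"tx": 3.5,"ty": 0,"tz": 0,"rx": 0,"ry": 0,"rz": 0,"jaw": 0.48}
    - {"tx": 2,"ty": 0,"tz": 0,"rx": 0,"ry": 0,"rz": 0,"jaw": 0.48}
    - {"tx": 0,"ty": 0,"tz": 0,"rx": 0,"ry": 0,"rz": 0,"jaw": 0.48}

```text
time_s: 13.8
tool_pos: [0.5726, 0.0903, 0.1473]
tool_rot: [-1.175, 1.205, 1.167]
wrist_force: [-0.6, -0.5, 0.3]
width: 0.482
```

```bash
python3 -c "
from h import *
need([.555,.0845,.034],177.7)
snap('wrist','w11')
woods('w11',.042)
"
```

```text
t 13.8 pos [0.5726 0.0903 0.1473] rot [-1.175  1.205  1.167] F [-0.6 -0.5  0.3] w 0.482
axes x,y,z cols
 [[ 0.021 -0.999  0.045]
 [ 0.014  0.046  0.999]
 [-1.    -0.021  0.015]]
q [ 0.77  0.47 -1.2   1.73  0.46  1.24  0.98]
need cm [11.28  1.97 -0.82]
turn deg [-0.31  0.83  1.2 ] yaw y 177.4
px [99.  6.] ctr mm 425.8 -28.1 size 35.0 10.4 yaw 84.09 depth z [0.0141 0.0181 0.0202]
   at [424.2 -40.6] width 9.8
   at [425.  -10.5] width 5.1
px [212. 198.] ctr mm 557.7 25.0 size 31.4 187.1 yaw -6.88 depth z [0.0377 0.0418 0.0431]
   at [469.   29.7] width 19.5
   at [499.1  28. ] width 20.0
   at [529.1  26.6] width 20.0
   at [559.1  24.9] width 19.3
   at [589.2  23.5] width 19.3
   at [618.7  18. ] width 30.5
   at [647.7   7.6] width 15.4
px [301. 211.] ctr mm 560.9 83.7 size 42.9 183.3 yaw -1.7 depth z [0.0375 0.0417 0.0431]
   at [474.4  88.4] width 19.4
   at [504.3  87.1] width 19.4
   at [534.3  86.1] width 19.9
   at [564.3  84.7] width 18.6
   at [594.3  83.4] width 18.8
   at [624.2  82. ] width 42.4
```

View pics/w11.png

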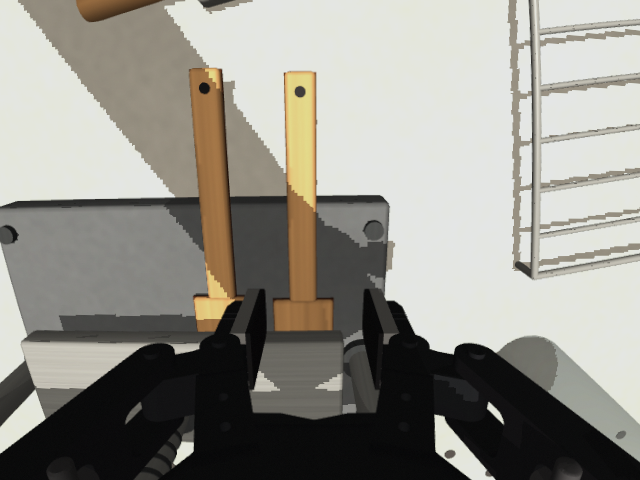

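>>> arm_command:
  series:
    - {"tx": 0,"ty": 1.8,"tz": -0.6,"rx": 0,"ry": 0.8,"rz": 1.2,"jaw": 0.48}
    - {"tx": 3,"ty": 0,"tz": 0,"rx": 0,"ry": 0,"rz": 0,"jaw": 0.48}
    - {"tx": 3,"ty": 0,"tz": 0,"rx": 0,"ry": 0,"rz": 0,"jaw": 0.48}
    - {"tx": 0,"ty": 0,"tz": 0,"rx": 0,"ry": 0,"rz": 0,"jaw": 0.48}

```text
time_s: 14.18
tool_pos: [0.5631, 0.0878, 0.0952]
tool_rot: [-1.176, 1.218, 1.166]
wrist_force: [-1.5, -1.9, 0.4]
width: 0.479
```

```bash
python3 -c "
from h import *
need([.555,.085,.034],177.5)
"
```

```text
t 14.18 pos [0.5631 0.0878 0.0952] rot [-1.176  1.218  1.166] F [-1.5 -1.9  0.4] w 0.479
axes x,y,z cols
 [[ 0.013 -0.999  0.049]
 [ 0.005  0.049  0.999]
 [-1.    -0.013  0.006]]
q [ 0.74  0.51 -1.16  1.8   0.51  1.16  0.94]
need cm [ 6.11  0.88 -0.35]
turn deg [-0.29  0.34  0.75] yaw y 177.2
```

>>> arm_command:
  series:
    - {"tx": 2,"ty": 0.8,"tz": -0.3,"rx": -0.3,"ry": 0.4,"rz": 1.0,"jaw": 0.48}
    - {"tx": 2,"ty": 0,"tz": 0,"rx": 0,"ry": 0,"rz": 0,"jaw": 0.48}
    - {"tx": 1.5,"ty": 0,"tz": 0,"rx": 0,"ry": 0,"rz": 0,"jaw": 0.48}
    - {"tx": 0,"ty": 0,"tz": 0,"rx": 0,"ry": 0,"rz": 0,"jaw": 0.48}

```text
time_s: 14.52
tool_pos: [0.5627, 0.0868, 0.0464]
tool_rot: [-1.178, 1.225, 1.172]
wrist_force: [-0.5, -1.4, 0.1]
width: 0.479
```

```bash
python3 -c "
from h import *
need([.555,.085,.034],177.5)
snap('wrist','w12')
"
```

```text
t 14.52 pos [0.5627 0.0868 0.0464] rot [-1.178  1.225  1.172] F [-0.5 -1.4  0.1] w 0.479
axes x,y,z cols
 [[ 0.006 -0.999  0.046]
 [ 0.001  0.046  0.999]
 [-1.    -0.006  0.002]]
q [ 0.69  0.57 -1.1   1.83  0.57  1.1   0.9 ]
need cm [ 1.24  0.77 -0.22]
turn deg [-0.11  0.09  0.37] yaw y 177.4
```

View pics/w12.png

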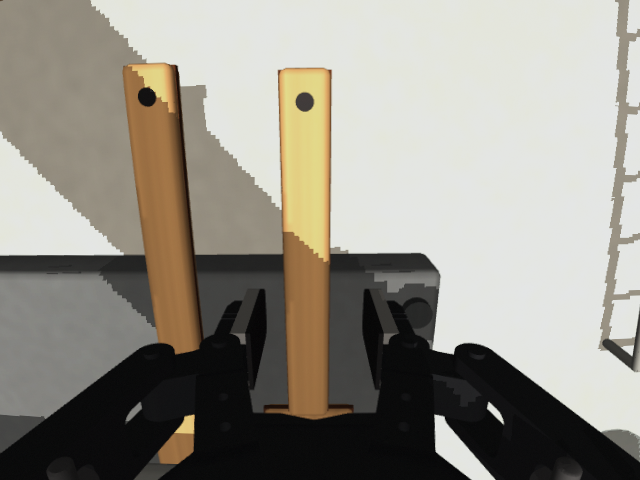

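>>> arm_command:
  series:
    - {"tx": 0.6,"ty": 0.7,"tz": -0.2,"rx": 0,"ry": 0,"rz": 0.4,"jaw": 0.48}
    - {"tx": 0.5,"ty": 0,"tz": 0,"rx": 0,"ry": 0,"rz": 0,"jaw": 0.48}
    - {"tx": 0,"ty": 0,"tz": 0,"rx": 0,"ry": 0,"rz": 0,"jaw": 0.48}

```text
time_s: 14.82
tool_pos: [0.5591, 0.0864, 0.04]
tool_rot: [-1.176, 1.223, 1.172]
wrist_force: [-0.9, -0.7, -0.3]
width: 0.483
```

```bash
python3 -c "
from h import *
need([.555,.085,.034],177.5)
"
```

```text
t 14.82 pos [0.5591 0.0864 0.04  ] rot [-1.176  1.223  1.172] F [-0.9 -0.7 -0.3] w 0.483
axes x,y,z cols
 [[ 0.007 -0.999  0.046]
 [ 0.003  0.046  0.999]
 [-1.    -0.006  0.003]]
q [ 0.69  0.57 -1.1   1.84  0.58  1.08  0.9 ]
need cm [ 0.59  0.41 -0.16]
turn deg [-0.13  0.19  0.37] yaw y 177.4
```

>>> arm_command:
  series:
    - {"tx": 0.6,"ty": 0.4,"tz": -0.15,"rx": 0,"ry": 0,"rz": 0.4,"jaw": 0.48}
    - {"tx": 0.3,"ty": 0,"tz": 0,"rx": 0,"ry": 0,"rz": 0,"jaw": 0.48}
    - {"tx": 0,"ty": 0,"tz": 0,"rx": 0,"ry": 0,"rz": 0,"jaw": 0.48}

```text
time_s: 15.07
tool_pos: [0.5557, 0.0849, 0.0316]
tool_rot: [-1.173, 1.228, 1.176]
wrist_force: [-0.1, 0.1, 0.1]
width: 0.478
```

```bash
python3 -c "
from h import *
need([.555,.085,.034],177.5)
"
```

```text
t 15.07 pos [0.5557 0.0849 0.0316] rot [-1.173  1.228  1.176] F [-0.1  0.1  0.1] w 0.478
axes x,y,z cols
 [[ 0.001 -0.999  0.046]
 [ 0.003  0.046  0.999]
 [-1.    -0.001  0.003]]
q [ 0.69  0.58 -1.09  1.85  0.58  1.07  0.89]
need cm [-0.24  0.07  0.  ]
turn deg [-0.15  0.18  0.07] yaw y 177.4
```

>>> arm_command:
  series:
    - {"tx": -0.15,"ty": 0,"tz": 0,"rx": 0,"ry": 0,"rz": 0,"jaw": 0}
    - {"tx": 0,"ty": 0,"tz": 0,"rx": 0,"ry": 0,"rz": 0,"jaw": 0}
    - {"tx": 0,"ty": 0,"tz": 0,"rx": 0,"ry": 0,"rz": 0,"jaw": 0}
    - {"tx": 0,"ty": 0,"tz": 0,"rx": 0,"ry": 0,"rz": 0,"jaw": 0}

```text
time_s: 15.4
tool_pos: [0.5559, 0.085, 0.0338]
tool_rot: [-1.174, 1.227, 1.175]
wrist_force: [-0.9, -0.5, -0.5]
width: 0.208
```

```bash
python3 -c "
from h import *
need([.555,.085,.044],177.5)
"
```

```text
t 15.4 pos [0.5559 0.085  0.0338] rot [-1.174  1.227  1.175] F [-0.9 -0.5 -0.5] w 0.208
axes x,y,z cols
 [[ 0.002 -0.999  0.046]
 [ 0.003  0.046  0.999]
 [-1.    -0.002  0.003]]
q [ 0.69  0.58 -1.09  1.85  0.58  1.08  0.89]
need cm [-1.02  0.09  0.  ]
turn deg [-0.15  0.17  0.09] yaw y 177.3
```

>>> arm_command:
  series:
    - {"tx": -0.5,"ty": 0,"tz": 0,"rx": 0,"ry": 0,"rz": 0,"jaw": 0}
    - {"tx": -0.3,"ty": 1,"tz": 0,"rx": 0,"ry": 0,"rz": 0,"jaw": 0}
    - {"tx": 0,"ty": 2,"tz": 0,"rx": 0,"ry": 0,"rz": 0,"jaw": 0}
    - {"tx": 0,"ty": 2,"tz": 0,"rx": 0,"ry": 0,"rz": 0,"jaw": 0}
    - {"tx": 0,"ty": 2,"tz": 0,"rx": 0,"ry": 0,"rz": 0,"jaw": 0}

```text
time_s: 15.82
tool_pos: [0.4858, 0.0892, 0.043]
tool_rot: [-1.171, 1.224, 1.173]
wrist_force: [0.3, -0.2, -0.3]
width: 0.21
```

```bash
python3 -c "
from h import *
need([.47,.085,.044],177.5)
snap('wrist','w13')
"
```

```text
t 15.82 pos [0.4858 0.0892 0.043 ] rot [-1.171  1.224  1.173] F [ 0.3 -0.2 -0.3] w 0.21
axes x,y,z cols
 [[ 0.004 -0.999  0.049]
 [ 0.006  0.049  0.999]
 [-1.    -0.004  0.006]]
q [ 0.83  0.44 -1.21  2.01  0.48  1.02  0.91]
need cm [-0.11  1.56 -0.49]
turn deg [-0.29  0.37  0.22] yaw y 177.2
```

View pics/w13.png

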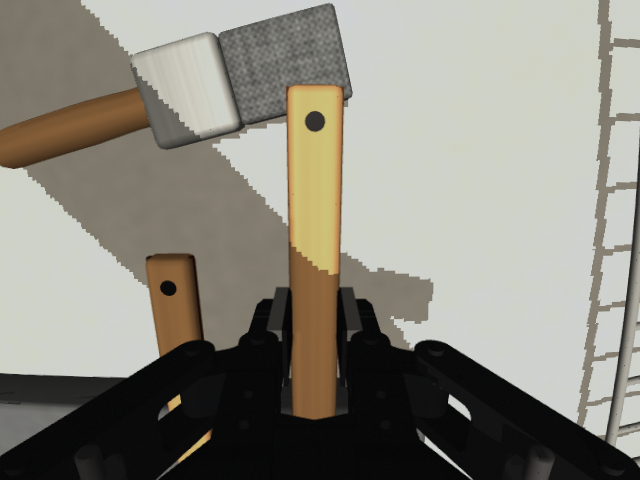

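>>> arm_command:
  series:
    - {"tx": 0,"ty": 1.5,"tz": 0,"rx": 0,"ry": 0,"rz": 0,"jaw": 0}
    - {"tx": -0.5,"ty": 1,"tz": 0,"rx": 0,"ry": 0,"rz": 0,"jaw": 0}
    - {"tx": -2,"ty": 0,"tz": 0,"rx": 0,"ry": 0,"rz": 0,"jaw": 0}
    - {"tx": -2.5,"ty": 0,"tz": 0,"rx": 0,"ry": 0,"rz": 0,"jaw": 0}
    - {"tx": -2,"ty": 0,"tz": 0,"rx": 0,"ry": 0,"rz": 0,"jaw": 0}

```text
time_s: 16.28
tool_pos: [0.444, 0.0903, 0.1084]
tool_rot: [-1.172, 1.242, 1.19]
wrist_force: [-0.1, -1.4, -0.2]
width: 0.208
```

```bash
python3 -c "
from h import *
need([.47,.085,.044],186.6)
snap('wrist','w14')
snap('scene','sc2')
p,d,c=load('sc2');cv2.imwrite('pics/sc2c.png',cv2.resize(np.clip(p[120:360,240:480]*1.6,0,255).astype(np.uint8),None,fx=2.4,fy=2.4))
"
```

```text
t 16.28 pos [0.444  0.0903 0.1084] rot [-1.172  1.242  1.19 ] F [-0.1 -1.4 -0.2] w 0.208
axes x,y,z cols
 [[-0.017 -0.999  0.041]
 [-0.001  0.041  0.999]
 [-1.     0.017 -0.002]]
q [ 1.03  0.19 -1.35  2.02  0.2   1.1   1.12]
need cm [ 6.39 -2.72 -0.42]
turn deg [-8.97 -0.02 -0.96] yaw y 177.6
```

View pics/w14.png

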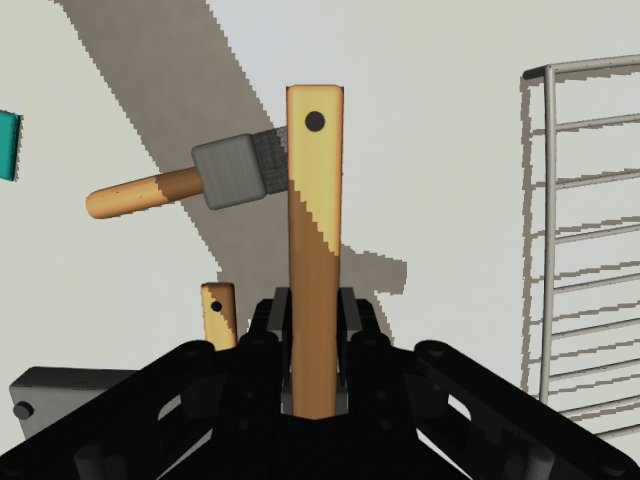

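View pics/sc2c.png

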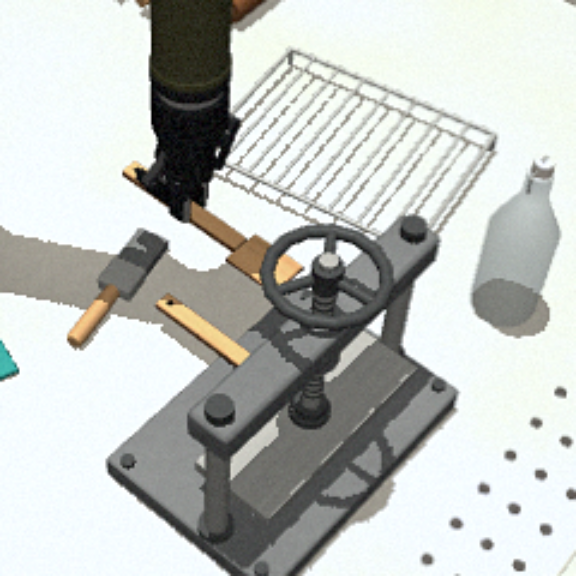

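>>> arm_command:
  series:
    - {"tx": -0.8,"ty": -0.5,"tz": 3.5,"rx": 0,"ry": 0,"rz": 0,"jaw": 0}
    - {"tx": -0.8,"ty": -0.5,"tz": 3.8,"rx": 0,"ry": 0,"rz": 0,"jaw": 0}
    - {"tx": -0.8,"ty": -0.5,"tz": 3.8,"rx": 0,"ry": 0,"rz": 0,"jaw": 0}
    - {"tx": 0,"ty": 0,"tz": 3.8,"rx": -3,"ry": 0,"rz": 0,"jaw": 0}
    - {"tx": 0,"ty": 0,"tz": 0,"rx": -3,"ry": 0,"rz": 0,"jaw": 0}

```text
time_s: 16.8
tool_pos: [0.4699, 0.2344, 0.1289]
tool_rot: [-1.247, 1.207, 1.243]
wrist_force: [-1.7, 1.9, -0.2]
width: 0.209
```

```bash
python3 -c "
from h import *
need([.439,.403,.1],186.6)
snap('wrist','w15')
"
```

```text
t 16.8 pos [0.4699 0.2344 0.1289] rot [-1.247  1.207  1.243] F [-1.7  1.9 -0.2] w 0.209
axes x,y,z cols
 [[-0.011 -0.999 -0.044]
 [-0.015 -0.044  0.999]
 [-1.     0.012 -0.014]]
q [ 0.53  0.39 -1.23  1.84  0.4   1.21  0.78]
need cm [ 2.67  2.32 17.01]
turn deg [-4.1  -0.81 -0.7 ] yaw y -177.5
```

View pics/w15.png

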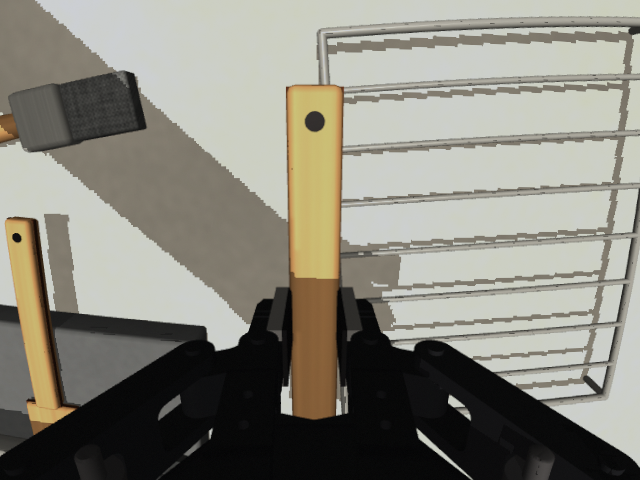

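```bash
python3 -c "
from h import *
p,d,c=load('w15');P=cloud(c,d)
uv=[(322,32),(634,22),(605,399)]
X=onz(c,uv,.029);print(X.round(4))
for a,b in((0,1),(1,2)):
  v=X[a]-X[b];print(np.linalg.norm(v),np.degrees(np.arctan2(v[1],v[0])))
print('ctr',(X[0]+X[2])/2)
g=P[(P[:,:,2]>.022)&(P[:,:,2]<.036)&(P[:,:,1]>.2)];print(len(g),np.percentile(g[:,2],[10,50,90]),g.min(0),g.max(0))
import cv2
r=cv2.minAreaRect((g[:,:2]*1000).astype(np.float32));print(r)
"
```

```text
[[0.3416 0.2332 0.029 ]
 [0.3191 0.4294 0.029 ]
 [0.5994 0.4838 0.029 ]]
0.19746037521904128 -83.45348481425286
0.28558477181286335 -169.0109401035495
ctr [0.47048992 0.35850681 0.029     ]
16797 [0.02778202 0.02924944 0.03031975] [0.31530659 0.23018062 0.02231547] [0.61856634 0.48567456 0.03208818]
((470.0230712890625, 358.16796875), (290.8653564453125, 224.87950134277344), 6.8204522132873535)
```

>>> arm_command:
  series:
    - {"tx": 0,"ty": 0.4,"tz": 3.5,"rx": -2,"ry": -0.8,"rz": -0.7,"jaw": 0}
    - {"tx": 0,"ty": 0.4,"tz": 3.7,"rx": -2,"ry": 0,"rz": 0,"jaw": 0}
    - {"tx": 0,"ty": 0.4,"tz": 3.7,"rx": 0,"ry": 0,"rz": 0,"jaw": 0}
    - {"tx": 0,"ty": 0.4,"tz": 3.5,"rx": 0,"ry": 0,"rz": 0,"jaw": 0}
    - {"tx": 0,"ty": 0,"tz": 2,"rx": 0,"ry": 0,"rz": 0,"jaw": 0}

```text
time_s: 17.27
tool_pos: [0.4415, 0.3862, 0.1182]
tool_rot: [-1.288, 1.178, 1.279]
wrist_force: [-0.4, 0.6, -0.3]
width: 0.211
```

```bash
python3 -c "
from h import *
need([.4387,.4046,.06],186.8)
snap('wrist','w16')
"
```

```text
t 17.27 pos [0.4415 0.3862 0.1182] rot [-1.288  1.178  1.279] F [-0.4  0.6 -0.3] w 0.211
axes x,y,z cols
 [[-0.006 -0.995 -0.097]
 [-0.015 -0.097  0.995]
 [-1.     0.008 -0.015]]
q [ 0.12  0.54 -1.14  1.71  0.51  1.25  0.52]
need cm [5.79 0.05 1.94]
turn deg [-1.24 -0.84 -0.46] yaw y -174.4
```

View pics/w16.png

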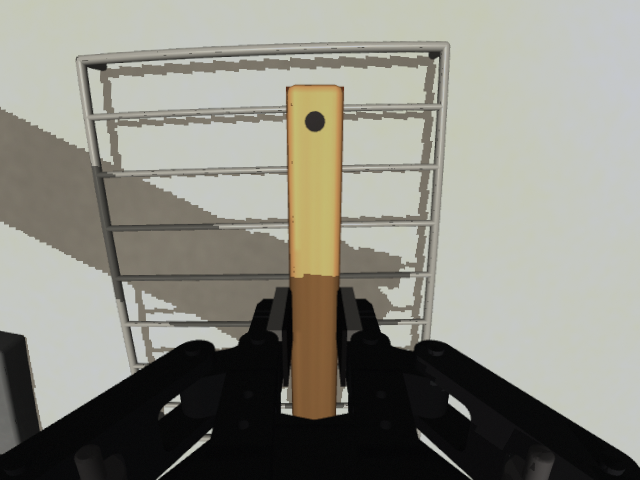

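>>> arm_command:
  series:
    - {"tx": 0,"ty": 0,"tz": 2,"rx": -1.3,"ry": -0.8,"rz": -0.5,"jaw": 0}
    - {"tx": 2.5,"ty": 0,"tz": 0,"rx": 0,"ry": 0,"rz": 0,"jaw": 0}
    - {"tx": 2.5,"ty": 0,"tz": 0,"rx": 0,"ry": 0,"rz": 0,"jaw": 0}
    - {"tx": 0,"ty": 0,"tz": 0,"rx": 0,"ry": 0,"rz": 0,"jaw": 0}

```text
time_s: 17.65
tool_pos: [0.4365, 0.4102, 0.0633]
tool_rot: [-1.298, 1.148, 1.301]
wrist_force: [-0.4, -1.3, -0.6]
width: 0.213
```

```bash
python3 -c "
from h import *
need([.4387,.4046,.035],186.8)
"
```

```text
t 17.65 pos [0.4365 0.4102 0.0633] rot [-1.298  1.148  1.301] F [-0.4 -1.3 -0.6] w 0.213
axes x,y,z cols
 [[-0.001 -0.992 -0.123]
 [ 0.001 -0.123  0.992]
 [-1.     0.001  0.001]]
q [ 0.04  0.61 -1.09  1.74  0.58  1.16  0.48]
need cm [ 2.83 -0.15 -0.58]
turn deg [ 0.27  0.08 -0.05] yaw y -172.9
```

>>> arm_command:
  series:
    - {"tx": 1,"ty": -0.15,"tz": -0.5,"rx": 0.3,"ry": 0,"rz": 0,"jaw": 0}
    - {"tx": 1,"ty": 0,"tz": 0,"rx": 0,"ry": 0,"rz": 0,"jaw": 0}
    - {"tx": 0.6,"ty": 0,"tz": 0,"rx": 0,"ry": 0,"rz": 0,"jaw": 0}
    - {"tx": 0,"ty": 0,"tz": 0,"rx": 0,"ry": 0,"rz": 0,"jaw": 0}

```text
time_s: 17.98
tool_pos: [0.44, 0.4009, 0.0344]
tool_rot: [-1.292, 1.157, 1.292]
wrist_force: [-0.2, -0.7, -0.8]
width: 0.211
```

```bash
python3 -c "
from h import *
need([.4387,.4046,.035],186.8)
"
```

```text
t 17.98 pos [0.44   0.4009 0.0344] rot [-1.292  1.157  1.292] F [-0.2 -0.7 -0.8] w 0.211
axes x,y,z cols
 [[-0.002 -0.994 -0.112]
 [-0.002 -0.112  0.994]
 [-1.     0.002 -0.002]]
q [ 0.04  0.64 -1.06  1.76  0.61  1.12  0.46]
need cm [-0.06  0.08  0.38]
turn deg [-0.38 -0.12 -0.13] yaw y -173.6
```

Good height, no contact load; release, lift and look.

>>> arm_command:
  series:
    - {"tx": 0.1,"ty": 0,"tz": 0,"rx": 0,"ry": 0,"rz": 0,"jaw": 0.35}
    - {"tx": 0,"ty": 0,"tz": 0,"rx": 0,"ry": 0,"rz": 0,"jaw": 0.45}
    - {"tx": -1,"ty": 0,"tz": 0,"rx": 0,"ry": 0,"rz": 0,"jaw": 0.48}
    - {"tx": -3.5,"ty": 0,"tz": 0,"rx": 0,"ry": 0,"rz": 0,"jaw": 0.48}
    - {"tx": -3.5,"ty": 0,"tz": 0,"rx": 0,"ry": 0,"rz": 0,"jaw": 0.48}

```text
time_s: 18.4
tool_pos: [0.4387, 0.3975, 0.112]
tool_rot: [-1.292, 1.168, 1.294]
wrist_force: [0.2, 0.5, 0.3]
width: 0.48
```

>>> arm_command:
  series:
    - {"tx": -3.5,"ty": 0.3,"tz": -3.2,"rx": 1,"ry": 0,"rz": 0,"jaw": 0.48}
    - {"tx": -3.5,"ty": 0.2,"tz": -3.8,"rx": 2,"ry": 0,"rz": 0,"jaw": 0.48}
    - {"tx": 0,"ty": 0,"tz": -3.8,"rx": 2,"ry": 0,"rz": 0,"jaw": 0.48}
    - {"tx": 0,"ty": 0,"tz": -3.8,"rx": 2,"ry": 0,"rz": 0,"jaw": 0.48}
    - {"tx": 0,"ty": 0,"tz": -3,"rx": 2,"ry": 0,"rz": 0,"jaw": 0.48}

```text
time_s: 18.82
tool_pos: [0.4445, 0.2441, 0.1871]
tool_rot: [-1.183, 1.213, 1.186]
wrist_force: [0.0, -0.4, -0.1]
width: 0.484
```

```bash
python3 -c "
from h import *
need([.545,.0255,.2],177.4)
snap('wrist','w17')
woods('w17')
"
```

```text
t 18.82 pos [0.4445 0.2441 0.1871] rot [-1.183  1.213  1.186] F [ 0.  -0.4 -0.1] w 0.484
axes x,y,z cols
 [[ 0.006 -1.     0.031]
 [ 0.009  0.031  0.999]
 [-1.    -0.005  0.009]]
q [ 0.66  0.22 -1.32  1.83  0.22  1.25  0.82]
need cm [ -1.42 -10.73 -21.52]
turn deg [0.82 0.5  0.31] yaw y 178.2
px [502. 239.] ctr mm 464.1 401.6 size 220.3 44.6 yaw 5.97 depth z [0.0368 0.0408 0.0427]
   at [359.4 391.9] width 19.7
   at [389.2 395.2] width 19.4
   at [419.1 398.1] width 19.1
   at [448.9 401.5] width 19.6
   at [478.7 404.8] width 19.3
   at [508.7 406.1] width 43.2
   at [538.5 409.6] width 43.7
   at [568.4 413. ] width 43.5
px [ 24. 178.] ctr mm 403.1 12.2 size 17.7 52.4 yaw -79.68 depth z [0.013  0.0182 0.0201]
   at [398.6  32.9] width 15.3
   at [404.7   3.5] width 17.6
px [ 74. 316.] ctr mm 535.3 27.4 size 21.0 147.5 yaw -2.66 depth z [0.0399 0.0418 0.043 ]
   at [466.6  30.7] width 20.1
   at [496.6  29.5] width 20.3
   at [526.5  27.7] width 19.8
   at [556.5  26. ] width 20.2
   at [586.5  25.1] width 20.7
```

View pics/w17.png

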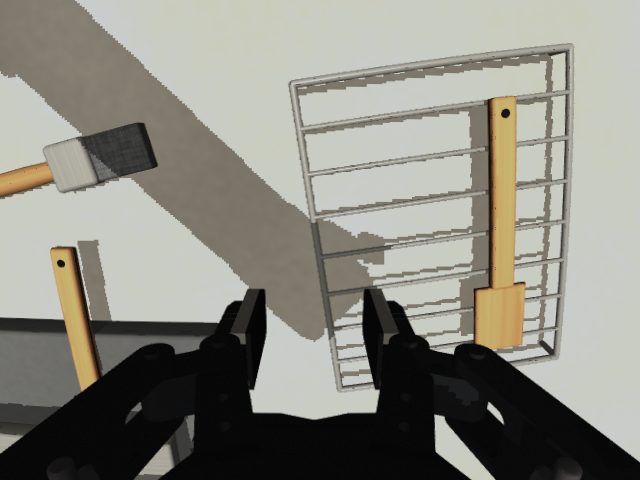

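>>> arm_command:
  series:
    - {"tx": 0,"ty": -1.7,"tz": -3.6,"rx": 0.8,"ry": 0.5,"rz": 0.3,"jaw": 0.48}
    - {"tx": 0,"ty": -1.7,"tz": -3.6,"rx": 0,"ry": 0,"rz": 0,"jaw": 0.48}
    - {"tx": 0,"ty": -1.7,"tz": -3.6,"rx": 0,"ry": 0,"rz": 0,"jaw": 0.48}
    - {"tx": 0,"ty": -1.7,"tz": -3.6,"rx": 0,"ry": 0,"rz": 0,"jaw": 0.48}
    - {"tx": 0,"ty": -1.7,"tz": -3.6,"rx": 0,"ry": 0,"rz": 0,"jaw": 0.48}

```text
time_s: 19.28
tool_pos: [0.52, 0.0593, 0.196]
tool_rot: [-1.193, 1.231, 1.159]
wrist_force: [0.8, 0.4, -0.8]
width: 0.482
```

```bash
python3 -c "
from h import *
need([.545,.0265,.1],177.4)
"
```

```text
t 19.28 pos [0.52   0.0593 0.196 ] rot [-1.193  1.231  1.159] F [ 0.8  0.4 -0.8] w 0.482
axes x,y,z cols
 [[ 0.014 -0.999  0.045]
 [-0.015  0.045  0.999]
 [-1.    -0.014 -0.014]]
q [ 0.95  0.24 -1.25  1.79  0.25  1.28  1.16]
need cm [ 9.68 -2.5  -3.02]
turn deg [ 0.03 -0.83  0.82] yaw y 177.4
```

>>> arm_command:
  series:
    - {"tx": 1,"ty": -2.5,"tz": -3,"rx": 0,"ry": -0.8,"rz": 0.8,"jaw": 0.48}
    - {"tx": 3,"ty": 0,"tz": 0,"rx": 0,"ry": 0,"rz": 0,"jaw": 0.48}
    - {"tx": 3,"ty": 0.3,"tz": 0,"rx": 0,"ry": 0,"rz": 0,"jaw": 0.48}
    - {"tx": 3,"ty": 0.3,"tz": 0,"rx": 0,"ry": 0,"rz": 0,"jaw": 0.48}
    - {"tx": 0,"ty": 0,"tz": 0,"rx": 0,"ry": 0,"rz": 0,"jaw": 0.48}

```text
time_s: 19.7
tool_pos: [0.5489, 0.0138, 0.1012]
tool_rot: [-1.174, 1.232, 1.148]
wrist_force: [-1.1, -0.2, -1.0]
width: 0.485
```

```bash
python3 -c "
from h import *
snap('wrist','w18')
need([.545,.0265,.034],177.4)
woods('w18')
"
```

```text
t 19.75 pos [0.551  0.0143 0.1041] rot [-1.176  1.229  1.145] F [1.3 0.3 1.1] w 0.48
axes x,y,z cols
 [[ 0.019 -0.998  0.063]
 [-0.007  0.063  0.998]
 [-1.    -0.019 -0.006]]
q [ 0.86  0.41 -1.12  1.84  0.42  1.13  1.11]
need cm [6.98 0.81 1.22]
turn deg [-1.03 -0.33  1.11] yaw y 176.4
px [216.  12.] ctr mm 416.9 -15.9 size 17.2 68.7 yaw -79.6 depth z [0.0132 0.0183 0.0205]
   at [417.8  14.1] width 3.1
   at [419.6 -16.1] width 11.8
   at [422.4 -46.1] width 17.2
px [332. 262.] ctr mm 559.3 24.5 size 43.7 191.0 yaw -2.79 depth z [0.0374 0.0416 0.043 ]
   at [468.9  28.8] width 19.1
   at [498.9  27.5] width 19.3
   at [528.8  25.8] width 19.6
   at [558.8  24.6] width 18.8
   at [588.8  23.4] width 18.9
   at [618.7  21.4] width 43.1
   at [648.7  20. ] width 43.5
```

View pics/w18.png

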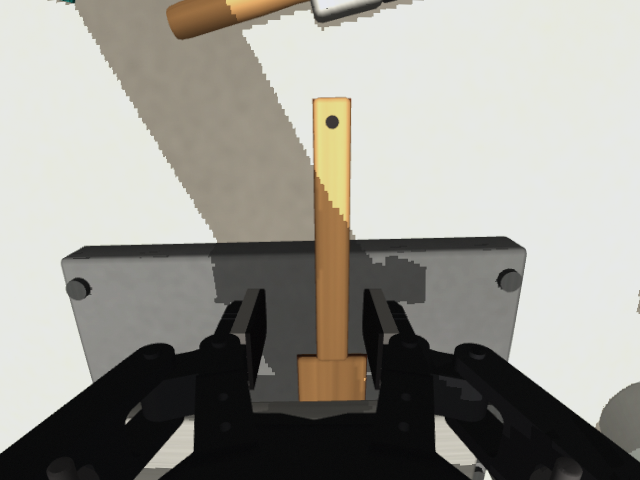

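>>> arm_command:
  series:
    - {"tx": 1,"ty": 0.8,"tz": 1.1,"rx": -1,"ry": -0.3,"rz": 1.1,"jaw": 0.48}
    - {"tx": 2,"ty": 0.2,"tz": 0,"rx": 0,"ry": 0,"rz": 0,"jaw": 0.48}
    - {"tx": 2,"ty": 0.2,"tz": 0,"rx": 0,"ry": 0,"rz": 0,"jaw": 0.48}
    - {"tx": 0,"ty": 0,"tz": 0,"rx": 0,"ry": 0,"rz": 0,"jaw": 0.48}

```text
time_s: 20.08
tool_pos: [0.5448, 0.032, 0.0612]
tool_rot: [-1.185, 1.219, 1.173]
wrist_force: [-1.2, -0.7, -0.1]
width: 0.477
```

```bash
python3 -c "
from h import *
need([.545,.0252,.034],177.4)
"
```

```text
t 20.08 pos [0.5448 0.032  0.0612] rot [-1.185  1.219  1.173] F [-1.2 -0.7 -0.1] w 0.477
axes x,y,z cols
 [[ 0.011 -0.999  0.039]
 [ 0.     0.039  0.999]
 [-1.    -0.011  0.001]]
q [ 0.8   0.47 -1.08  1.88  0.47  1.07  1.06]
need cm [ 2.72 -0.01 -0.68]
turn deg [0.36 0.04 0.61] yaw y 177.8
```

>>> arm_command:
  series:
    - {"tx": 1,"ty": 0.1,"tz": -0.6,"rx": 0.3,"ry": 0,"rz": 0.6,"jaw": 0.48}
    - {"tx": 1,"ty": 0.1,"tz": 0,"rx": 0,"ry": 0,"rz": 0,"jaw": 0.48}
    - {"tx": 0,"ty": 0,"tz": 0,"rx": 0,"ry": 0,"rz": 0,"jaw": 0.48}

```text
time_s: 20.33
tool_pos: [0.5456, 0.0288, 0.0447]
tool_rot: [-1.181, 1.223, 1.176]
wrist_force: [0.2, 0.7, 0.4]
width: 0.479
```

```bash
python3 -c "
from h import *
need([.545,.0252,.034],177.4)
snap('wrist','w19')
woods('w19')
"
```

```text
t 20.33 pos [0.5456 0.0288 0.0447] rot [-1.181  1.223  1.176] F [0.2 0.7 0.4] w 0.479
axes x,y,z cols
 [[ 0.006 -0.999  0.04 ]
 [ 0.001  0.04   0.999]
 [-1.    -0.006  0.001]]
q [ 0.79  0.49 -1.06  1.89  0.5   1.05  1.05]
need cm [ 1.07  0.05 -0.36]
turn deg [0.29 0.06 0.33] yaw y 177.7
px [114.   7.] ctr mm 428.7 -36.2 size 18.1 6.8 yaw 84.44 depth z [0.0133 0.0171 0.0192]
   at [428.3 -40.2] width 6.8
px [303. 253.] ctr mm 537.4 25.6 size 19.6 146.8 yaw -2.83 depth z [0.0405 0.0419 0.043 ]
   at [469.1  28.9] width 19.6
   at [499.   27.3] width 19.3
   at [529.  26.] width 19.4
   at [559.   24.6] width 18.7
   at [588.9  23. ] width 19.1
```

View pics/w19.png

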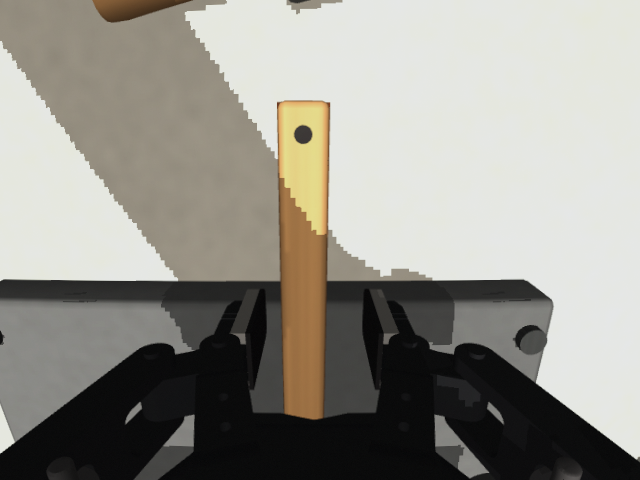

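>>> arm_command:
  series:
    - {"tx": 0.9,"ty": 0.05,"tz": -0.4,"rx": 0.3,"ry": 0,"rz": 0.4,"jaw": 0.48}
    - {"tx": 0.4,"ty": 0,"tz": -0.1,"rx": 0,"ry": 0,"rz": 0,"jaw": 0.48}
    - {"tx": 0,"ty": 0,"tz": 0,"rx": 0,"ry": 0,"rz": 0,"jaw": 0.48}

```text
time_s: 20.63
tool_pos: [0.5473, 0.0231, 0.0332]
tool_rot: [-1.175, 1.229, 1.173]
wrist_force: [0.1, -0.0, -0.6]
width: 0.482
```

```bash
python3 -c "
from h import *
need([.545,.0252,.034],177.4)
"
```

```text
t 20.63 pos [0.5473 0.0231 0.0332] rot [-1.175  1.229  1.173] F [ 0.1 -0.  -0.6] w 0.482
axes x,y,z cols
 [[ 0.002 -0.999  0.047]
 [ 0.001  0.047  0.999]
 [-1.    -0.002  0.001]]
q [ 0.78  0.51 -1.04  1.89  0.51  1.04  1.04]
need cm [-0.08  0.23  0.2 ]
turn deg [-0.09  0.04  0.13] yaw y 177.3
```

>>> arm_command:
  series:
    - {"tx": 0,"ty": 0,"tz": 0.2,"rx": 0,"ry": 0,"rz": 0,"jaw": 0.3}
    - {"tx": 0,"ty": 0,"tz": 0,"rx": 0,"ry": 0,"rz": 0,"jaw": 0}
    - {"tx": 0,"ty": 0,"tz": 0,"rx": 0,"ry": 0,"rz": 0,"jaw": 0}
    - {"tx": 0,"ty": 0,"tz": 0,"rx": 0,"ry": 0,"rz": 0,"jaw": 0}
    - {"tx": 0,"ty": 0,"tz": 0,"rx": 0,"ry": 0,"rz": 0,"jaw": 0}

```text
time_s: 21.05
tool_pos: [0.5476, 0.0252, 0.0336]
tool_rot: [-1.175, 1.229, 1.173]
wrist_force: [0.0, -0.4, -0.4]
width: 0.211
```

>>> arm_command:
  series:
    - {"tx": -0.5,"ty": 0,"tz": 0,"rx": 0,"ry": 0,"rz": 0,"jaw": 0}
    - {"tx": -0.4,"ty": 1,"tz": 0,"rx": 0,"ry": 0,"rz": 0,"jaw": 0}
    - {"tx": 0,"ty": 2,"tz": 0,"rx": 0,"ry": 0,"rz": 0,"jaw": 0}
    - {"tx": 0,"ty": 2,"tz": 0,"rx": 0,"ry": 0,"rz": 0,"jaw": 0}
    - {"tx": 0,"ty": 2,"tz": 0,"rx": 0,"ry": 0,"rz": 0,"jaw": 0}

```text
time_s: 21.47
tool_pos: [0.4776, 0.0297, 0.044]
tool_rot: [-1.173, 1.225, 1.172]
wrist_force: [0.6, 0.3, -0.8]
width: 0.207
```

```bash
python3 -c "
from h import *
need([.47,.0252,.034],177.4)
snap('wrist','w20')
"
```

```text
t 21.47 pos [0.4776 0.0297 0.044 ] rot [-1.173  1.225  1.172] F [ 0.6  0.3 -0.8] w 0.207
axes x,y,z cols
 [[ 0.005 -0.999  0.048]
 [ 0.004  0.048  0.999]
 [-1.    -0.005  0.004]]
q [ 0.94  0.35 -1.17  2.04  0.39  0.98  1.1 ]
need cm [ 0.99  0.74 -0.49]
turn deg [-0.17  0.24  0.29] yaw y 177.2
```

View pics/w20.png

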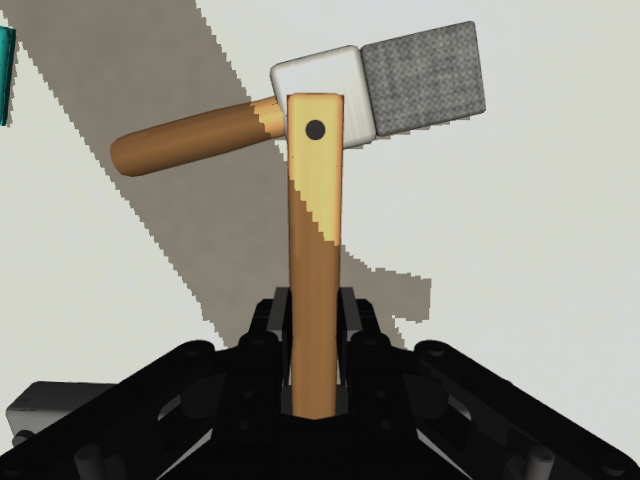

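>>> arm_command:
  series:
    - {"tx": 0,"ty": 1.5,"tz": 0,"rx": 0,"ry": 0,"rz": 0,"jaw": 0}
    - {"tx": -1,"ty": 0.5,"tz": 0,"rx": 0,"ry": 0,"rz": 0,"jaw": 0}
    - {"tx": -2.5,"ty": 0,"tz": 0,"rx": 0,"ry": 0,"rz": 0,"jaw": 0}
    - {"tx": -2.5,"ty": 0,"tz": 0,"rx": 0,"ry": 0,"rz": 0,"jaw": 0}
    - {"tx": -2.5,"ty": -0.3,"tz": 2,"rx": 0,"ry": 0,"rz": 0,"jaw": 0}

```text
time_s: 21.93
tool_pos: [0.444, 0.0472, 0.1235]
tool_rot: [-1.167, 1.25, 1.185]
wrist_force: [1.7, -1.3, -0.4]
width: 0.211
```

>>> arm_command:
  series:
    - {"tx": 0,"ty": -0.4,"tz": 3.8,"rx": 0,"ry": 0,"rz": 0,"jaw": 0}
    - {"tx": 0,"ty": -0.4,"tz": 3.8,"rx": 0,"ry": 0,"rz": 0,"jaw": 0}
    - {"tx": 0,"ty": -0.4,"tz": 3.8,"rx": 0,"ry": 0,"rz": 0,"jaw": 0}
    - {"tx": 0,"ty": 0,"tz": 3.8,"rx": -2,"ry": 0,"rz": 0,"jaw": 0}
    - {"tx": 0,"ty": 0,"tz": 3.8,"rx": -4,"ry": 0,"rz": 0,"jaw": 0}

```text
time_s: 22.35
tool_pos: [0.4723, 0.2297, 0.1273]
tool_rot: [-1.252, 1.218, 1.218]
wrist_force: [0.7, 0.3, 0.0]
width: 0.21
```

```bash
python3 -c "
from h import *
need([.4455,.310,.06],186.8)
snap('wrist','w21')
"
```

```text
t 22.35 pos [0.4723 0.2297 0.1273] rot [-1.252  1.218  1.218] F [0.7 0.3 0. ] w 0.21
axes x,y,z cols
 [[-0.001 -1.    -0.03 ]
 [-0.03  -0.03   0.999]
 [-1.     0.002 -0.03 ]]
q [ 0.52  0.38 -1.22  1.85  0.41  1.21  0.77]
need cm [6.5  2.42 8.31]
turn deg [-5.08 -1.69 -0.2 ] yaw y -178.3
```

View pics/w21.png

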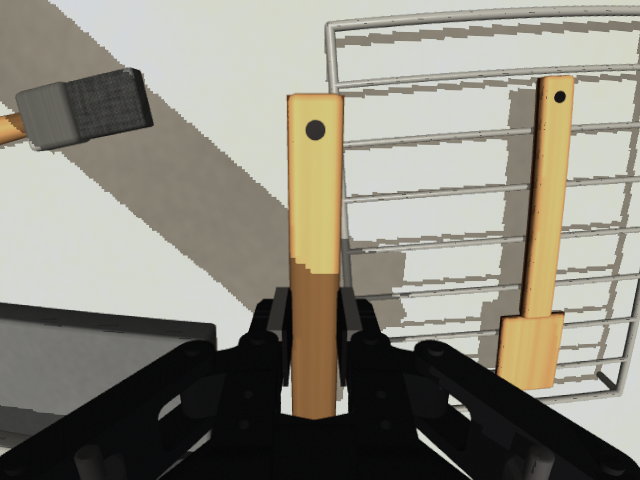

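>>> arm_command:
  series:
    - {"tx": 1,"ty": 0.8,"tz": 2.8,"rx": -2.5,"ry": -1.6,"rz": 0,"jaw": 0}
    - {"tx": 1.5,"ty": 0.8,"tz": 2.8,"rx": -2.5,"ry": 0,"rz": 0,"jaw": 0}
    - {"tx": 1.5,"ty": 0.5,"tz": 2.5,"rx": 0,"ry": 0,"rz": 0,"jaw": 0}
    - {"tx": 0,"ty": 0,"tz": 0,"rx": 0,"ry": 0,"rz": 0,"jaw": 0}

```text
time_s: 22.73
tool_pos: [0.4355, 0.329, 0.0887]
tool_rot: [-1.31, 1.124, 1.328]
wrist_force: [0.1, 0.5, -0.4]
width: 0.212
```

```bash
python3 -c "
from h import *
need([.4445,.3096,.035],186.8)
"
```

```text
t 22.73 pos [0.4355 0.329  0.0887] rot [-1.31   1.124  1.328] F [ 0.1  0.5 -0.4] w 0.212
axes x,y,z cols
 [[-0.002 -0.988 -0.152]
 [ 0.013 -0.152  0.988]
 [-1.     0.     0.013]]
q [ 0.3   0.48 -1.19  1.85  0.48  1.14  0.66]
need cm [ 5.34 -0.6  -2.13]
turn deg [ 1.92  0.77 -0.04] yaw y -171.3
```

>>> arm_command:
  series:
    - {"tx": 0.5,"ty": -0.6,"tz": -2.1,"rx": 1.9,"ry": 0.7,"rz": 0,"jaw": 0}
    - {"tx": 2,"ty": 0,"tz": 0,"rx": 0,"ry": 0,"rz": 0,"jaw": 0}
    - {"tx": 1.2,"ty": 0,"tz": 0,"rx": 0,"ry": 0,"rz": 0,"jaw": 0}
    - {"tx": 0,"ty": 0,"tz": 0,"rx": 0,"ry": 0,"rz": 0,"jaw": 0}

```text
time_s: 23.07
tool_pos: [0.4433, 0.3071, 0.0507]
tool_rot: [-1.299, 1.152, 1.296]
wrist_force: [0.2, -0.7, -0.8]
width: 0.213
```

```bash
python3 -c "
from h import *
need([.4445,.3096,.035],186.8)
"
```

```text
t 23.07 pos [0.4433 0.3071 0.0507] rot [-1.299  1.152  1.296] F [ 0.2 -0.7 -0.8] w 0.213
axes x,y,z cols
 [[ 0.    -0.993 -0.12 ]
 [-0.002 -0.12   0.993]
 [-1.     0.    -0.002]]
q [ 0.29  0.51 -1.13  1.89  0.53  1.08  0.63]
need cm [ 1.57 -0.15  0.24]
turn deg [ 0.1  -0.13 -0.01] yaw y -173.1
```

>>> arm_command:
  series:
    - {"tx": 0.9,"ty": -0.1,"tz": 0.2,"rx": 0,"ry": 0,"rz": 0,"jaw": 0}
    - {"tx": 0.5,"ty": 0,"tz": 0,"rx": 0,"ry": 0,"rz": 0,"jaw": 0}
    - {"tx": 0,"ty": 0,"tz": 0,"rx": 0,"ry": 0,"rz": 0,"jaw": 0}

```text
time_s: 23.32
tool_pos: [0.4458, 0.3062, 0.0364]
tool_rot: [-1.297, 1.155, 1.291]
wrist_force: [0.1, 0.1, -0.4]
width: 0.209
```

```bash
python3 -c "
from h import *
need([.4445,.3096,.0345],186.8)
"
```

```text
t 23.32 pos [0.4458 0.3062 0.0364] rot [-1.297  1.155  1.291] F [ 0.1  0.1 -0.4] w 0.209
axes x,y,z cols
 [[ 0.001 -0.993 -0.115]
 [-0.004 -0.115  0.993]
 [-1.    -0.001 -0.004]]
q [ 0.27  0.53 -1.11  1.9   0.55  1.06  0.61]
need cm [0.18 0.09 0.36]
turn deg [-0.2  -0.23  0.03] yaw y -173.4
```

>>> arm_command:
  series:
    - {"tx": 0.3,"ty": 0,"tz": 0.1,"rx": 0,"ry": 0,"rz": 0,"jaw": 0}
    - {"tx": 0,"ty": 0,"tz": 0,"rx": 0,"ry": 0,"rz": 0,"jaw": 0.35}
    - {"tx": 0,"ty": 0,"tz": 0,"rx": 0,"ry": 0,"rz": 0,"jaw": 0.48}
    - {"tx": -1,"ty": 0,"tz": 0,"rx": 0,"ry": 0,"rz": 0,"jaw": 0.48}
    - {"tx": -3.5,"ty": 0,"tz": 0,"rx": 0,"ry": 0,"rz": 0,"jaw": 0.48}

```text
time_s: 23.73
tool_pos: [0.4435, 0.3048, 0.0757]
tool_rot: [-1.295, 1.163, 1.295]
wrist_force: [0.2, -0.8, -0.1]
width: 0.477
```

>>> arm_command:
  series:
    - {"tx": -4,"ty": 0,"tz": 0,"rx": 0,"ry": 0,"rz": 0,"jaw": 0.6}
    - {"tx": -4,"ty": 0,"tz": 0,"rx": 0,"ry": 0,"rz": 0,"jaw": 0.6}
    - {"tx": -4,"ty": 0,"tz": 0,"rx": 0,"ry": 0,"rz": 0,"jaw": 0.6}
    - {"tx": -3,"ty": -2,"tz": -2,"rx": 0,"ry": 0,"rz": 0,"jaw": 0.6}
    - {"tx": 0,"ty": -2,"tz": -2,"rx": 0,"ry": 0,"rz": 0,"jaw": 0.6}

```text
time_s: 24.15
tool_pos: [0.4836, 0.2801, 0.2419]
tool_rot: [-1.308, 1.145, 1.304]
wrist_force: [1.2, -0.0, -0.6]
width: 0.601
```

```bash
python3 -c "
from h import *
need([.4455,.310,.3])
snap('wrist','w22');woods('w22');snap('side','s2');snap('scene','sc3')
"
```

```text
t 24.15 pos [0.4836 0.2801 0.2419] rot [-1.308  1.145  1.304] F [ 1.2 -0.  -0.6] w 0.601
axes x,y,z cols
 [[ 0.001 -0.991 -0.132]
 [-0.003 -0.132  0.991]
 [-1.    -0.    -0.003]]
q [ 0.48  0.36 -1.28  1.63  0.35  1.41  0.86]
need cm [-5.82  3.38  3.45]
turn deg [-0.   -0.16  0.03] yaw y -172.4
px [347. 206.] ctr mm 473.3 311.1 size 220.4 44.8 yaw 5.65 depth z [0.0368 0.0406 0.0427]
   at [368.8 299.1] width 19.1
   at [398.6 302.4] width 19.5
   at [428.4 305.6] width 19.4
   at [458.2 308.8] width 19.0
   at [488.1 311.9] width 19.8
   at [517.9 315.2] width 42.0
   at [547.7 318.4] width 44.0
   at [577.6 321.7] width 43.1
px [28. 87.] ctr mm 407.8 6.6 size 18.2 62.4 yaw -79.12 depth z [0.0137 0.0182 0.0203]
   at [402.7  32.3] width 15.7
   at [408.6   2.9] width 18.0
px [420. 211.] ctr mm 474.1 379.5 size 220.2 44.8 yaw 6.34 depth z [0.0368 0.0409 0.0428]
   at [369.5 369. ] width 19.5
   at [399.3 372.5] width 19.6
   at [429.2 375.7] width 19.4
   at [459.  378.8] width 19.4
   at [488.8 382.2] width 19.2
   at [518.8 384.3] width 42.9
   at [548.6 387.8] width 44.8
   at [577.  403.7] width 18.2
```

View pics/w22.png

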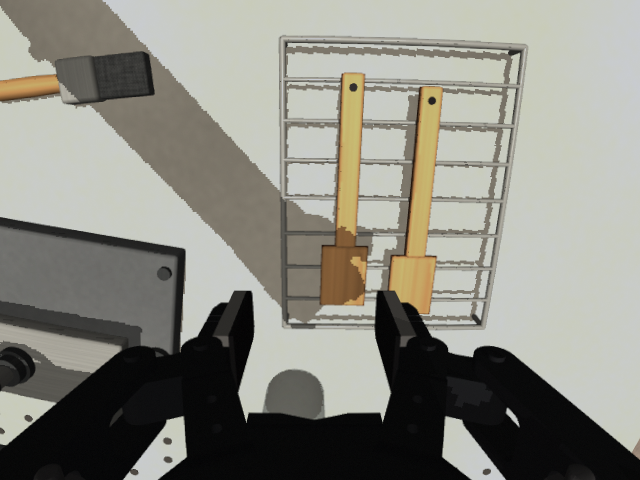

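View pics/s2.png

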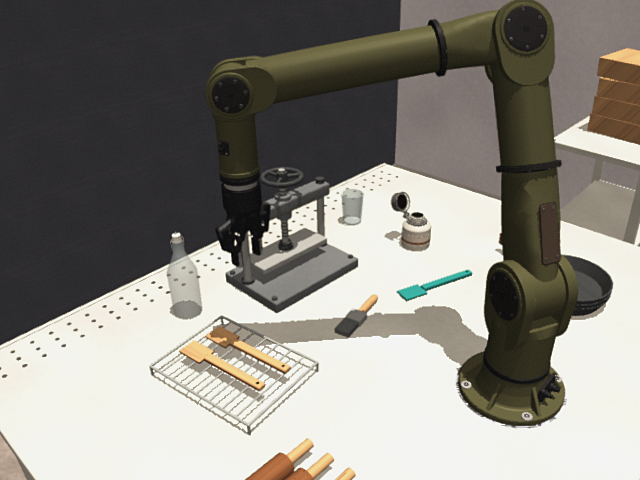

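View pics/sc3.png

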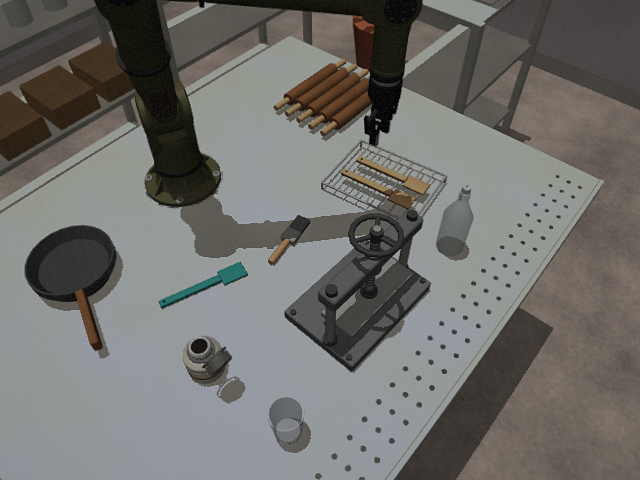

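```bash
python3 -c "
from h import *
for f,uv in(('sc3',[(199,340),(200,352),(220,357)]),('s2',[(417,214),(416,224),(401,202)])):
  p,d,c=load(f); print(f,dep(c,uv,d).round(3).tolist())
  P=cloud(c,d); 
  q=P[np.isfinite(P).all(2)]; m=(q[:,0]>.3)&(q[:,0]<.7)&(q[:,1]<-.15)&(q[:,1]>-.4)&(q[:,2]>.08)&(q[:,2]<.2); g=q[m]; print(len(g), np.percentile(g,[2,50,98],axis=0).round(3).tolist())
  print(onz(c,[uv[0]],.098))
"
```

```text
sc3 [[0.492, -0.349, 0.1], [0.514, -0.366, 0.1], [0.573, -0.357, 0.14]]
1048 [[0.482, -0.387, 0.081], [0.529, -0.36, 0.101], [0.683, -0.151, 0.195]]
[[ 0.49077279 -0.34857827  0.098     ]]
s2 [[0.503, -0.364, 0.097], [0.487, -0.338, 0.08], [0.56, -0.363, 0.117]]
546 [[0.477, -0.388, 0.081], [0.552, -0.351, 0.101], [0.696, -0.331, 0.144]]
[[ 0.50151589 -0.36227613  0.098     ]]
```

>>> arm_command:
  series:
    - {"tx": -2,"ty": 0,"tz": 0,"rx": 7,"ry": 0,"rz": 0,"jaw": 0.3}
    - {"tx": -2,"ty": 0,"tz": 0,"rx": 7,"ry": 0,"rz": 0,"jaw": 0}
    - {"tx": -2,"ty": 0,"tz": 0,"rx": 7,"ry": 0,"rz": 0,"jaw": 0}
    - {"tx": -1,"ty": 0,"tz": 0,"rx": 7,"ry": 0,"rz": 0,"jaw": 0}
    - {"tx": 0,"ty": 0,"tz": 0,"rx": 7,"ry": 0,"rz": 0,"jaw": 0}

```text
time_s: 24.72
tool_pos: [0.4769, 0.2798, 0.3069]
tool_rot: [-0.835, 1.421, 0.841]
wrist_force: [0.2, -0.5, 0.1]
width: -0.002
```

>>> arm_command:
  series:
    - {"tx": 0,"ty": 0,"tz": 0,"rx": 7,"ry": 0,"rz": 0,"jaw": 0}
    - {"tx": 0,"ty": 0,"tz": 0,"rx": 7,"ry": 0,"rz": 0,"jaw": 0}
    - {"tx": 0,"ty": 0,"tz": 0,"rx": 7,"ry": 0,"rz": 0,"jaw": 0}
    - {"tx": 0,"ty": 0,"tz": 0,"rx": 7,"ry": 0,"rz": 0,"jaw": 0}
    - {"tx": 0,"ty": 0,"tz": 0,"rx": 7,"ry": 0,"rz": 0,"jaw": 0}

```text
time_s: 25.13
tool_pos: [0.469, 0.2861, 0.3074]
tool_rot: [-0.354, 1.562, 0.353]
wrist_force: [-0.0, -0.2, -0.7]
width: 0.003
```

```bash
python3 -c "
from h import *
need([.50,-.25,.31])
"
```

```text
t 25.13 pos [0.469  0.2861 0.3074] rot [-0.354  1.562  0.353] F [-0.  -0.2 -0.7] w 0.003
axes x,y,z cols
 [[-0.019 -0.434  0.901]
 [-0.005  0.901  0.434]
 [-1.     0.004 -0.02 ]]
q [ 0.34  0.22 -1.07  1.54  0.18  1.52 -0.29]
need cm [ -0.05 -49.64 -20.48]
turn deg [ 0.   -1.12 -0.22] yaw y 115.7
```

>>> arm_command:
  series:
    - {"tx": 0,"ty": -3.6,"tz": -1.5,"rx": 0,"ry": -1,"rz": 0,"jaw": 0}
    - {"tx": 0,"ty": -3.6,"tz": -1.5,"rx": 0,"ry": 0,"rz": 0,"jaw": 0}
    - {"tx": 0,"ty": -3.6,"tz": -1.5,"rx": 0,"ry": 0,"rz": 0,"jaw": 0}
    - {"tx": 0,"ty": -3.6,"tz": -1.5,"rx": 0,"ry": 0,"rz": 0,"jaw": 0}
    - {"tx": 0,"ty": -3.6,"tz": -1.5,"rx": 0,"ry": 0,"rz": 0,"jaw": 0}

```text
time_s: 25.55
tool_pos: [0.4685, 0.1107, 0.3024]
tool_rot: [-0.369, 1.547, 0.394]
wrist_force: [0.9, 0.3, 0.0]
width: -0.003
```

>>> arm_command:
  series:
    - {"tx": 0,"ty": -3.6,"tz": -1.5,"rx": 0,"ry": 0,"rz": 0,"jaw": 0}
    - {"tx": 0,"ty": -3.6,"tz": -1.5,"rx": 0,"ry": 0,"rz": 0,"jaw": 0}
    - {"tx": 0,"ty": -3.6,"tz": -1.5,"rx": 0,"ry": 0,"rz": 0,"jaw": 0}
    - {"tx": 0,"ty": -3.6,"tz": -1.5,"rx": 0,"ry": 0,"rz": 0,"jaw": 0}
    - {"tx": 0,"ty": 0,"tz": 0,"rx": 0,"ry": 0,"rz": 0,"jaw": 0}

```text
time_s: 25.97
tool_pos: [0.4776, -0.0534, 0.2982]
tool_rot: [-0.372, 1.552, 0.39]
wrist_force: [0.2, -0.5, -0.1]
width: 0.004
```

```bash
python3 -c "
from h import *
need([.5,-.25,.31])
snap('wrist','w23')
"
```

```text
t 25.97 pos [ 0.4776 -0.0534  0.2982] rot [-0.372  1.552  0.39 ] F [ 0.2 -0.5 -0.1] w 0.004
axes x,y,z cols
 [[-0.017 -0.466  0.885]
 [ 0.008  0.885  0.466]
 [-1.     0.015 -0.012]]
q [ 0.85 -0.04 -0.76  1.71 -0.03  1.47  0.58]
need cm [ -1.37 -18.42  -7.2 ]
turn deg [ 0.   -0.67 -0.85] yaw y 117.8
```

View pics/w23.png

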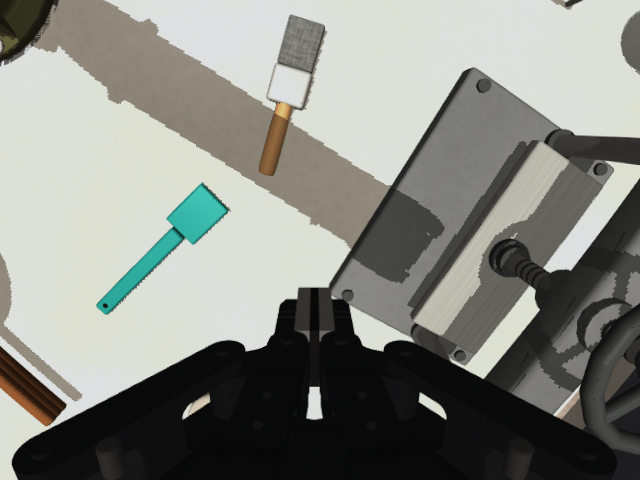

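>>> arm_command:
  series:
    - {"tx": 0,"ty": -3.6,"tz": -1.2,"rx": 0,"ry": -0.7,"rz": -0.8,"jaw": 0}
    - {"tx": 0,"ty": -3.6,"tz": -1.2,"rx": 0,"ry": 0,"rz": 0,"jaw": 0}
    - {"tx": 0,"ty": -3.6,"tz": -1.2,"rx": 0,"ry": 0,"rz": 0,"jaw": 0}
    - {"tx": 0,"ty": -3.6,"tz": -1.2,"rx": 0,"ry": 0,"rz": 0,"jaw": 0}
    - {"tx": 0,"ty": -3.6,"tz": -1.2,"rx": 0,"ry": 0,"rz": 0,"jaw": 0}

```text
time_s: 26.43
tool_pos: [0.5137, -0.2185, 0.2977]
tool_rot: [-0.402, 1.529, 0.414]
wrist_force: [-0.1, 0.4, -0.3]
width: 0.002
```

>>> arm_command:
  series:
    - {"tx": 0,"ty": -3.6,"tz": -1.2,"rx": 0,"ry": 0,"rz": 0,"jaw": 0}
    - {"tx": 0,"ty": -3.6,"tz": -1.2,"rx": 0,"ry": 0,"rz": 0,"jaw": 0}
    - {"tx": 0,"ty": -3.6,"tz": -1.2,"rx": 0,"ry": 0,"rz": 0,"jaw": 0}
    - {"tx": 0,"ty": -3.6,"tz": -1.2,"rx": 0,"ry": 0,"rz": 0,"jaw": 0}
    - {"tx": 0,"ty": 0,"tz": 0,"rx": 0,"ry": 0,"rz": 0,"jaw": 0}

```text
time_s: 26.85
tool_pos: [0.548, -0.3684, 0.2934]
tool_rot: [-0.403, 1.527, 0.425]
wrist_force: [-2.6, -1.2, -1.1]
width: 0.001
```

```bash
python3 -c "
from h import *
need([.54,-.43,.30])
snap('wrist','w24')
"
```

```text
t 26.85 pos [ 0.548  -0.3684  0.2934] rot [-0.403  1.527  0.425] F [-2.6 -1.2 -1.1] w 0.001
axes x,y,z cols
 [[-0.    -0.504  0.864]
 [ 0.015  0.863  0.504]
 [-1.     0.013  0.007]]
q [ 0.97  0.38 -0.57  1.3   0.19  1.52  0.95]
need cm [-0.75 -4.91 -3.79]
turn deg [-0.    0.42 -0.72] yaw y 120.3
```

View pics/w24.png

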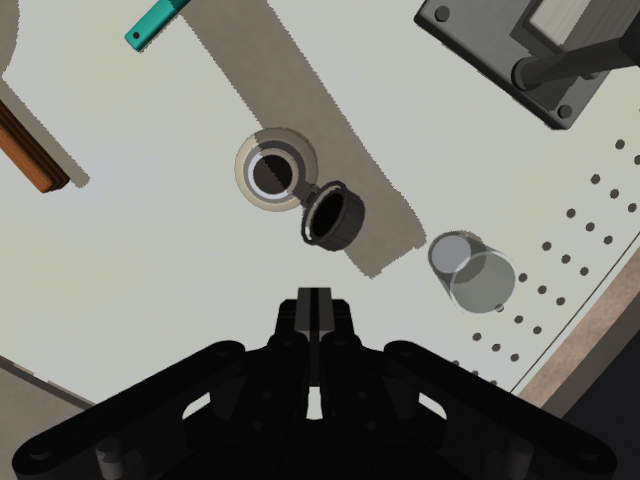

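```bash
python3 -c "
from h import *
p,d,c=load('w24');P=cloud(c,d)
cv2.imwrite('pics/c6.png',cv2.resize(p[110:270,220:390],None,fx=4,fy=4,interpolation=cv2.INTER_CUBIC))
q=P[np.isfinite(P).all(2)]
near=q[(np.hypot(q[:,0]-.5,q[:,1]+.33)<.13)]
for lo,hi in((.07,.08),(.093,.101),(.105,.175)):
  g=near[(near[:,2]>lo)&(near[:,2]<hi)];print(lo,hi,len(g),g.min(0).round(4),g.max(0).round(4),g.mean(0).round(4))
  if hi<.105:
    pts=(g[:,:2]*1000).astype(np.float32); print(cv2.minEnclosingCircle(pts))
# cap points
g=near[near[:,2]>.105]; m=g.mean(0); u,s,v=np.linalg.svd(g-m,full_matrices=False); print('cap mean',m,'axes',v.round(3).tolist(),s/np.sqrt(len(g)))
print(onz(c,[(272,174)],.098), onz(c,[(308,191)],.086))
"
```

```text
0.07 0.08 1443 [ 0.4633 -0.3949  0.07  ] [ 0.5399 -0.3175  0.08  ] [ 0.4989 -0.3512  0.0738]
((502.1650390625, -356.3517150878906), 39.516136169433594)
0.093 0.101 2238 [ 0.4785 -0.3796  0.093 ] [ 0.5544 -0.3333  0.1009] [ 0.5061 -0.3561  0.098 ]
((517.5807495117188, -358.3691101074219), 39.496803283691406)
0.105 0.175 2600 [ 0.5468 -0.39    0.105 ] [ 0.5878 -0.3293  0.1515] [ 0.5675 -0.3584  0.1305]
cap mean [ 0.54533808 -0.35946111  0.35701951] axes [[-0.131, -0.013, 0.991], [0.852, 0.51, 0.119], [0.507, -0.86, 0.055]] [0.04930587 0.03088611 0.00674383]
[[ 0.50088503 -0.35659286  0.098     ]] [[ 0.53780825 -0.35536397  0.086     ]]
```

View pics/c6.png

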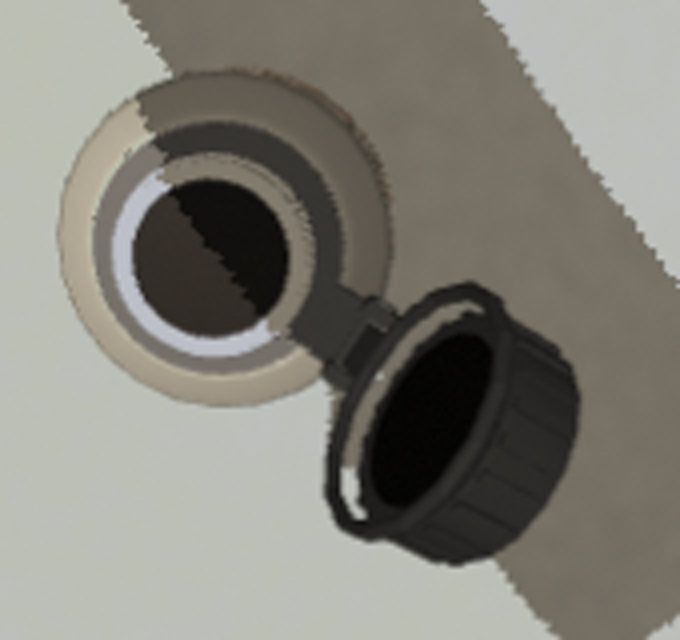

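>>> arm_command:
  series:
    - {"tx": 0,"ty": 0,"tz": 0,"rx": 7,"ry": 0.4,"rz": -0.7,"jaw": 0}
    - {"tx": 0,"ty": 0,"tz": 0,"rx": 7,"ry": 0,"rz": 0,"jaw": 0}
    - {"tx": 0,"ty": 0,"tz": 0,"rx": 7,"ry": 0,"rz": 0,"jaw": 0}
    - {"tx": 0,"ty": 0,"tz": 0,"rx": 7,"ry": 0,"rz": 0,"jaw": 0}
    - {"tx": 0,"ty": 0,"tz": 0,"rx": 0,"ry": 0,"rz": 0,"jaw": 0}

```text
time_s: 27.32
tool_pos: [0.5541, -0.3472, 0.2934]
tool_rot: [-0.018, 1.569, 0.044]
wrist_force: [0.3, 0.3, 0.7]
width: -0.001
```

```bash
python3 -c "
from h import *
need([.628,-.357,.125],90)
"
```

```text
t 27.32 pos [ 0.5541 -0.3472  0.2934] rot [-0.018  1.569  0.044] F [0.3 0.3 0.7] w -0.001
axes x,y,z cols
 [[ 0.002 -0.039  0.999]
 [ 0.017  0.999  0.039]
 [-1.     0.017  0.002]]
q [ 0.91  0.36 -0.51  1.32  0.16  1.51  0.45]
need cm [16.83 -1.55  7.3 ]
turn deg [ 2.26  0.11 -0.95] yaw y 92.3
```

>>> arm_command:
  series:
    - {"tx": 0,"ty": -0.8,"tz": 2.8,"rx": 2.2,"ry": 0,"rz": -0.9,"jaw": 0}
    - {"tx": 0,"ty": -0.4,"tz": 2.8,"rx": 0,"ry": 0,"rz": 0,"jaw": 0}
    - {"tx": 0,"ty": 0,"tz": 2.6,"rx": 0,"ry": 0,"rz": 0,"jaw": 0}
    - {"tx": 3,"ty": 0,"tz": 0,"rx": 0,"ry": 0,"rz": 0,"jaw": 0}
    - {"tx": 3,"ty": 0,"tz": 0,"rx": 0,"ry": 0,"rz": 0,"jaw": 0}

```text
time_s: 27.73
tool_pos: [0.6462, -0.3446, 0.2427]
tool_rot: [-0.023, 1.554, 0.024]
wrist_force: [-0.6, -0.2, -0.9]
width: -0.002
```

```bash
python3 -c "
from h import *
need([.628,-.357,.125],90)
"
```

```text
t 27.73 pos [ 0.6462 -0.3446  0.2427] rot [-0.023  1.554  0.024] F [-0.6 -0.2 -0.9] w -0.002
axes x,y,z cols
 [[ 0.017 -0.03   0.999]
 [ 0.001  1.     0.03 ]
 [-1.     0.     0.017]]
q [ 0.78  0.53 -0.5   1.19  0.24  1.46  0.34]
need cm [11.74 -1.19 -2.05]
turn deg [ 1.71  0.97 -0.02] yaw y 91.7
```

>>> arm_command:
  series:
    - {"tx": 1,"ty": -1.2,"tz": -1.6,"rx": 1.7,"ry": 1,"rz": 0,"jaw": 0}
    - {"tx": 3,"ty": -0.2,"tz": 0,"rx": 0,"ry": 0,"rz": 0,"jaw": 0}
    - {"tx": 3,"ty": 0,"tz": 0,"rx": 0,"ry": 0,"rz": 0,"jaw": 0}
    - {"tx": 2,"ty": 0,"tz": 0,"rx": 0,"ry": 0,"rz": 0,"jaw": 0}
    - {"tx": 0,"ty": 0,"tz": 0,"rx": 0,"ry": 0,"rz": 0,"jaw": 0}

```text
time_s: 28.15
tool_pos: [0.6306, -0.3454, 0.1453]
tool_rot: [-0.013, 1.576, 0.031]
wrist_force: [-1.3, -0.6, -1.3]
width: 0.003
```

```bash
python3 -c "
from h import *
need([.628,-.357,.125],90)
snap('scene','sc4');snap('side','s4')
p,d,c=load('sc4');p2=load('s4')[0]
a=cv2.resize(np.clip(p[280:440,140:300]*1.6,0,255).astype(np.uint8),(400,400));b=cv2.resize(p2[150:270,350:470],(400,400))
cv2.imwrite('pics/c7.png',np.hstack([a,b]))
"
```

```text
t 28.15 pos [ 0.6306 -0.3454  0.1453] rot [-0.013  1.576  0.031] F [-1.3 -0.6 -1.3] w 0.003
axes x,y,z cols
 [[-0.006 -0.027  1.   ]
 [ 0.011  1.     0.028]
 [-1.     0.012 -0.005]]
q [ 0.8   0.57 -0.49  1.33  0.26  1.31  0.33]
need cm [ 2.02 -1.18 -0.28]
turn deg [ 1.58 -0.31 -0.66] yaw y 91.6
```

View pics/c7.png

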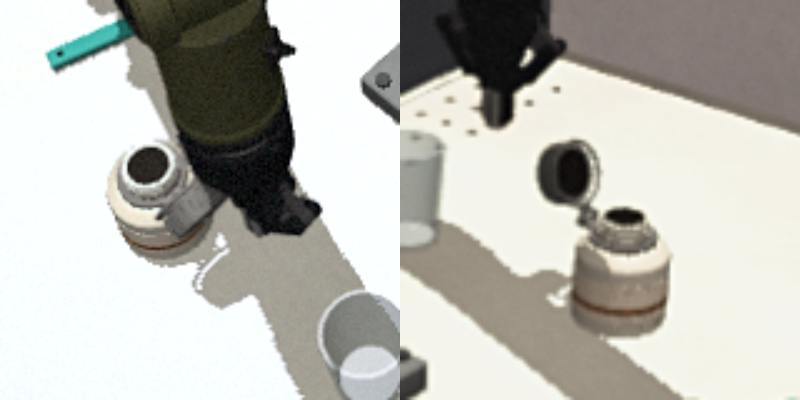

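>>> arm_command:
  series:
    - {"tx": 1,"ty": -1.2,"tz": 0,"rx": 1.6,"ry": -0.3,"rz": -0.7,"jaw": 0}
    - {"tx": 1.2,"ty": -0.4,"tz": 0,"rx": 0,"ry": 0,"rz": 0,"jaw": 0}
    - {"tx": 0,"ty": 0,"tz": 0,"rx": 0,"ry": 0,"rz": 0,"jaw": 0}

```text
time_s: 28.5
tool_pos: [0.6365, -0.3644, 0.1334]
tool_rot: [-0.006, 1.556, -0.009]
wrist_force: [-0.4, -0.5, -0.8]
width: -0.0
```

```bash
python3 -c "
from h import *
need([.58,-.357,.125],90)
"
```

```text
t 28.5 pos [ 0.6365 -0.3644  0.1334] rot [-0.006  1.556 -0.009] F [-0.4 -0.5 -0.8] w -0.0
axes x,y,z cols
 [[ 0.015  0.002  1.   ]
 [-0.01   1.    -0.002]
 [-1.    -0.01   0.015]]
q [ 0.8   0.58 -0.48  1.33  0.27  1.27  0.32]
need cm [ 0.75  0.73 -5.66]
turn deg [-0.1   0.86  0.55] yaw y 89.9
```

>>> arm_command:
  series:
    - {"tx": 0.8,"ty": 0.5,"tz": -1.5,"rx": 0,"ry": 0.9,"rz": 0.5,"jaw": 0}
    - {"tx": 0,"ty": 0,"tz": -1.5,"rx": 0,"ry": 0,"rz": 0,"jaw": 0}
    - {"tx": 0,"ty": 0,"tz": -1,"rx": 0,"ry": 0,"rz": 0,"jaw": 0}
    - {"tx": 0,"ty": 0,"tz": -1,"rx": 0,"ry": 0,"rz": 0,"jaw": 0}
    - {"tx": 0,"ty": 0,"tz": -1,"rx": 0,"ry": 0,"rz": 0,"jaw": 0}

```text
time_s: 28.92
tool_pos: [0.5886, -0.36, 0.1347]
tool_rot: [-0.006, 1.542, -0.004]
wrist_force: [4.7, 1.7, 6.5]
width: -0.0
```

```bash
python3 -c "
from h import *
need([.52,-.357,.125],90)
"
```

```text
t 28.92 pos [ 0.5886 -0.36    0.1347] rot [-0.006  1.542 -0.004] F [4.7 1.7 6.5] w -0.0
axes x,y,z cols
 [[ 0.029 -0.001  1.   ]
 [-0.007  1.     0.001]
 [-1.    -0.007  0.029]]
q [ 0.88  0.49 -0.49  1.47  0.23  1.21  0.36]
need cm [ 0.77  0.31 -6.89]
turn deg [0.08 1.64 0.39] yaw y 90.1
```

```bash
python3 -c "
from h import *
snap('scene','sc5');snap('side','s5')
st()
p,d,c=load('sc5');p2=load('s5')[0]
a=cv2.resize(np.clip(p[280:440,140:300]*1.6,0,255).astype(np.uint8),(400,400));b=cv2.resize(p2[150:270,350:470],(400,400))
cv2.imwrite('pics/c8.png',np.hstack([a,b]))
"
```

```text
t 29.02 pos [ 0.5873 -0.3602  0.1352] rot [-0.006  1.544 -0.005] F [3.3 0.9 5.4] w 0.002
axes x,y,z cols
 [[ 0.027 -0.     1.   ]
 [-0.007  1.     0.001]
 [-1.    -0.007  0.027]]
```

View pics/c8.png

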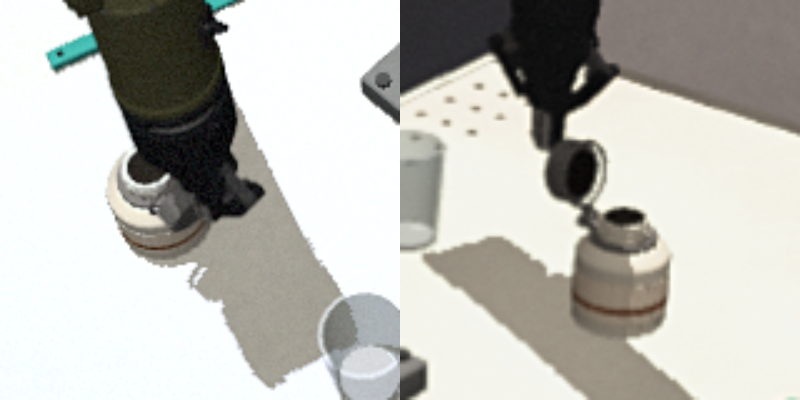

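>>> arm_command:
  series:
    - {"tx": 0,"ty": 0,"tz": 2,"rx": 0,"ry": 1,"rz": 0.4,"jaw": 0}
    - {"tx": 0,"ty": 0.3,"tz": 1.5,"rx": 0,"ry": 0.6,"rz": 0,"jaw": 0}
    - {"tx": 0.8,"ty": 0,"tz": 0,"rx": 0,"ry": 0,"rz": 0,"jaw": 0}
    - {"tx": 0.5,"ty": 0,"tz": 0,"rx": 0,"ry": 0,"rz": 0,"jaw": 0}
    - {"tx": 0,"ty": 0,"tz": 0,"rx": 0,"ry": 0,"rz": 0,"jaw": 0}

```text
time_s: 29.43
tool_pos: [0.6246, -0.3597, 0.1283]
tool_rot: [-0.004, 1.565, -0.005]
wrist_force: [0.1, -0.4, 0.1]
width: -0.001
```

```bash
python3 -c "
from h import *
need([.52,-.357,.122],90)
snap('wrist','w25')
"
```

```text
t 29.43 pos [ 0.6246 -0.3597  0.1283] rot [-0.004  1.565 -0.005] F [ 0.1 -0.4  0.1] w -0.001
axes x,y,z cols
 [[ 0.006  0.001  1.   ]
 [-0.006  1.    -0.001]
 [-1.    -0.006  0.006]]
q [ 0.81  0.57 -0.48  1.37  0.27  1.26  0.32]
need cm [  0.57   0.26 -10.46]
turn deg [-0.06  0.32  0.33] yaw y 89.9
```

View pics/w25.png

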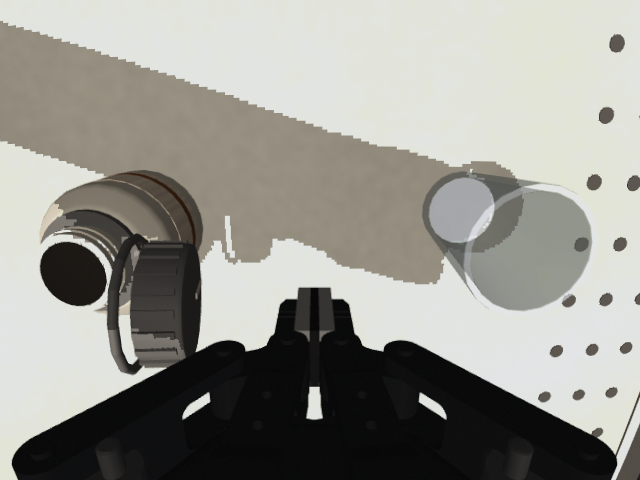

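>>> arm_command:
  series:
    - {"tx": -2,"ty": 0,"tz": 1,"rx": 7,"ry": 0,"rz": 0,"jaw": 0}
    - {"tx": -1,"ty": 0,"tz": 0,"rx": 7,"ry": 0,"rz": 0,"jaw": 0}
    - {"tx": 0,"ty": 0,"tz": 0,"rx": 7,"ry": 0,"rz": 0,"jaw": 0}
    - {"tx": 0,"ty": 0,"tz": 0,"rx": 7,"ry": 0,"rz": 0,"jaw": 0}
    - {"tx": 0,"ty": 0,"tz": 0,"rx": 7,"ry": 0,"rz": 0,"jaw": 0}

```text
time_s: 29.9
tool_pos: [0.6283, -0.3631, 0.158]
tool_rot: [0.49, 1.513, -0.498]
wrist_force: [-0.1, -0.2, 0.3]
width: -0.0
```

>>> arm_command:
  series:
    - {"tx": 0,"ty": 0,"tz": 0,"rx": 7,"ry": 0,"rz": 0,"jaw": 0}
    - {"tx": 0,"ty": 0,"tz": 0,"rx": 7,"ry": 0,"rz": 0,"jaw": 0}
    - {"tx": 0,"ty": 0,"tz": 0,"rx": 7,"ry": 0,"rz": 0,"jaw": 0}
    - {"tx": 0,"ty": 0,"tz": 0,"rx": 7,"ry": 0,"rz": 0,"jaw": 0}
    - {"tx": 0,"ty": 0,"tz": 0,"rx": 7,"ry": 0,"rz": 0,"jaw": 0}

```text
time_s: 30.32
tool_pos: [0.6226, -0.3668, 0.1583]
tool_rot: [0.968, 1.341, -0.979]
wrist_force: [-0.9, -1.2, -0.1]
width: -0.005
```

>>> arm_command:
  series:
    - {"tx": 0,"ty": 0,"tz": 0,"rx": 7,"ry": 0,"rz": 0,"jaw": 0}
    - {"tx": 0,"ty": 0,"tz": 0,"rx": 7,"ry": 0,"rz": 0,"jaw": 0}
    - {"tx": 0,"ty": 0,"tz": 0,"rx": 5,"ry": 0,"rz": 0,"jaw": 0}

```text
time_s: 30.57
tool_pos: [0.6189, -0.369, 0.1583]
tool_rot: [1.224, 1.194, -1.237]
wrist_force: [-0.9, 1.2, 1.0]
width: 0.001
```

```bash
python3 -c "
from h import *
need([.63,-.358,.125],0)
"
```

```text
t 30.57 pos [ 0.6189 -0.369   0.1583] rot [ 1.224  1.194 -1.237] F [-0.9  1.2  1. ] w 0.001
axes x,y,z cols
 [[-0.005  1.    -0.029]
 [-0.007 -0.029 -1.   ]
 [-1.    -0.005  0.007]]
q [ 0.63  0.52 -0.2   1.34  0.11  1.3  -1.17]
need cm [ 3.31  1.09 -1.15]
turn deg [-1.67  0.38  0.27] yaw y -1.7
```

>>> arm_command:
  series:
    - {"tx": 0,"ty": 1.2,"tz": -1.1,"rx": -1.7,"ry": 0.4,"rz": 0.3,"jaw": 0}
    - {"tx": 1.8,"ty": 0,"tz": 0,"rx": 0,"ry": 0,"rz": 0,"jaw": 0}
    - {"tx": 1.6,"ty": 0,"tz": 0,"rx": 0,"ry": 0,"rz": 0,"jaw": 0}
    - {"tx": 0,"ty": 0,"tz": 0,"rx": 0,"ry": 0,"rz": 0,"jaw": 0}

```text
time_s: 30.9
tool_pos: [0.6318, -0.3581, 0.1252]
tool_rot: [1.205, 1.21, -1.2]
wrist_force: [-0.2, -0.1, -0.4]
width: -0.001
```

```bash
python3 -c "
from h import *
need([.56,-.358,.125],0)
"
```

```text
t 30.9 pos [ 0.6318 -0.3581  0.1252] rot [ 1.205  1.21  -1.2  ] F [-0.2 -0.1 -0.4] w -0.001
axes x,y,z cols
 [[ 0.004  1.     0.008]
 [ 0.     0.008 -1.   ]
 [-1.     0.004 -0.   ]]
q [ 0.62  0.55 -0.21  1.36  0.11  1.24 -1.15]
need cm [-0.01 -7.18 -0.07]
turn deg [ 0.48 -0.   -0.24] yaw y 0.5
```

>>> arm_command:
  series:
    - {"tx": 0,"ty": -1.5,"tz": 0,"rx": 0,"ry": 0,"rz": 0,"jaw": 0}
    - {"tx": 0,"ty": -1.5,"tz": 0,"rx": 0,"ry": 0,"rz": 0,"jaw": 0}
    - {"tx": 0,"ty": -1,"tz": 0,"rx": 0,"ry": 0,"rz": 0,"jaw": 0}
    - {"tx": 0,"ty": -1,"tz": 0,"rx": 0,"ry": 0,"rz": 0,"jaw": 0}
    - {"tx": 0,"ty": -1,"tz": 0,"rx": 0,"ry": 0,"rz": 0,"jaw": 0}

```text
time_s: 31.32
tool_pos: [0.5741, -0.3542, 0.1258]
tool_rot: [1.196, 1.22, -1.18]
wrist_force: [2.5, 0.7, 2.0]
width: -0.001
```

```bash
python3 -c "
from h import *
need([.52,-.358,.125],0)
snap('scene','sc6');snap('side','s6')
p,d,c=load('sc6');p2=load('s6')[0]
a=cv2.resize(np.clip(p[280:440,140:300]*1.6,0,255).astype(np.uint8),(400,400));b=cv2.resize(p2[150:270,350:470],(400,400))
cv2.imwrite('pics/c9.png',np.hstack([a,b]))
"
```

```text
t 31.32 pos [ 0.5741 -0.3542  0.1258] rot [ 1.196  1.22  -1.18 ] F [2.5 0.7 2. ] w -0.001
axes x,y,z cols
 [[ 0.008  1.     0.028]
 [ 0.005  0.028 -1.   ]
 [-1.     0.008 -0.004]]
q [ 0.68  0.44 -0.21  1.51  0.09  1.2  -1.09]
need cm [ 0.03 -5.42  0.23]
turn deg [ 1.62 -0.26 -0.47] yaw y 1.6
```

View pics/c9.png

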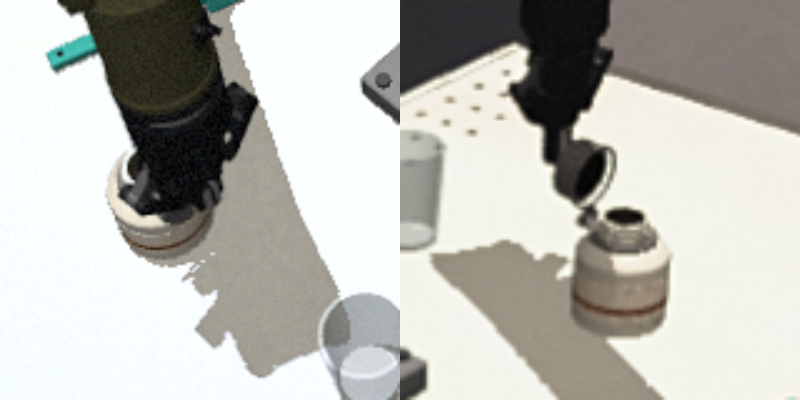

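>>> arm_command:
  series:
    - {"tx": 0,"ty": -1,"tz": 0.1,"rx": 1,"ry": 0,"rz": -0.4,"jaw": 0}
    - {"tx": 0,"ty": -1,"tz": 0.1,"rx": 0,"ry": 0,"rz": 0,"jaw": 0}
    - {"tx": 0,"ty": -1,"tz": 0,"rx": 0,"ry": 0,"rz": 0,"jaw": 0}
    - {"tx": 0,"ty": -1,"tz": 0,"rx": 0,"ry": 0,"rz": 0,"jaw": 0}
    - {"tx": 0,"ty": -1,"tz": 0,"rx": 0,"ry": 0,"rz": 0,"jaw": 0}

```text
time_s: 31.83
tool_pos: [0.5234, -0.3561, 0.1273]
tool_rot: [1.205, 1.215, -1.195]
wrist_force: [1.3, 1.3, 0.9]
width: 0.002
```

```bash
python3 -c "
from h import *
need([.51,-.358,.125],0)
snap('scene','sc7');snap('side','s7')
p,d,c=load('sc7');p2=load('s7')[0]
a=cv2.resize(np.clip(p[280:440,140:300]*1.6,0,255).astype(np.uint8),(400,400));b=cv2.resize(p2[150:270,350:470],(400,400))
cv2.imwrite('pics/c10.png',np.hstack([a,b]))
"
```

```text
t 31.83 pos [ 0.5234 -0.3561  0.1273] rot [ 1.205  1.215 -1.195] F [1.3 1.3 0.9] w 0.002
axes x,y,z cols
 [[ 0.004  1.     0.013]
 [ 0.004  0.013 -1.   ]
 [-1.     0.004 -0.004]]
q [ 0.73  0.36 -0.21  1.62  0.07  1.17 -1.05]
need cm [ 0.22 -1.34  0.17]
turn deg [ 0.73 -0.24 -0.25] yaw y 0.7
```

View pics/c10.png

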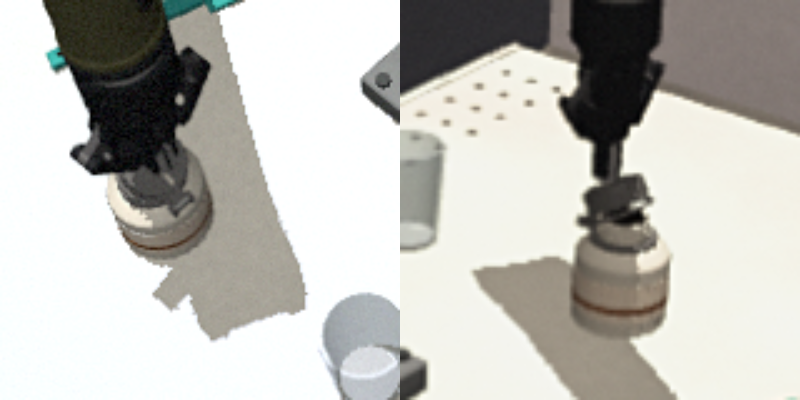

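>>> arm_command:
  series:
    - {"tx": 0,"ty": -1,"tz": 0.1,"rx": 0,"ry": 0,"rz": 0,"jaw": 0}
    - {"tx": 0.5,"ty": -0.4,"tz": 0,"rx": 0,"ry": 0,"rz": 0,"jaw": 0}
    - {"tx": 0.5,"ty": 0,"tz": 0,"rx": 0,"ry": 0,"rz": 0,"jaw": 0}
    - {"tx": 0.5,"ty": 0,"tz": 0,"rx": 0,"ry": 0,"rz": 0,"jaw": 0}
    - {"tx": 0.4,"ty": 0,"tz": 0,"rx": 0,"ry": 0,"rz": 0,"jaw": 0}

```text
time_s: 32.35
tool_pos: [0.5052, -0.3594, 0.1077]
tool_rot: [1.205, 1.214, -1.2]
wrist_force: [-4.6, 1.1, 19.7]
width: 0.0
```

```bash
python3 -c "
from h import *
need([.50,-.358,.109],0)
"
```

```text
t 32.35 pos [ 0.5052 -0.3594  0.1077] rot [ 1.205  1.214 -1.2  ] F [-4.6  1.1 19.7] w 0.0
axes x,y,z cols
 [[ 0.002  1.     0.009]
 [ 0.002  0.009 -1.   ]
 [-1.     0.002 -0.002]]
q [ 0.74  0.35 -0.2   1.67  0.07  1.13 -1.04]
need cm [-0.13 -0.52 -0.15]
turn deg [ 0.51 -0.14 -0.11] yaw y 0.5
```

>>> arm_command:
  series:
    - {"tx": -2,"ty": 0,"tz": 0,"rx": 0,"ry": 0,"rz": 0,"jaw": 0}
    - {"tx": -3,"ty": 0,"tz": 0,"rx": -7,"ry": 0,"rz": 0,"jaw": 0.5}
    - {"tx": -3,"ty": 0,"tz": 0,"rx": -7,"ry": 0,"rz": 0,"jaw": 1}
    - {"tx": 0,"ty": 0,"tz": 0,"rx": -7,"ry": 0,"rz": 0,"jaw": 1}
    - {"tx": 0,"ty": 0,"tz": 0,"rx": -7,"ry": 0,"rz": 0,"jaw": 1}

```text
time_s: 32.77
tool_pos: [0.5054, -0.3578, 0.1853]
tool_rot: [0.83, 1.415, -0.822]
wrist_force: [-0.2, 0.7, -0.9]
width: 0.564
```

>>> arm_command:
  series:
    - {"tx": 0,"ty": 0,"tz": 0,"rx": -7,"ry": 0,"rz": 0,"jaw": 1}
    - {"tx": 0,"ty": 0,"tz": 0,"rx": -7,"ry": 0,"rz": 0,"jaw": 1}
    - {"tx": 0,"ty": 0,"tz": 0,"rx": -7,"ry": 0,"rz": 0,"jaw": 1}
    - {"tx": 0,"ty": 0,"tz": 0,"rx": -7,"ry": 0,"rz": 0,"jaw": 1}
    - {"tx": 0,"ty": 0,"tz": 0,"rx": -7,"ry": 0,"rz": 0,"jaw": 1}

```text
time_s: 33.18
tool_pos: [0.5083, -0.3568, 0.1834]
tool_rot: [0.347, 1.547, -0.335]
wrist_force: [-0.2, 0.4, -0.3]
width: 1.0
```

>>> arm_command:
  series:
    - {"tx": 0,"ty": 0,"tz": 0,"rx": -7,"ry": 0,"rz": 0,"jaw": 1}
    - {"tx": 0,"ty": 0,"tz": 0,"rx": -7,"ry": 0,"rz": 0,"jaw": 1}
    - {"tx": 0,"ty": 0,"tz": 0,"rx": -7,"ry": 0,"rz": 0,"jaw": 1}
    - {"tx": 0,"ty": 0,"tz": 0,"rx": -7,"ry": 0,"rz": 0,"jaw": 1}
    - {"tx": 0,"ty": 0,"tz": 0,"rx": -7,"ry": 0,"rz": 0,"jaw": 1}

```text
time_s: 33.6
tool_pos: [0.5099, -0.355, 0.1788]
tool_rot: [-0.14, 1.567, 0.159]
wrist_force: [-1.6, -1.1, 0.3]
width: 1.0
```

```bash
python3 -c "
from h import *
need([.5015,-.358,.15])
snap('wrist','w26')
p,d,c=load('w26');P=cloud(c,d);q=P[np.isfinite(P).all(2)]
g=q[(np.hypot(q[:,0]-.5015,q[:,1]+.357)<.05)&(q[:,2]>.1)&(q[:,2]<.125)]
print(len(g),g.min(0),g.max(0),g.mean(0),np.percentile(g[:,2],[10,50,90]));print(cv2.minEnclosingCircle((g[:,:2]*1000).astype(np.float32)))
"
```

```text
t 33.6 pos [ 0.5099 -0.355   0.1788] rot [-0.14   1.567  0.159] F [-1.6 -1.1  0.3] w 1.0
axes x,y,z cols
 [[-0.003 -0.189  0.982]
 [ 0.012  0.982  0.189]
 [-1.     0.013 -0.   ]]
q [ 0.93  0.33 -0.44  1.58  0.13  1.28  0.66]
need cm [ 2.87 -0.17 -0.88]
turn deg [ 0.   -0.02 -0.72] yaw y 100.9
6061 [ 0.47378366 -0.38473739  0.10009409] [ 0.52893598 -0.32847203  0.11146542] [ 0.50125356 -0.35475552  0.10884858] [0.10790707 0.10909683 0.10995126]
((501.66900634765625, -356.7574157714844), 28.28571891784668)
```

View pics/w26.png

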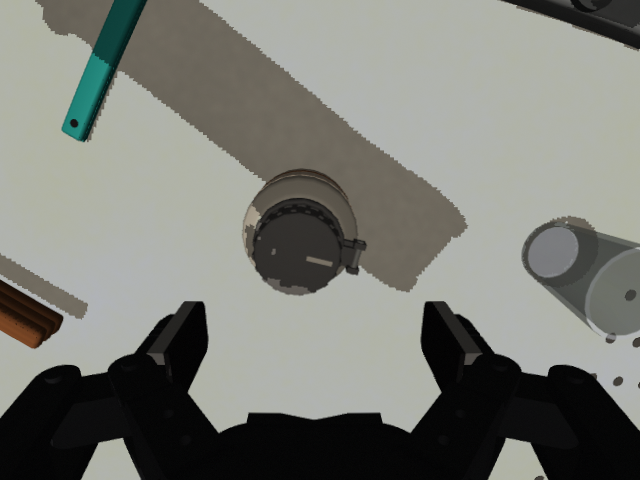

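```bash
python3 -c "
from h import *
p,d,c=load('w26');P=cloud(c,d)
for uv in((343,253),(350,253),(355,245),(358,258),(352,268),(362,243),(301,262),(318,261)): print(uv,P[uv[1],uv[0]].round(4))
print(np.degrees(np.arctan2(*(onz(c,[(331,265)],.109)-onz(c,[(306,259)],.109))[0][[1,0]])))
"
```

```text
(343, 253) [ 0.532  -0.3572  0.0862]
(350, 253) [ 0.5367 -0.3566  0.0856]
(355, 245) [ 0.5381 -0.3494  0.0892]
(358, 258) [ 0.5426 -0.3587  0.0866]
(352, 268) [ 0.5399 -0.3659  0.0881]
(362, 243) [ 0.543  -0.3481  0.086 ]
(301, 262) [ 0.5047 -0.3602  0.11  ]
(318, 261) [ 0.5146 -0.3571  0.1115]
-3.388448549008072
```

>>> arm_command:
  series:
    - {"tx": 0,"ty": 0,"tz": -0.9,"rx": 0,"ry": 0,"rz": -0.7,"jaw": 1}
    - {"tx": 2.5,"ty": -0.1,"tz": 0,"rx": 0,"ry": 0,"rz": 0,"jaw": 1}
    - {"tx": 2.5,"ty": 0,"tz": 0,"rx": 0,"ry": 0,"rz": 0,"jaw": 1}
    - {"tx": 0,"ty": 0,"tz": 0,"rx": 0,"ry": 0,"rz": 0,"jaw": 1}

```text
time_s: 33.98
tool_pos: [0.501, -0.3581, 0.1269]
tool_rot: [-0.147, 1.564, 0.144]
wrist_force: [-1.7, -0.0, -1.8]
width: 0.997
```

```bash
python3 -c "
from h import *
need([.5015,-.3568,.097])
"
```

```text
t 33.98 pos [ 0.501  -0.3581  0.1269] rot [-0.147  1.564  0.144] F [-1.7 -0.  -1.8] w 0.997
axes x,y,z cols
 [[ 0.002 -0.184  0.983]
 [-0.002  0.983  0.184]
 [-1.    -0.002  0.001]]
q [ 0.93  0.35 -0.43  1.66  0.16  1.17  0.65]
need cm [2.99 0.13 0.07]
turn deg [0.   0.07 0.13] yaw y 100.6
```

>>> arm_command:
  series:
    - {"tx": 1.2,"ty": 0.1,"tz": 0,"rx": 0,"ry": 0,"rz": 0,"jaw": 1}
    - {"tx": 1.2,"ty": 0,"tz": 0,"rx": 0,"ry": 0,"rz": 0,"jaw": 1}
    - {"tx": 0.4,"ty": 0,"tz": 0,"rx": 0,"ry": 0,"rz": 0,"jaw": 1}
    - {"tx": 0,"ty": 0,"tz": 0,"rx": 0,"ry": 0,"rz": 0,"jaw": 1}

```text
time_s: 34.32
tool_pos: [0.5003, -0.3574, 0.0978]
tool_rot: [-0.144, 1.565, 0.139]
wrist_force: [0.3, -0.1, -0.9]
width: 1.003
```

```bash
python3 -c "
from h import *
need([.5015,-.3568,.097])
"
```

```text
t 34.32 pos [ 0.5003 -0.3574  0.0978] rot [-0.144  1.565  0.139] F [ 0.3 -0.1 -0.9] w 1.003
axes x,y,z cols
 [[ 0.002 -0.179  0.984]
 [-0.003  0.984  0.179]
 [-1.    -0.004  0.001]]
q [ 0.93  0.37 -0.43  1.69  0.17  1.11  0.63]
need cm [0.08 0.04 0.13]
turn deg [0.   0.07 0.21] yaw y 100.3
```

>>> arm_command:
  series:
    - {"tx": 0.1,"ty": 0,"tz": 0.1,"rx": 0,"ry": 0,"rz": 0,"jaw": 0.4}
    - {"tx": 0,"ty": 0,"tz": 0,"rx": 0,"ry": 0,"rz": 0,"jaw": 0.4}
    - {"tx": 0,"ty": 0,"tz": 0,"rx": 0,"ry": 0,"rz": 0,"jaw": 0.4}
    - {"tx": 0,"ty": 0,"tz": 0,"rx": 0,"ry": 0,"rz": 0,"jaw": 0.4}

```text
time_s: 34.65
tool_pos: [0.5006, -0.3583, 0.0987]
tool_rot: [-0.144, 1.567, 0.136]
wrist_force: [-2.9, 0.6, 0.6]
width: 0.598
```

```bash
python3 -c "
from h import *
need([.5015,-.3568,.097])
"
```

```text
t 34.65 pos [ 0.5006 -0.3583  0.0987] rot [-0.144  1.567  0.136] F [-2.9  0.6  0.6] w 0.598
axes x,y,z cols
 [[ 0.    -0.178  0.984]
 [-0.005  0.984  0.178]
 [-1.    -0.005 -0.001]]
q [ 0.92  0.37 -0.43  1.69  0.17  1.12  0.63]
need cm [0.17 0.13 0.11]
turn deg [-0.   -0.05  0.28] yaw y 100.2
```

>>> arm_command:
  series:
    - {"tx": 0.03,"ty": 0,"tz": 0,"rx": 7,"ry": 0,"rz": 0,"jaw": 0.3}
    - {"tx": 0.03,"ty": 0,"tz": 0,"rx": 7,"ry": 0,"rz": 0,"jaw": 0.3}
    - {"tx": 0.03,"ty": 0,"tz": 0,"rx": 7,"ry": 0,"rz": 0,"jaw": 0.3}
    - {"tx": 0.03,"ty": 0,"tz": 0,"rx": 7,"ry": 0,"rz": 0,"jaw": 0.3}
    - {"tx": 0.03,"ty": 0,"tz": 0,"rx": 7,"ry": 0,"rz": 0,"jaw": 0.3}

```text
time_s: 35.07
tool_pos: [0.5, -0.358, 0.0977]
tool_rot: [0.348, 1.541, -0.354]
wrist_force: [-1.4, 0.6, -0.7]
width: 0.598
```

```bash
python3 -c "
from h import *
need([.5015,-.3568,.097])
snap('wrist','w27')
"
```

```text
t 35.07 pos [ 0.5    -0.358   0.0977] rot [ 0.348  1.541 -0.354] F [-1.4  0.6 -0.7] w 0.598
axes x,y,z cols
 [[-0.     0.433  0.901]
 [-0.004  0.901 -0.433]
 [-1.    -0.004  0.001]]
q [ 0.84  0.36 -0.33  1.69  0.13  1.11  0.03]
need cm [0.07 0.17 0.09]
turn deg [0.   0.08 0.21] yaw y 64.3
```

View pics/w27.png

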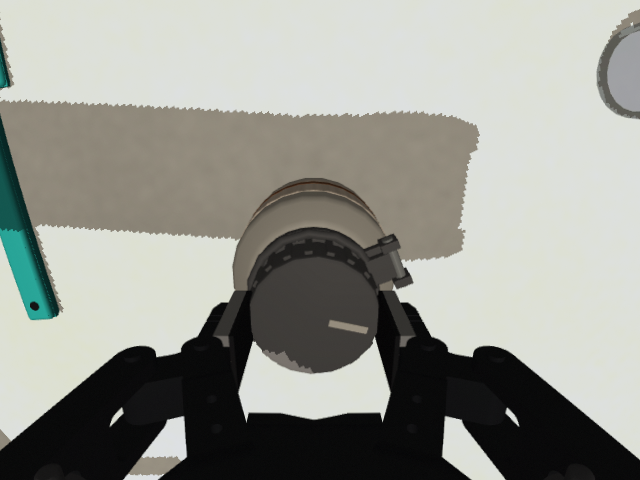

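>>> arm_command:
  series:
    - {"tx": 0.03,"ty": 0,"tz": 0,"rx": 7,"ry": 0,"rz": 0,"jaw": 0.3}
    - {"tx": 0.03,"ty": 0,"tz": 0,"rx": 7,"ry": 0,"rz": 0,"jaw": 0.3}
    - {"tx": 0.03,"ty": 0,"tz": 0,"rx": 7,"ry": 0,"rz": 0,"jaw": 0.3}
    - {"tx": 0.03,"ty": 0,"tz": 0,"rx": 7,"ry": 0,"rz": 0,"jaw": 0.3}
    - {"tx": 0.03,"ty": 0,"tz": 0,"rx": 7,"ry": 0,"rz": 0,"jaw": 0.3}

```text
time_s: 35.53
tool_pos: [0.5, -0.358, 0.0965]
tool_rot: [0.827, 1.404, -0.833]
wrist_force: [-1.9, -0.7, -0.5]
width: 0.599
```

>>> arm_command:
  series:
    - {"tx": 0.03,"ty": 0,"tz": 0,"rx": 7,"ry": 0,"rz": 0,"jaw": 0.3}
    - {"tx": 0.03,"ty": 0,"tz": 0,"rx": 7,"ry": 0,"rz": 0,"jaw": 0.3}
    - {"tx": 0.03,"ty": 0,"tz": 0,"rx": 7,"ry": 0,"rz": 0,"jaw": 0.3}
    - {"tx": 0.03,"ty": 0,"tz": 0,"rx": 7,"ry": 0,"rz": 0,"jaw": 0.3}
    - {"tx": 0.03,"ty": 0,"tz": 0,"rx": 7,"ry": 0,"rz": 0,"jaw": 0.3}

```text
time_s: 35.95
tool_pos: [0.4999, -0.3581, 0.0953]
tool_rot: [1.293, 1.146, -1.3]
wrist_force: [-0.6, 0.8, -0.8]
width: 0.602
```

```bash
python3 -c "
from h import *
need([.5015,-.3568,.097])
print(get_obs()['torque'])
snap('wrist','w28')
"
```

```text
t 35.95 pos [ 0.4999 -0.3581  0.0953] rot [ 1.293  1.146 -1.3  ] F [-0.6  0.8 -0.8] w 0.602
axes x,y,z cols
 [[-0.     0.993 -0.12 ]
 [-0.005 -0.12  -0.993]
 [-1.     0.001  0.005]]
q [ 0.69  0.35 -0.14  1.7   0.06  1.1  -1.16]
need cm [-0.17  0.14 -0.14]
turn deg [-0.    0.31 -0.03] yaw y -6.9
[-0.11792162  0.28530534  0.05057424]
```

View pics/w28.png

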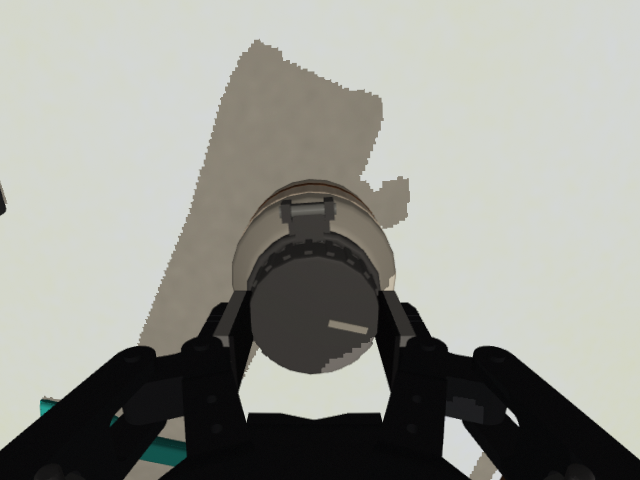

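>>> arm_command:
  series:
    - {"tx": 0.03,"ty": 0,"tz": 0,"rx": 7,"ry": 0,"rz": 0,"jaw": 0.3}
    - {"tx": 0.03,"ty": 0,"tz": 0,"rx": 7,"ry": 0,"rz": 0,"jaw": 0.3}
    - {"tx": 0.03,"ty": 0,"tz": 0,"rx": 7,"ry": 0,"rz": 0,"jaw": 0.3}
    - {"tx": 0.03,"ty": 0,"tz": 0,"rx": 7,"ry": 0,"rz": 0,"jaw": 0.3}
    - {"tx": 0.03,"ty": 0,"tz": 0,"rx": 7,"ry": 0,"rz": 0,"jaw": 0.3}

```text
time_s: 36.42
tool_pos: [0.4996, -0.358, 0.0934]
tool_rot: [1.718, 0.765, -1.725]
wrist_force: [-1.2, -0.4, 0.2]
width: 0.592
```

>>> arm_command:
  series:
    - {"tx": 0.05,"ty": 0,"tz": 0,"rx": 5,"ry": 0,"rz": 0,"jaw": 0.3}
    - {"tx": 0.05,"ty": 0,"tz": 0,"rx": 4,"ry": 0,"rz": 0,"jaw": 0.3}

```text
time_s: 36.58
tool_pos: [0.4997, -0.3579, 0.093]
tool_rot: [1.82, 0.645, -1.826]
wrist_force: [-1.2, 0.7, 3.2]
width: 0.598
```

```bash
python3 -c "
from h import *
need([.5015,-.3568,.097])
print(get_obs()['torque'])
snap('wrist','w29')
"
```

```text
t 36.58 pos [ 0.4997 -0.3579  0.093 ] rot [ 1.82   0.645 -1.826] F [-1.2  0.7  3.2] w 0.598
axes x,y,z cols
 [[-0.001  0.633 -0.774]
 [-0.006 -0.774 -0.633]
 [-1.     0.004  0.005]]
q [ 0.59  0.34 -0.02  1.71  0.01  1.09 -1.89]
need cm [-0.4   0.03 -0.21]
turn deg [-0.    0.28 -0.24] yaw y -50.7
[0.07896661 0.40766188 0.14521125]
```

View pics/w29.png

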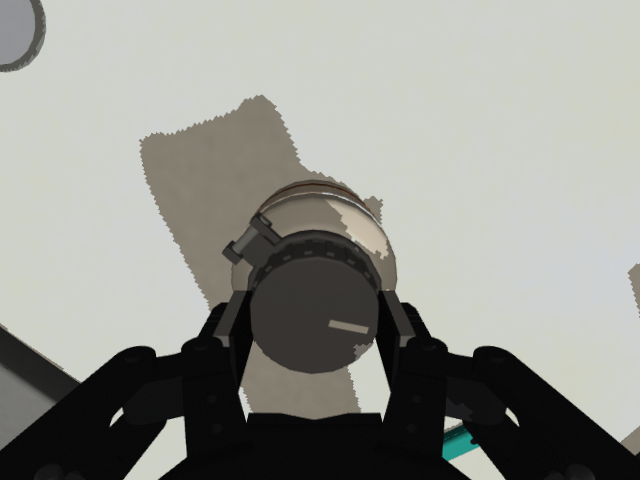

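>>> arm_command:
  series:
    - {"tx": 0.1,"ty": 0,"tz": 0,"rx": 4,"ry": 0,"rz": 0,"jaw": 0.3}
    - {"tx": 0.05,"ty": 0,"tz": 0,"rx": 4,"ry": 0,"rz": 0,"jaw": 0.3}

```text
time_s: 36.8
tool_pos: [0.5006, -0.3582, 0.0931]
tool_rot: [1.905, 0.532, -1.908]
wrist_force: [-2.2, 0.1, 1.1]
width: 0.599
```

```bash
python3 -c "
from h import *
need([.5015,-.3568,.097])
print(get_obs()['torque'])
"
```

```text
t 36.8 pos [ 0.5006 -0.3582  0.0931] rot [ 1.905  0.532 -1.908] F [-2.2  0.1  1.1] w 0.599
axes x,y,z cols
 [[ 0.     0.524 -0.851]
 [-0.008 -0.851 -0.524]
 [-1.     0.007  0.004]]
q [ 0.57  0.34 -0.    1.71  0.01  1.09 -2.02]
need cm [-0.39 -0.07 -0.15]
turn deg [-0.    0.22 -0.4 ] yaw y -58.4
[-0.03950385  0.43218458  0.17613026]
```

>>> arm_command:
  series:
    - {"tx": 0,"ty": 0,"tz": 0,"rx": 0,"ry": 0,"rz": 0,"jaw": 1}
    - {"tx": 0,"ty": 0,"tz": 0,"rx": 0,"ry": 0,"rz": 0,"jaw": 1}
    - {"tx": 0,"ty": 0,"tz": 0,"rx": 0,"ry": 0,"rz": 0,"jaw": 1}
    - {"tx": -2,"ty": 0,"tz": 0,"rx": 0,"ry": 0,"rz": 0,"jaw": 1}
    - {"tx": -3,"ty": 0,"tz": 0,"rx": 0,"ry": 0,"rz": 0,"jaw": 1}

```text
time_s: 37.22
tool_pos: [0.499, -0.3551, 0.1382]
tool_rot: [1.89, 0.558, -1.902]
wrist_force: [0.5, -0.2, 0.6]
width: 0.996
```

>>> arm_command:
  series:
    - {"tx": -4,"ty": 0,"tz": 0,"rx": 0,"ry": 0,"rz": 0,"jaw": 1}
    - {"tx": -4,"ty": 0,"tz": 0,"rx": 0,"ry": 0,"rz": 0,"jaw": 1}
    - {"tx": -3,"ty": 0,"tz": 0,"rx": 0,"ry": 0,"rz": 0,"jaw": 1}
    - {"tx": 0,"ty": -3,"tz": 0,"rx": 0,"ry": 0,"rz": 0,"jaw": 1}
    - {"tx": 0,"ty": 0,"tz": 0,"rx": 0,"ry": 0,"rz": 0,"jaw": 1}

```text
time_s: 37.63
tool_pos: [0.4847, -0.3297, 0.258]
tool_rot: [1.884, 0.567, -1.885]
wrist_force: [1.6, -0.5, -0.8]
width: 1.0
```

```bash
python3 -c "
from h import *
need([.5015,-.3568,.15])
snap('wrist','w30');snap('side','s8');snap('scene','sc8')
p,d,c=load('w30');P=cloud(c,d);q=P[np.isfinite(P).all(2)]
g=q[(np.hypot(q[:,0]-.5015,q[:,1]+.357)<.05)&(q[:,2]>.095)&(q[:,2]<.125)]
print(len(g),g.min(0),g.max(0),np.percentile(g[:,2],[10,50,90]));print(cv2.minEnclosingCircle((g[:,:2]*1000).astype(np.float32)))
"
```

```text
t 37.63 pos [ 0.4847 -0.3297  0.258 ] rot [ 1.884  0.567 -1.885] F [ 1.6 -0.5 -0.8] w 1.0
axes x,y,z cols
 [[ 0.001  0.555 -0.832]
 [-0.004 -0.832 -0.555]
 [-1.     0.004  0.001]]
q [ 0.56  0.17 -0.01  1.58  0.01  1.39 -2.  ]
need cm [10.82  3.14  0.1 ]
turn deg [-0.    0.08 -0.23] yaw y -56.3
3568 [ 0.47467836 -0.38495881  0.09546748] [ 0.52995768 -0.32916111  0.10707886] [0.10285883 0.10401829 0.10495448]
((502.0821838378906, -357.2513732910156), 28.195478439331055)
```

View pics/w30.png

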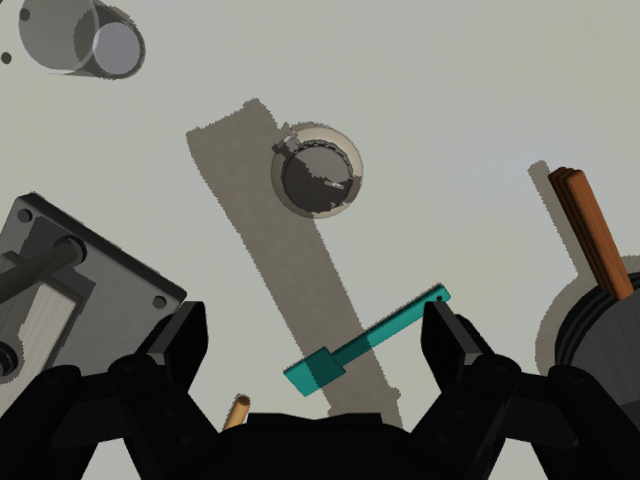

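View pics/s8.png

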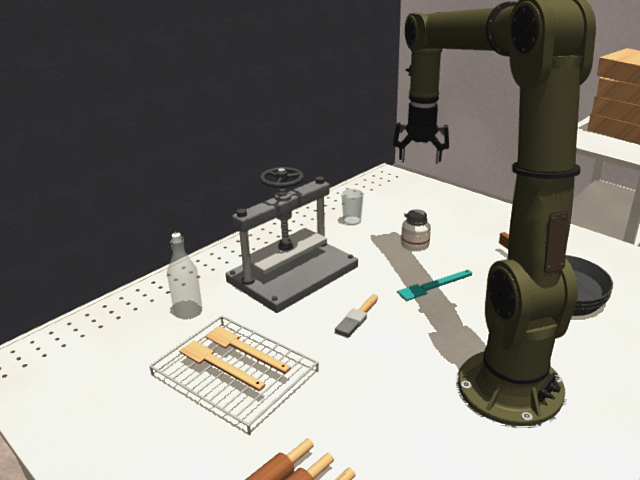

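View pics/sc8.png

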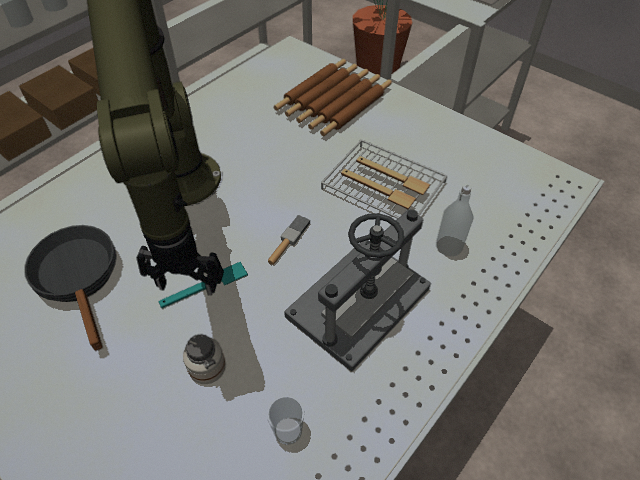

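```bash
python3 -c "
from h import *
p,d,c=load('w30')
cv2.imwrite('pics/c11.png',cv2.resize(p[110:230,260:380],(600,600),interpolation=cv2.INTER_CUBIC))
for a,b in(('s0','s8'),):
  A=cv2.imread('pics/side0.png');B=cv2.imread('pics/s8.png');D=cv2.absdiff(A,B).max(2)
  print('brush diff',(D[285:345,325:385]>40).sum(),'bottle',(D[230:325,160:210]>40).sum(),'tumbler',(D[185:230,338:368]>40).sum(),'turq',(D[268:302,395:475]>40).sum(),'rackframe',(D[315:430,150:320]>40).sum())
  C=cv2.imread('pics/s2.png');print('rack vs s2',(cv2.absdiff(C,B).max(2)[315:430,150:320]>40).sum())
"
```

```text
brush diff 200 bottle 0 tumbler 0 turq 1034 rackframe 3267
rack vs s2 2242
```

View pics/c11.png

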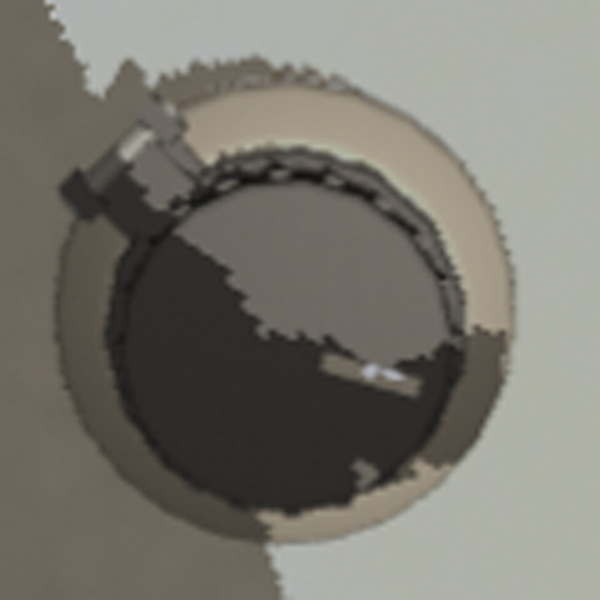

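```bash
python3 -c "
from h import *
woods('sc8',.042,120)
woods('s8',.042,120)
for f in('sc3',):woods(f,.042,150)
" | grep px
```

```text
px [64. 97.] ctr mm -575.8 -26.4 size 69.4 55.8 yaw 38.61 depth z [-0.1261 -0.1211 -0.1157]
px [399. 177.] ctr mm 478.4 376.0 size 224.0 46.0 yaw 5.64 depth z [0.035  0.04   0.0446]
px [385. 190.] ctr mm 476.9 302.2 size 222.7 46.3 yaw 8.04 depth z [0.0346 0.04   0.0449]
px [279. 250.] ctr mm 423.4 -33.6 size 18.4 80.5 yaw -79.49 depth z [0.0126 0.0183 0.0221]
px [561.  12.] ctr mm 2086.6 -5302.3 size 443.2 2082.4 yaw -63.46 depth z [0.7264 0.7423 0.7567]
px [588.  11.] ctr mm 1914.2 -5603.2 size 119.5 1935.1 yaw -66.61 depth z [0.7286 0.7442 0.7577]
px [456.  14.] ctr mm 2657.5 -4169.7 size 1234.9 390.7 yaw 77.47 depth z [0.6611 0.6866 0.7096]
px [625.  56.] ctr mm 879.4 -3466.7 size 238.9 566.7 yaw -74.2 depth z [0.4243 0.4273 0.4297]
px [533. 285.] ctr mm 114.9 -356.2 size 134.5 194.7 yaw -48.56 depth z [0.269  0.2856 0.3121]
px [570. 278.] ctr mm 57.7 -428.1 size 28.9 163.5 yaw -59.68 depth z [0.2695 0.2922 0.3075]
px [369. 303.] ctr mm 380.5 5.4 size 18.5 73.7 yaw -80.45 depth z [0.012  0.0172 0.0213]
px [542. 331.] ctr mm 8.0 -166.3 size 78.6 38.5 yaw 56.91 depth z [0.1813 0.1942 0.1974]
px [243. 346.] ctr mm 468.3 314.7 size 221.0 44.9 yaw 4.96 depth z [0.034  0.0387 0.0426]
px [217. 362.] ctr mm 470.0 380.0 size 221.2 46.1 yaw 8.48 depth z [0.0349 0.0392 0.0433]
px [517. 406.] ctr mm -51.8 72.4 size 206.1 94.9 yaw 44.05 depth z [0.0097 0.0128 0.0303]
px [300. 450.] ctr mm 190.0 432.6 size 55.5 20.5 yaw 89.62 depth z [0.0249 0.0312 0.035 ]
px [320. 464.] ctr mm 140.3 432.9 size 55.6 21.1 yaw 89.99 depth z [0.0255 0.0312 0.0352]
px [346. 475.] ctr mm 91.8 421.7 size 33.2 19.0 yaw 89.99 depth z [0.0274 0.0319 0.035 ]
px [399. 177.] ctr mm 478.0 376.0 size 223.2 46.0 yaw 5.64 depth z [0.0352 0.0397 0.0448]
px [366. 181.] ctr mm 442.7 304.6 size 156.3 21.1 yaw 6.53 depth z [0.0384 0.0417 0.0458]
px [279. 250.] ctr mm 423.2 -32.9 size 18.3 79.1 yaw -79.82 depth z [0.014  0.0183 0.0236]
```

```bash
python3 -c "
from h import *
print(hand_in())"
```

```text
the job is handed in; nothing more can be done
None
```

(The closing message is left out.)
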